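# Set up the bend test with the support parked behind the check weights

## Robot

A 6-joint arm with a two-finger parallel gripper is mounted at the origin on a cart in front of the work surface, level with it; the furniture and walls round the work are solid. World frame = base frame: x ahead of the robot, y to its left, z up, the work surface at z = 0. Lengths are in m, angles in rad, forces in N, time in s.
With the tool pointing down it reaches from about 0.4 to 0.925 m from the base axis. Payload 3.4 kg.
Tool frame: the origin (TCP) lies midway between the tips of the shut fingers; the grasp point (between the pads) lies 19 mm behind it (arm.grip_depth is the distance from the TCP to the grasp point, in m); z points along the fingers, y is the direction in which the jaws open and shut (so a half turn about z gives the same grasp; the last joint's range is limited). The gripper opens to 85 mm and grips with 20 to 120 N. Pads are 22 mm wide; open, the fingers measure 114 mm over their backs; the gripper's body (76 mm by 85 mm) begins 54 mm behind the grasp point. The pads swing forward as they close: fully open they stand 13 mm farther back than shut.
Start: joints at [1.095, 0.307, 1.506, -0, 1.328, -0.073], TCP at [0.225, 0.529, 0.21] pointing down, gripper open.
Joint ranges: [-3.12, 3.12], [-1.05, 2.28], [0.14, 2.33], [-1.42, 4.57], [0.1, 2.73], [-2.68, 2.68]. Speed limits (rad/s): [2.57, 2.57, 3.14, 3.14, 3.14, 3.14].

## Interface

Orientations are given as a unit quaternion [w, x, y, z].
In Python, from cell import arm gives the robot as it stands.
- The arm moves only by the tool drive_tool, never from a script. Its argument "targets" is a list that holds one entry, the list of rows, each a list of 7 numbers: the finger opening in m, from 0 to 0.0854, then the shift along the tool's x, y, z in m, then the turn, a rotation vector about the tool's x, y, z in degrees. A call has exactly 10 rows; each row shifts and turns the pose as measured when the row begins, along the tool's axes as they then stand; what a row does not reach is not made up. A row lasts 1/10 s, in which the tool goes at most 50 mm and 8.59 degrees, less where a joint would pass 70% of its speed; a pose out of reach is approached as far as the arm can. A call with a gripper value outside its range is refused whole. The fingers move at their own pace and stop on an object; "squeeze" is the grip in N (left out, the last holds). Time passes only in rows, so rows that do not move let the fingers close, or fill a call up. It gives the time, the measured TCP pose, the force and the opening at its end, in the units of the state.
- arm.get_obs(): the state, without advancing time (a new reading comes with each control period).
- arm.snapshot(name): name is "side" or "top"; returns a dict with "color" (400x640x3 uint8, red, green, blue), "fx", "fy", "cx", "cy" (pixels), "distortion" ([k1, k2, p1, p2, k3] as OpenCV has them; the pictures are not rectified), "pose" (4x4, takes a point from camera to world coordinates). Camera axes: x right, y up, looking along -z (the intrinsics and any distortion apply to the point x, -y, -z); pixel columns grow to the right and rows downward; lengths in m; the calibration is good to about 2 mm. A picture is of the moment at which its call begins. There is no depth.
- arm.finish_job(): hands the job in, once; it reports no verdict.
Trained networks look in a picture, given as the dict that the camera call returned (one of the last four; its "shot" number tells which), for a name from the list of things; names that differ only in an ending like _2 or _b are one class to them, and where a whole thing is asked for, a point or a joint stands for the part that bears it (a point fixed in the world has none). Each returns a list of dicts, best first, with "confidence" (0 to 1); they miss things now and then, are a little off and sometimes report something else, mostly with a low value. They report only what shows in the picture. A call takes as long as a camera call. They do not tell look-alikes from the thing itself.
- arm.look_for(label, picture): "xyz" ([x, y, z] in m, in the coordinates of the camera as it stood for that picture, good to about 4 mm: the middle of the surface that is visible of it).
- arm.silhouettes(label, picture): "mask" (400x640 bool, what is visible of it).
The state is a dict: "clock": time; "joint_pos": joint angles; "dq": joint speeds; "joint_efforts": joint torques, N m; "tool_pos": TCP position; "ee_rot": TCP orientation; "force": force on the tool from outside, world axes, zero at the start; "ft_torque": the same for the moment, N m; "grip_width": finger opening in m.
Only numpy, scipy, OpenCV 4.12 (cv2) and the standard library are available. Lean on these libraries where they do the work, as an engineer would, in place of code of your own. Each camera call takes 0.05 s, during which the arm holds its last target.

## Task

Set up the bend test: the bend support is parked on the aluminium board with one end hooked under a blue keeper, and two check weights block its way out, so first stand both weights upright in the felt-lined tray, then slide the support out, lift it over to the dark steel test bed and push it fully home there, flat, with its end under the bed's keeper and against the stop. Then lay the yellow test bar across both rollers, along the support and middle over middle. Finish with each weight upright in the same pocket of the board that it came from, and leave the micrometer and the spanner where they lie.

Things in the scene. Friction and masses are not known exactly. Their poses are not given: they have to be found in the camera images.
- weight_500_mid (a point): Large check weight, brass colour, 0.5 kg: upright cylinder 38 mm in diameter, 44 mm high, round knob on top (18 mm thick, up to 62 mm). It starts in one of the board's two pockets. The point is on its axis, half-way up, 31 mm above its foot; z is its axis.
- weight_200_mid (a point): Small check weight, brass colour, 0.2 kg: upright cylinder 28 mm in diameter, 32 mm high, round knob on top (12 mm thick, up to 46 mm). It starts in the board's other pocket. The point is on its axis, half-way up, 23 mm above its foot; z is its axis.
- support_mid (a point): Beige steel bend support, 0.6 kg: base 50 (x) x 140 (y) x 12 mm high, with two blocks (44 mm in x, 18 mm in y, at y = +32 and -32 mm), each with a roller on top, 43 mm high in all. The base is bare between the blocks and for 29 mm at both ends, which are alike. Grasp the base across its 50 mm, in the middle. The point is at its middle, 21.5 mm above its underside; y runs along it.
- board: Fixed aluminium board 236 (x) x 136 (y) x 14 mm; origin under its centre, x from the weights to the keeper. Pockets 50 mm wide, 5 mm deep at x = -68, y = +30 and -30 mm. The support lies on top along x, middle near x = +26 mm, its far end under the keeper's bar, which reaches 25 mm over it, 16 mm above the board: draw it 30 mm to -x, then lift. Cheeks 60 mm apart beside it from x = +55 mm.
- test_bed: Fixed dark steel plate 210 (x) x 112 (y) x 16 mm; origin under its centre, x to its blue keeper. Stop at x = +88 mm; a bar overhangs the last 25 mm before it, 16 mm above the plate; cheeks 60 mm apart, 16 mm high, from x = +45 mm, flared guides before them from x = +29 mm. Set the support down along x 40 mm short of the stop, slide it to +x. Bolt heads 10 mm high at x = -88, y = +46 and -46 mm.
- bed_seat (a point): Where the middle of the support's underside belongs on the test bed when its end touches the stop: on the plate's top, 18 mm from the bed's centre along x (a thin white line across the plate marks it). x points to the stop, z up.
- tray: Fixed shallow steel tray lined with grey felt, 110 (x) x 160 mm (y) outside, rim 12 mm high and 3 mm thick; the felt lies 5 mm above the bench. Origin at the centre of its underside.
- mic_mid (a point): Bystander: outside micrometer with a grey frame, 48 x 148 mm, 17 mm high, lying loose on the bench near the board; not to be moved. The point is at its middle.
- bar_mid (a point): Yellow plastic test bar, loose on the bench: 12 (x) x 90 (y) x 8 mm (z), a thin black mark round its middle. The point is at its centre; y runs along it. It belongs on top of the two rollers, which are 64 mm apart.
- spanner_mid (a point): Bystander: bright steel open-ended spanner, 30 x 190 mm, 6 mm high, lying loose on the bench beside the board; not to be moved. The point is at its middle.
There are look-alikes about, which are no part of the job. There is more than one size of the part that bears bar_mid; the job needs the smaller.

How it is judged:
On the way, in this order (a step that is already met when the one before it is completed fails the run):
1. both weights stand upright in the tray while the support is still parked on the board (x of weight_500_mid in the frame of tray between -0.052 and 0.052 m and y of weight_500_mid in the frame of tray between -0.077 and 0.077 m and z of weight_500_mid in the frame of tray below 0.041 m and angle between each of weight_500_mid, weight_200_mid's own z axis and vertical below 0.12 rad and x of weight_200_mid in the frame of tray between -0.052 and 0.052 m and y of weight_200_mid in the frame of tray between -0.077 and 0.077 m and z of weight_200_mid in the frame of tray below 0.033 m and distance of support_mid from where it was at the start of the episode below 0.02 m), for 0.2 s.
2. the support is home on the test bed (x of support_mid in the frame of bed_seat between -0.01 and 0.008 m and y of support_mid in the frame of bed_seat between -0.01 and 0.01 m and z of support_mid in the frame of bed_seat below 0.0245 m and angle between the y axis of support_mid and the x axis of bed_seat, either way round below 0.12 rad and angle between support_mid's own z axis and vertical below 0.06 rad), for 0.2 s.
At the end, for the whole second after the job is handed in: Support flat on the bed, within 10 mm of its seat and 0.12 rad of its line; bar on both rollers, centred within 12 mm each way and along the support within 0.15 rad; each weight upright in its own pocket, within 14 mm of where it stood at the start; all at rest (all of step 2 and distance of each of weight_500_mid, weight_200_mid from where it was at the start of the episode below 0.014 m and z of weight_500_mid in the frame of board below 0.043 m and angle between each of weight_500_mid, weight_200_mid's own z axis and vertical below 0.1 rad and z of weight_200_mid in the frame of board below 0.035 m and linear speed of each of weight_500, weight_200, support, bar below 0.02 m/s and x of bar_mid in the frame of support_mid between -0.012 and 0.012 m and y of bar_mid in the frame of support_mid between -0.012 and 0.012 m and z of bar_mid in the frame of support_mid between 0.0225 and 0.0285 m and angle between the y axis of bar_mid and the y axis of support_mid, either way round below 0.15 rad); the robot touches nothing.
It fails at once if a weight is knocked over (angle between any of weight_500_mid, weight_200_mid's own z axis and vertical above 0.7 rad).
It fails at once if the micrometer or the spanner is shifted by over 20 mm (distance of any of mic_mid, spanner_mid from where it was at the start of the episode above 0.02 m).
It also fails if it takes over 128 s, if anything falls off the work surface, if the arm or the gripper's body presses on something with over 40 N, if the wrist force passes 120 N, or if a joint passes its speed limit or range.

## Working session

There is one attempt and no reset: what is moved stays moved. The work goes in short steps, Python scripts to look and compute and a tool call to move; the robot and the scene stay as the last step left them, time stands still between calls to the robot, and variables do not carry over. Pictures are saved under pics/ and viewed, and the job is handed in when it is done.

Besides the shell and the picture viewer there is one more tool, called after "Request:" as name(argument=value, ...) on one line, values as JSON. drive_tool: Moves the arm, as the interface text tells. Its arguments: {"type":"object","properties":{"targets":{"type":"array","items":{"type":"array","items":{"type":"array","items":{"type":"number"}}}},"squeeze":{"type":"number"}},"required":["targets"]}

```bash
ls; mkdir -p pics; python3 - <<'E'
from cell import arm
import cv2,numpy as np
o=arm.get_obs(); print({k:np.round(v,4).tolist() for k,v in o.items()}, arm.grip_depth)
for n in ("top","side"):
    s=arm.snapshot(n); cv2.imwrite(f"pics/{n}0.png",s["color"][:,:,::-1]); print(n,s["fx"],s["fy"],s["cx"],s["cy"],s["distortion"],np.round(s["pose"],4).tolist(),s["shot"])
E
```

```text
pics
{'clock': 0.0, 'joint_pos': [1.0955, 0.3075, 1.5077, 0.0, 1.3284, -0.0735], 'dq': [-0.001, 0.0014, -0.0003, -0.0008, -0.0006, 0.001], 'joint_efforts': [0.0024, -45.7559, -25.1915, 0.0003, 0.0134, -0.0], 'tool_pos': [0.2245, 0.5285, 0.2091], 'ee_rot': [-0.0003, 0.1995, 0.9799, -0.001], 'force': [-1.1259, 0.2106, 0.4302], 'ft_torque': [-0.003, 0.0375, -0.0179], 'grip_width': 0.0853} 0.0187
top 451.1858954691364 451.1858954691364 322.04461996110905 207.26139749617792 [-0.05851523  0.          0.          0.          0.        ] [[-0.0109, 0.9947, -0.1023, 0.3341], [-0.9999, -0.012, -0.0104, -0.0737], [-0.0116, 0.1022, 0.9947, 1.4607], [0.0, 0.0, 0.0, 1.0]] 1
side 481.32768912302964 481.32768912302964 322.80650154384364 201.29209345449797 [0.05159467 0.         0.         0.         0.        ] [[0.9626, 0.2247, -0.1513, 0.2982], [-0.2708, 0.8093, -0.5212, -0.7128], [0.0054, 0.5427, 0.8399, 1.0962], [0.0, 0.0, 0.0, 1.0]] 2
```

View pics/top0.png

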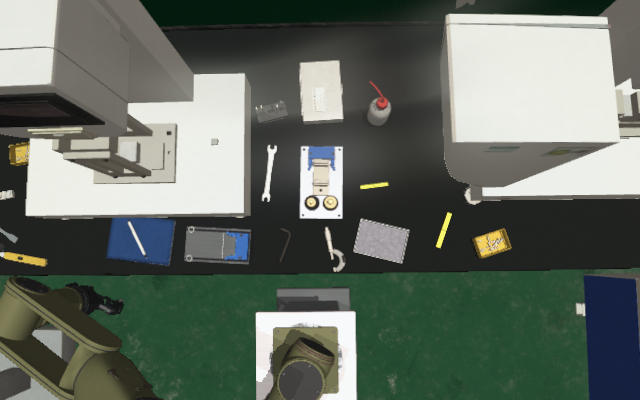

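View pics/side0.png

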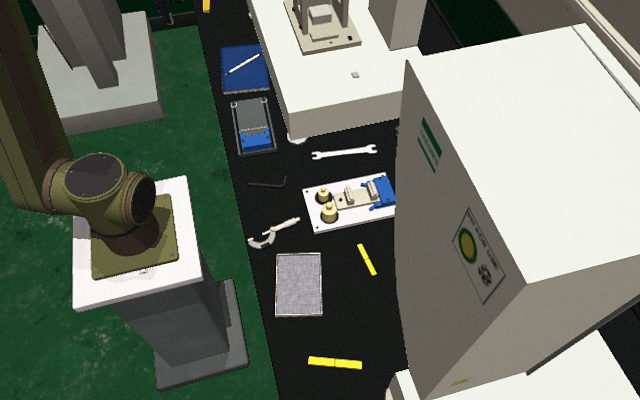

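```bash
cat > h.py <<'E'
import numpy as np, cv2
from cell import arm
def K(s): return np.array([[s["fx"],0,s["cx"]],[0,s["fy"],s["cy"]],[0,0,1.]])
def p2w(s,uv,z):
    uv=np.atleast_2d(np.array(uv,float))
    n=cv2.undistortPoints(uv[:,None,:],K(s),np.array(s["distortion"]))[:,0]
    d=np.c_[n[:,0],-n[:,1],-np.ones(len(n))]@np.array(s["pose"])[:3,:3].T
    c=np.array(s["pose"])[:3,3]
    t=(z-c[2])/d[:,2]
    return c+d*t[:,None]
def w2p(s,P):
    P=np.atleast_2d(np.array(P,float)); T=np.array(s["pose"])
    q=(P-T[:3,3])@T[:3,:3]; q=q*[1,-1,-1]
    return cv2.projectPoints(q[:,None,:],np.zeros(3),np.zeros(3),K(s),np.array(s["distortion"]))[0][:,0]
def c2w(s,x):
    T=np.array(s["pose"]); return T[:3,:3]@np.array(x)+T[:3,3]
def crop(s,c,w,h,f,name,pts=None):
    x0=int(c[0]-w/2);y0=int(c[1]-h/2)
    x0=max(0,min(x0,640-w)); y0=max(0,min(y0,400-h))
    im=cv2.resize(s["color"][y0:y0+h,x0:x0+w,::-1],None,fx=f,fy=f,interpolation=cv2.INTER_CUBIC)
    if pts is not None:
        for u,v in pts: cv2.circle(im,(int((u-x0+.5)*f),int((v-y0+.5)*f)),2,(255,0,255),-1)
    cv2.imwrite("pics/"+name,im); print(name,"x0,y0",x0,y0)
E
python3 - <<'E'
from h import *
S={n:arm.snapshot(n) for n in("top","side")}
for n,s in S.items():
  for l in ["weight_500_mid","weight_200_mid","support_mid","board","test_bed","tray","mic_mid","bar_mid","spanner_mid"]:
    for d in arm.look_for(l,s):
        w=c2w(s,d["xyz"]); print(n,l,round(d["confidence"],2),w.round(3),w2p(s,w)[0].round(0))
crop(S["top"],(321,182),80,90,6,"b_top.png")
crop(S["top"],(217,245),90,60,8,"bed_top.png")
crop(S["side"],(350,200),110,80,7,"b_side.png")
crop(S["side"],(255,125),80,80,7,"bed_side.png")
crop(S["top"],(400,215),130,90,6,"bars_top.png")
crop(S["side"],(330,310),160,140,5,"bars_side.png")
E
```

```text
top weight_500_mid 0.47 [ 0.495 -0.089  0.052] [331. 202.]
top weight_200_mid 0.57 [ 0.498 -0.023  0.038] [311. 202.]
top support_mid 0.77 [ 0.578 -0.055  0.024] [321. 178.]
top board 0.88 [ 0.564 -0.056  0.009] [321. 183.]
top board 0.42 [ 0.337 -0.093  0.013] [333. 253.]
top board 0.42 [0.608 0.111 0.008] [270. 170.]
top board 0.26 [ 0.555 -0.232  0.011] [375. 185.]
top test_bed 0.65 [0.367 0.275 0.016] [219. 244.]
top tray 0.79 [ 0.372 -0.248  0.002] [381. 241.]
top mic_mid 0.83 [ 0.336 -0.096  0.012] [334. 253.]
top bar_mid 0.55 [ 0.401 -0.444  0.006] [442. 231.]
top spanner_mid 0.82 [0.609 0.111 0.007] [270. 170.]
side weight_500_mid 0.59 [ 0.495 -0.096  0.047] [329. 212.]
side weight_200_mid 0.61 [ 0.495 -0.034  0.031] [323. 195.]
side support_mid 0.9 [ 0.573 -0.061  0.026] [354. 198.]
side board 0.86 [ 0.564 -0.087  0.015] [353. 209.]
side test_bed 0.66 [0.362 0.267 0.014] [252. 127.]
side tray 0.66 [ 0.372 -0.251  0.005] [298. 285.]
side tray 0.37 [ 0.55  -0.232  0.003] [365. 260.]
side mic_mid 0.67 [ 0.334 -0.1    0.009] [269. 235.]
side bar_mid 0.87 [ 0.407 -0.455  0.007] [336. 364.]
side bar_mid 0.64 [ 0.549 -0.23   0.004] [364. 260.]
side spanner_mid 0.62 [0.603 0.11  0.004] [345. 152.]
b_top.png x0,y0 281 137
bed_top.png x0,y0 172 215
b_side.png x0,y0 295 160
bed_side.png x0,y0 215 85
bars_top.png x0,y0 335 170
bars_side.png x0,y0 250 240
```

View pics/b_top.png

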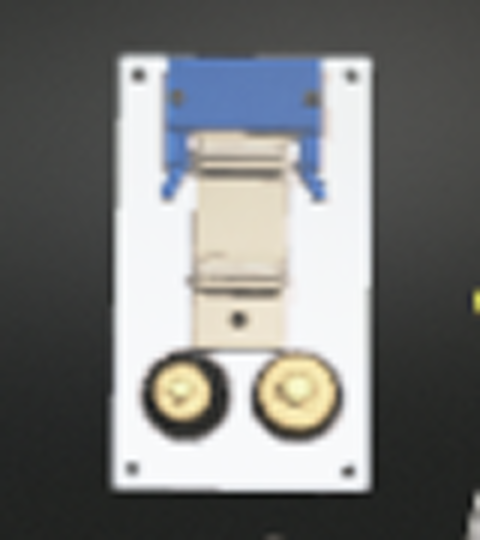

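View pics/bed_top.png

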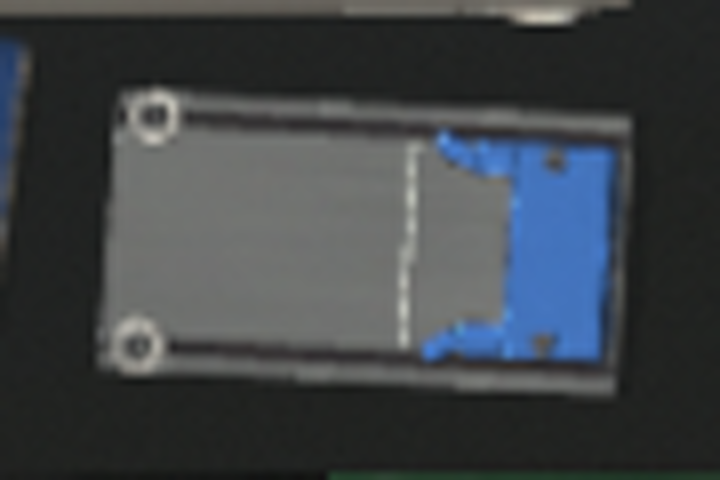

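View pics/b_side.png

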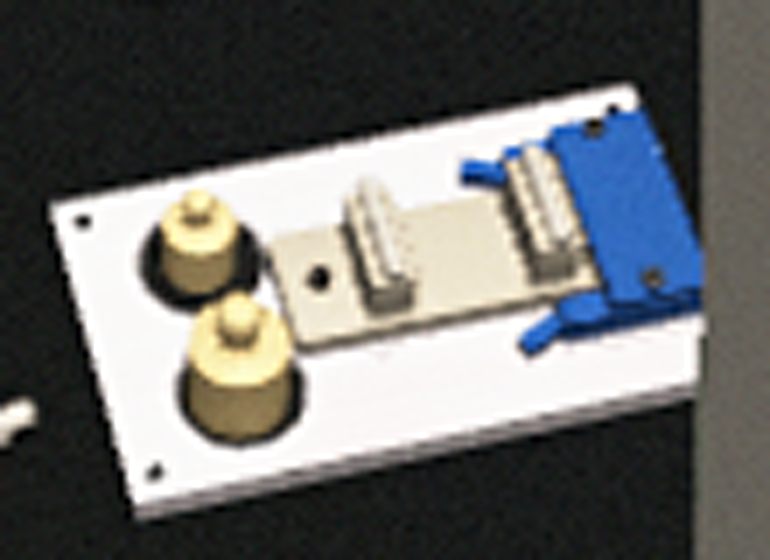

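View pics/bed_side.png

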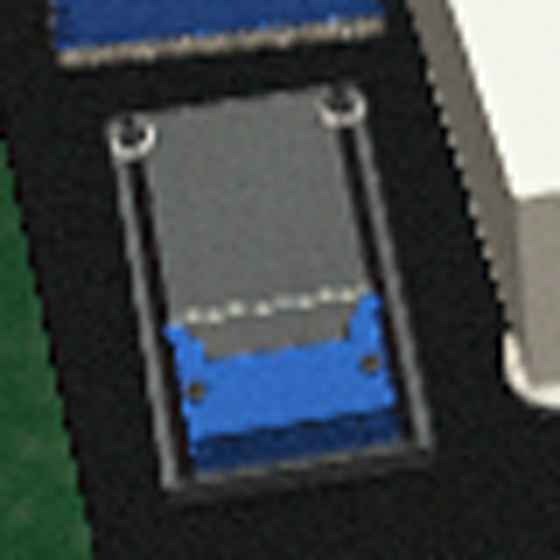

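View pics/bars_top.png

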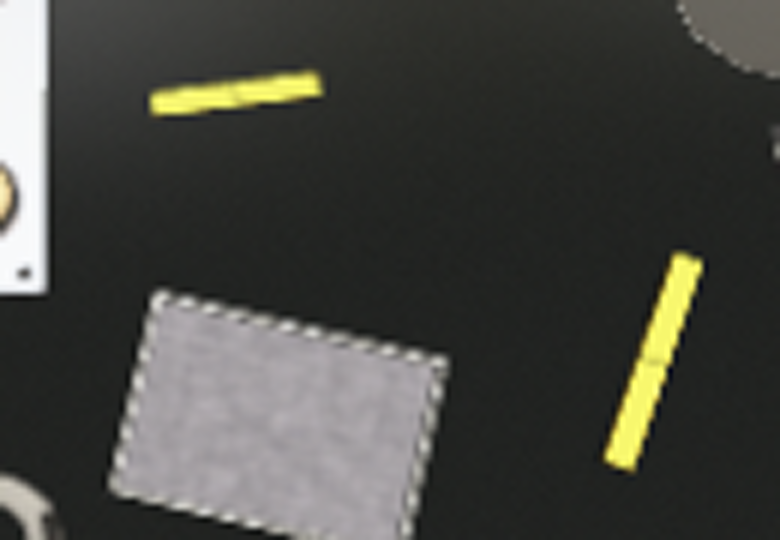

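View pics/bars_side.png

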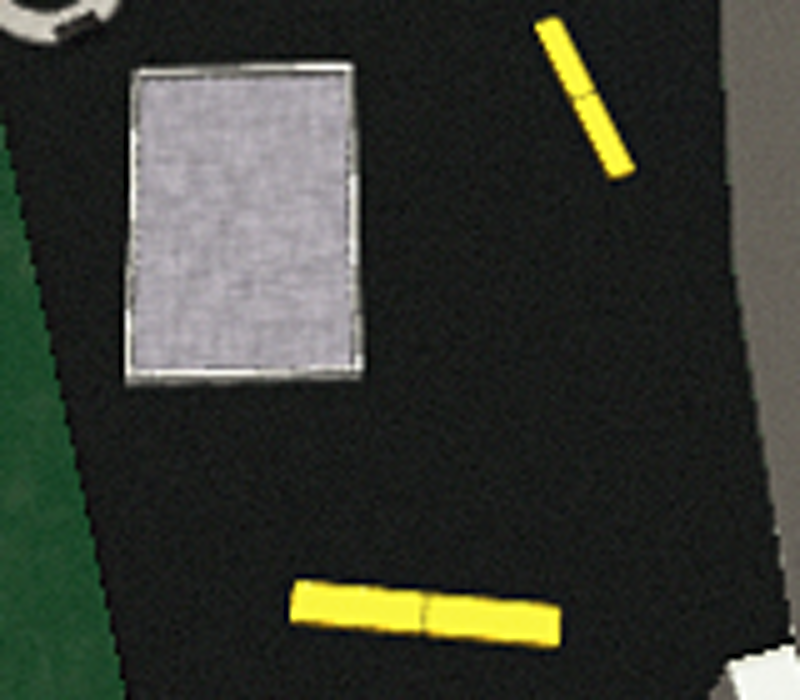

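```bash
cat > fit.py <<'E'
from h import *
from scipy.optimize import least_squares
def fit(obs,x0):
    # obs: list of (snap, px Nx2, model Nx3)
    def r(p):
        c,s=np.cos(p[2]),np.sin(p[2]); R=np.array([[c,-s,0],[s,c,0],[0,0,1]])
        return np.concatenate([(w2p(S,np.array(m)@R.T+[p[0],p[1],0])-u).ravel() for S,u,m in obs])
    q=least_squares(r,x0); return q.x,q.fun
def cp(pts,f,x0,y0): return (np.array(pts,float)+.5)/f-.5+[x0,y0]
E
python3 - <<'E'
from fit import *
t=arm.snapshot("top");d=arm.snapshot("side")
def rep(n,q):
    print(n,np.round(q[0],4),"deg",round(np.degrees(q[0][2]),2),"res",np.round(q[1],1).tolist())
# board x-> away, y left
bc=[[.118,.068,.014],[.118,-.068,.014],[-.118,-.068,.014],[-.118,.068,.014]]
o1=(t,cp([(118,57),(372,57),(372,491),(112,489)],6,281,137),bc)
o2=(d,cp([(50,204),(133,506)],7,295,160),[bc[3],bc[2]])
for n,o in(("bt",[o1]),("bs",[o2]),("both",[o1,o2])): rep("board "+n,fit(o,[.564,-.056,0]))
W=[[0,.0,.0]]
for n,z,a,b in(("w200",.009+.046,(181,386),(198,203)),("w500",.009+.062,(298,384),(238,312))):
    print(n,p2w(t,cp([a],6,281,137),z).round(4),p2w(d,cp([b],7,295,160),z).round(4))
# bed: x-> -y world => yaw ~ -90deg. 
bd=[[-.105,.056,.016],[.105,.056,.016],[.105,-.056,.016],[-.105,-.056,.016]]
o1=(t,cp([(120,92),(630,118),(612,395),(100,370)],8,172,215),bd)
o2=(d,cp([(362,88),(432,450),(168,488),(108,122)],7,215,85),bd)
for n,o in(("t",[o1]),("s",[o2]),("both",[o1,o2])): rep("bed "+n,fit(o,[.364,.27,-1.6]))
print("line",p2w(t,cp([(413,143),(404,347)],8,172,215),.016).round(4),p2w(d,cp([(185,318),(365,290)],7,215,85),.016).round(4))
# bolts at x -88
print("bolts",p2w(t,cp([(154,117),(137,346)],8,172,215),.026).round(4),p2w(d,cp([(342,103),(131,137)],7,215,85),.026).round(4))
tr=[[.055,.08,.012],[.055,-.08,.012],[-.055,-.08,.012],[-.055,.08,.012]]
o1=(t,cp([(155,292),(448,358)],6,335,170),tr[:2])
o2=(d,cp([(354,64),(362,378),(126,380),(134,68)],5,250,240),tr)
for n,o in(("t",[o1]),("s",[o2]),("both",[o1,o2])): rep("tray "+n,fit(o,[.37,-.25,0]))
b=[[-.006,.045,.008],[.006,.045,.008],[.006,-.045,.008],[-.006,-.045,.008]]
o1=(t,cp([(153,115),(150,93),(318,71),(323,94)],6,335,170),b)
o2=(d,cp([(535,22),(557,16),(635,168),(612,180)],5,250,240),b)
for n,o in(("t",[o1]),("s",[o2]),("both",[o1,o2])): rep("bar "+n,fit(o,[.55,-.23,0.1]))
print("bar2 len",np.linalg.norm(np.diff(p2w(t,cp([(688,254),(620,468)],6,335,170),.008),axis=0)), "bar1 len",np.linalg.norm(np.diff(p2w(t,cp([(152,104),(321,83)],6,335,170),.008),axis=0)))
print("spanner/mic")
for l in("spanner_mid","mic_mid"):
  m=arm.silhouettes(l,t)[0]["mask"]; v,u=np.nonzero(m); w=p2w(t,np.c_[u,v],.005); print(l,w.min(0).round(3),w.max(0).round(3))
# white machine edges
print(p2w(t,[(250,215),(28,215),(444,140),(470,197)],.06).round(3))
E
```

```text
board bt [ 0.5658 -0.0566 -0.0174] deg -0.99 res [0.4, 0.1, -0.4, 0.2, -0.5, -0.2, 0.5, -0.1]
board bs [ 0.5648 -0.0591 -0.0275] deg -1.58 res [0.1, 0.4, -0.1, -0.3]
board both [ 0.5654 -0.057  -0.0167] deg -0.96 res [0.5, 0.2, -0.3, 0.3, -0.4, -0.1, 0.7, 0.1, -0.1, 0.2, 0.3, -0.7]
w200 [[ 0.4991 -0.0237  0.055 ]] [[ 0.4966 -0.0284  0.055 ]]
w500 [[ 0.4975 -0.0848  0.071 ]] [[ 0.4946 -0.0887  0.071 ]]
bed t [ 0.365   0.2798 -1.6291] deg -93.34 res [-0.3, -0.0, 0.3, -0.2, 0.4, 0.2, -0.4, -0.0]
bed s [ 0.3658  0.2743 -1.6384] deg -93.88 res [0.1, -0.4, 0.6, -0.1, -0.7, 0.6, 0.0, -0.1]
bed both [ 0.3655  0.2775 -1.6338] deg -93.61 res [0.5, -0.3, 1.1, -0.2, 1.0, 0.2, 0.2, -0.3, -0.4, -1.2, 0.4, -1.1, -0.9, -0.2, -0.4, -0.8]
line [[0.4051 0.2605 0.016 ]
 [0.3235 0.2634 0.016 ]] [[0.3284 0.2624 0.016 ]
 [0.4045 0.2578 0.016 ]]
bolts [[0.4161 0.3631 0.026 ]
 [0.3247 0.3685 0.026 ]] [[0.4167 0.3569 0.026 ]
 [0.3247 0.3609 0.026 ]]
tray t [ 0.3739 -0.2469 -0.2347] deg -13.45 res [0.1, 0.0, -0.1, -0.0]
tray s [ 0.3734 -0.2499 -0.25  ] deg -14.33 res [0.1, 0.2, 0.0, -0.6, -0.3, 0.1, 0.2, 0.3]
tray both [ 0.3735 -0.249  -0.2437] deg -13.96 res [1.0, -0.0, 0.7, 0.4, -0.1, -0.2, 0.2, -1.1, -0.1, -0.1, -0.1, 0.1]
bar t [ 0.5538 -0.228   0.1159] deg 6.64 res [0.4, -0.1, 0.4, -0.0, -0.2, 0.2, -0.5, -0.1]
bar s [ 0.553  -0.2307  0.1118] deg 6.41 res [0.2, 0.5, 0.1, 0.2, -0.2, 0.0, -0.0, -0.7]
bar both [ 0.5534 -0.2296  0.1132] deg 6.48 res [0.9, 0.0, 0.9, 0.1, 0.3, 0.3, -0.0, 0.1, 0.2, 0.1, 0.1, -0.2, -0.2, -0.4, -0.0, -1.2]
bar2 len 0.1216579400711159 bar1 len 0.09247222030383936
spanner/mic
spanner_mid [0.51  0.095 0.005] [0.682 0.134 0.005]
mic_mid [ 0.278 -0.13   0.005] [ 0.41  -0.07   0.005]
[[ 0.457  0.166  0.06 ]
 [ 0.465  0.889  0.06 ]
 [ 0.688 -0.449  0.06 ]
 [ 0.505 -0.523  0.06 ]]
```

```bash
cat > plan.py <<'E'
from h import *
from scipy.spatial.transform import Rotation as R
def st():
    o=arm.get_obs(); q=np.array(o["ee_rot"]); r=R.from_quat(q[[1,2,3,0]]); m=r.as_matrix()
    return o,m,np.degrees(np.arctan2(m[1,1],m[0,1]))
def plan(tg,phi,n):
    """straight path from here to tg, jaw angle phi (mod 180 nearest) in n rows; prints tool-frame rows"""
    o,m,p=st(); pos=np.array(o["tool_pos"]); d=np.array(tg)-pos
    dphi=(phi-p+90)%180-90
    # tilt correction: desired final matrix
    def M(f): f=np.radians(f); c,s=np.cos(f),np.sin(f); return np.array([[-s,c,0],[c,s,0],[0,0,-1.]])
    tilt=(R.from_matrix(m.T@M(p))).as_rotvec(degrees=True)
    print("at",pos.round(4),"phi",round(p,2),"tilt",tilt.round(2),"d",d.round(4),"dphi",round(dphi,2),"n",n, "clock",o["clock"],"w",round(o["grip_width"],4),"F",np.round(o["force"],1))
    print("j6 at end ~",np.degrees(np.arctan2(tg[1],tg[0]))-(p+dphi), "per-row |d|",np.linalg.norm(d)/n)
    for i in range(n):
        f=p+dphi*i/n; print(np.round(np.r_[(M(f).T@d/n),0,0,-dphi/n],4).tolist())
E
python3 -c "
from plan import *
plan([.498,-.026,.12],45,20)"
```

```text
at [0.2249 0.5292 0.21  ] phi 66.98 tilt [ 0. -0.  0.] d [ 0.2731 -0.5552 -0.09  ] dphi -21.98 n 20 clock 1.3 w 0.0855 F [-0.9 -0.4 -0.7]
j6 at end ~ -47.98863245522946 per-row |d| 0.03126451080253207
[-0.0234, -0.0202, 0.0045, 0.0, 0.0, 1.0989]
[-0.0238, -0.0198, 0.0045, 0.0, 0.0, 1.0989]
[-0.0242, -0.0193, 0.0045, 0.0, 0.0, 1.0989]
[-0.0245, -0.0188, 0.0045, 0.0, 0.0, 1.0989]
[-0.0249, -0.0184, 0.0045, 0.0, 0.0, 1.0989]
[-0.0253, -0.0179, 0.0045, 0.0, 0.0, 1.0989]
[-0.0256, -0.0174, 0.0045, 0.0, 0.0, 1.0989]
[-0.0259, -0.0169, 0.0045, 0.0, 0.0, 1.0989]
[-0.0262, -0.0164, 0.0045, 0.0, 0.0, 1.0989]
[-0.0265, -0.0159, 0.0045, 0.0, 0.0, 1.0989]
[-0.0268, -0.0154, 0.0045, 0.0, 0.0, 1.0989]
[-0.0271, -0.0149, 0.0045, 0.0, 0.0, 1.0989]
[-0.0274, -0.0143, 0.0045, 0.0, 0.0, 1.0989]
[-0.0277, -0.0138, 0.0045, 0.0, 0.0, 1.0989]
[-0.0279, -0.0133, 0.0045, 0.0, 0.0, 1.0989]
[-0.0282, -0.0127, 0.0045, 0.0, 0.0, 1.0989]
[-0.0284, -0.0122, 0.0045, 0.0, 0.0, 1.0989]
[-0.0287, -0.0116, 0.0045, 0.0, 0.0, 1.0989]
[-0.0289, -0.0111, 0.0045, 0.0, 0.0, 1.0989]
[-0.0291, -0.0105, 0.0045, 0.0, 0.0, 1.0989]
```

Candidates: the bars are at (374,185), about 92 mm long and so the smaller, and at (444,230), about 122 mm. The weights on the board are the small one at (311,202) and the large one at (331,202). The only grey felt tray is at (381,240), and the only dark bed with a blue keeper is at (217,245). The crops confirm these choices. I'm moving to the small weight first.

Request:
drive_tool(targets=[[[0.08,-0.024,-0.02,0.004,0,0,1.1],[0.08,-0.024,-0.02,0.004,0,0,1.1],[0.08,-0.024,-0.019,0.004,0,0,1.1],[0.08,-0.025,-0.019,0.004,0,0,1.1],[0.08,-0.025,-0.018,0.004,0,0,1.1],[0.08,-0.025,-0.018,0.004,0,0,1.1],[0.08,-0.026,-0.017,0.004,0,0,1.1],[0.08,-0.026,-0.017,0.004,0,0,1.1],[0.08,-0.026,-0.016,0.004,0,0,1.1],[0.08,-0.027,-0.016,0.004,0,0,1.1]]])

```text
clock: 2.3
tool_pos: [0.3675, 0.2476, 0.1693]
ee_rot: [0.001, 0.292, 0.956, 0.004]
force: [0.3, -0.5, 0.3]
grip_width: 0.0803
```

```bash
python3 -c "
from plan import *
plan([.498,-.026,.12],45,10)"
```

```text
at [0.3675 0.2476 0.1693] phi 56.01 tilt [ 0.47  0.01 -0.  ] d [ 0.1305 -0.2736 -0.0493] dphi -11.01 n 10 clock 2.3 w 0.0803 F [ 0.3 -0.5  0.3]
j6 at end ~ -47.988632455229464 per-row |d| 0.030709272891558052
[-0.0261, -0.0154, 0.0049, 0.0, 0.0, 1.1014]
[-0.0264, -0.0149, 0.0049, 0.0, 0.0, 1.1014]
[-0.0267, -0.0144, 0.0049, 0.0, 0.0, 1.1014]
[-0.027, -0.0139, 0.0049, 0.0, 0.0, 1.1014]
[-0.0272, -0.0133, 0.0049, 0.0, 0.0, 1.1014]
[-0.0275, -0.0128, 0.0049, 0.0, 0.0, 1.1014]
[-0.0277, -0.0123, 0.0049, 0.0, 0.0, 1.1014]
[-0.0279, -0.0117, 0.0049, 0.0, 0.0, 1.1014]
[-0.0282, -0.0112, 0.0049, 0.0, 0.0, 1.1014]
[-0.0284, -0.0107, 0.0049, 0.0, 0.0, 1.1014]
```

Request:
drive_tool(targets=[[[0.08,-0.026,-0.015,0.005,0,0,1.1],[0.08,-0.027,-0.015,0.005,0,0,1.1],[0.08,-0.027,-0.014,0.005,0,0,1.1],[0.08,-0.027,-0.014,0.005,0,0,1.1],[0.08,-0.027,-0.013,0.005,0,0,1.1],[0.08,-0.027,-0.013,0.005,0,0,1.1],[0.08,-0.028,-0.012,0.005,0,0,1.1],[0.08,-0.028,-0.012,0.005,0,0,1.1],[0.08,-0.028,-0.011,0.005,0,0,1.1],[0.08,-0.028,-0.011,0.005,0,0,1.1]]])

```text
clock: 3.3
tool_pos: [0.5043, -0.0377, 0.1187]
ee_rot: [0.004, 0.387, 0.922, 0.006]
force: [0.0, 0.2, 1.1]
grip_width: 0.0797
```

```bash
python3 -c "
from plan import *
plan([.498,-.026,.020],45,9)
s=arm.snapshot('side');crop(s,(330,180),120,100,6,'a1.png')
"
```

```text
at [ 0.5043 -0.0377  0.1187] phi 44.49 tilt [ 0.83  0.15 -0.  ] d [-0.0063  0.0117 -0.0987] dphi 0.51 n 9 clock 3.3 w 0.0797 F [0.  0.2 1.1]
j6 at end ~ -47.988632455229464 per-row |d| 0.011062608218063354
[0.0014, 0.0004, 0.011, 0.0, 0.0, -0.0564]
[0.0014, 0.0004, 0.011, 0.0, 0.0, -0.0564]
[0.0014, 0.0004, 0.011, 0.0, 0.0, -0.0564]
[0.0014, 0.0004, 0.011, 0.0, 0.0, -0.0564]
[0.0014, 0.0004, 0.011, 0.0, 0.0, -0.0564]
[0.0014, 0.0004, 0.011, 0.0, 0.0, -0.0564]
[0.0014, 0.0004, 0.011, 0.0, 0.0, -0.0564]
[0.0014, 0.0004, 0.011, 0.0, 0.0, -0.0564]
[0.0014, 0.0004, 0.011, 0.0, 0.0, -0.0564]
a1.png x0,y0 270 130
```

View pics/a1.png

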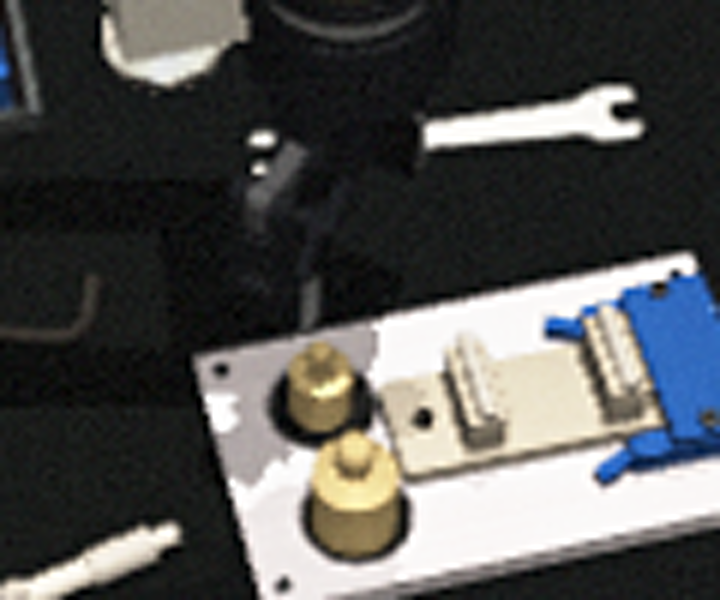

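The side picture shows the open gripper above the board, with the small weight at about (323,195) and the large one at (329,212), both undisturbed. Next I centre over the small weight and descend.

Request:
drive_tool(targets=[[[0.08,0.006,0.002,0.0,0.4,0,-0.5],[0.08,0.006,0.002,0.0,0.4,0,0],[0.08,0,0,0.01,0,0,0],[0.08,0,0,0.015,0,0,0],[0.08,0,0,0.015,0,0,0],[0.08,0,0,0.015,0,0,0],[0.08,0,0,0.012,0,0,0],[0.08,0,0,0.01,0,0,0],[0.08,0,0,0,0,0,0],[0.08,0,0,0,0,0,0]]])

```text
clock: 4.35
tool_pos: [0.4979, -0.0228, 0.0369]
ee_rot: [0.002, 0.379, 0.925, -0.002]
force: [0.8, 0.3, -0.7]
grip_width: 0.0798
```

```bash
python3 -c "
from plan import *
plan([.498,-.026,.020],45,1)
s=arm.snapshot('side');crop(s,(330,190),120,100,6,'a2.png')
s=arm.snapshot('top');crop(s,(320,195),80,80,6,'a2t.png')
"
```

```text
at [ 0.4979 -0.0228  0.0369] phi 45.48 tilt [-0.09  0.28  0.  ] d [ 0.0001 -0.0032 -0.0169] dphi -0.48 n 1 clock 4.35 w 0.0798 F [ 0.8  0.3 -0.7]
j6 at end ~ -47.98863245522945 per-row |d| 0.017160190425572642
[-0.0023, -0.0022, 0.0169, 0.0, 0.0, 0.4774]
a2.png x0,y0 270 140
a2t.png x0,y0 280 155
```

View pics/a2.png

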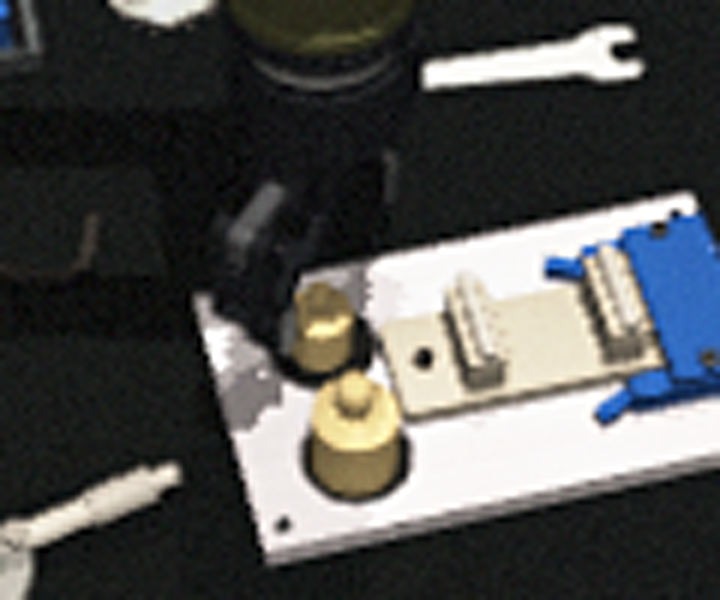

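View pics/a2t.png

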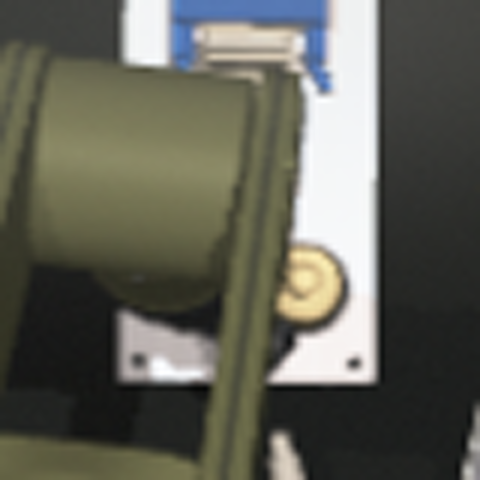

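The picture shows the fingers either side of the small weight (knob at (323,190)), clear of the big one at (329,209). Next I lower the last 17 mm and close.

Request:
drive_tool(targets=[[[0.08,-0.002,-0.002,0.008,0,0,0.4],[0.08,0,0,0.008,0,0,0],[0.08,0,0,0,0,0,0],[0.0,0,0,0,0,0,0],[0.0,0,0,0,0,0,0],[0.0,0,0,0,0,0,0],[0.0,0,0,0,0,0,0],[0.0,0,0,0,0,0,0],[0.0,0,0,0,0,0,0],[0.0,0,0,0,0,0,0]]], squeeze=35)

```text
clock: 5.45
tool_pos: [0.5001, -0.027, 0.0215]
ee_rot: [0.004, 0.383, 0.924, -0.001]
force: [0.4, 1.0, -0.8]
grip_width: 0.0095
```

```bash
python3 -c "
from plan import *
plan([.365,-.283,.1],45,8)
"
```

```text
at [ 0.5001 -0.027   0.0215] phi 44.98 tilt [ 0.08  0.52 -0.  ] d [-0.1351 -0.256   0.0785] dphi 0.02 n 8 clock 5.45 w 0.0095 F [ 0.4  1.  -0.8]
j6 at end ~ -82.78794113619449 per-row |d| 0.03749461950028563
[-0.0107, -0.0346, -0.0098, 0.0, 0.0, -0.003]
[-0.0107, -0.0346, -0.0098, 0.0, 0.0, -0.003]
[-0.0107, -0.0346, -0.0098, 0.0, 0.0, -0.003]
[-0.0107, -0.0346, -0.0098, 0.0, 0.0, -0.003]
[-0.0107, -0.0346, -0.0098, 0.0, 0.0, -0.003]
[-0.0107, -0.0346, -0.0098, 0.0, 0.0, -0.003]
[-0.0107, -0.0346, -0.0098, 0.0, 0.0, -0.003]
[-0.0107, -0.0346, -0.0098, 0.0, 0.0, -0.003]
```

```bash
python3 -c "
from plan import *
s=arm.snapshot('side');crop(s,(330,190),100,80,8,'a3.png')
print(arm.get_obs()['grip_width'])
"
```

```text
a3.png x0,y0 280 150
0.009397361310535566
```

View pics/a3.png

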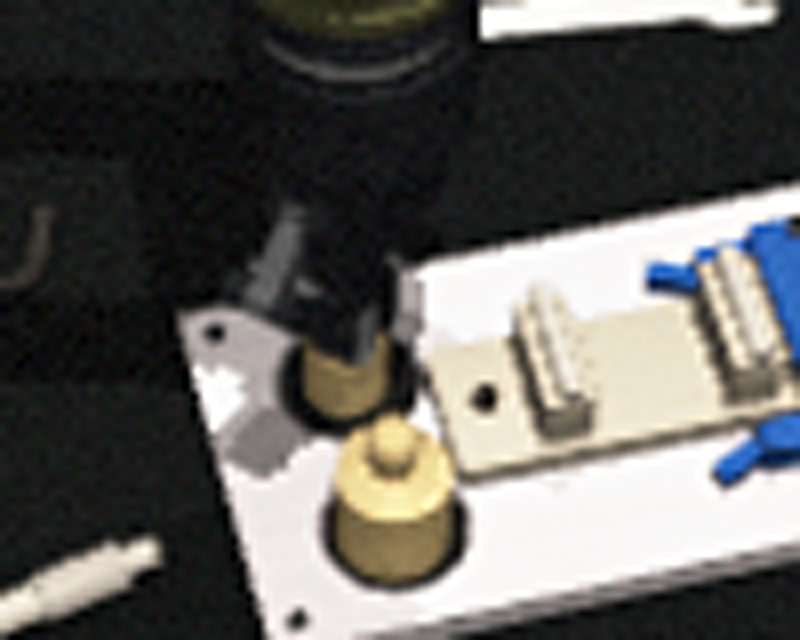

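```bash
python3 -c "
from plan import *
s=arm.snapshot('side');o,m,p=st();P=np.array(o['tool_pos']);y=m[:,1];x=m[:,0]
pts=[P,P-m[:,2]*.0187, P-m[:,2]*.04]
print(P, w2p(s,pts).round(1))
# w200 model axis
print(w2p(s,[[.498,-.026,.009],[.498,-.026,.041],[.498,-.026,.055]]).round(1))
crop(s,(330,190),60,60,10,'a4.png',w2p(s,pts))
m=arm.silhouettes('weight_200_mid',s)[0]['mask'];v,u=np.nonzero(m);print(u.min(),u.max(),v.min(),v.max())
"
```

```text
[ 0.50017044 -0.02697398  0.02155631] [[323.9 194.9]
 [323.9 191. ]
 [323.9 186.4]]
[[323.  197.4]
 [323.1 190.7]
 [323.1 187.7]]
a4.png x0,y0 300 160
319 327 195 201
```

View pics/a4.png

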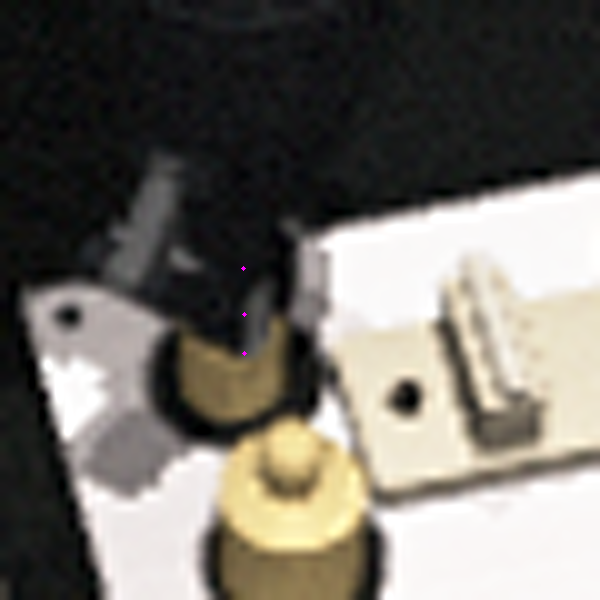

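Request:
drive_tool(targets=[[[0.0,0,0,0,0,0,0],[0.0,0,0,-0.004,0,0,0],[0.0,0,0,-0.004,0,0,0],[0.0,0,0,0,0,0,0],[0.0,0,0,0,0,0,0],[0.0,0,0,0,0,0,0],[0.0,0,0,0,0,0,0],[0.0,0,0,0,0,0,0],[0.0,0,0,0,0,0,0],[0.0,0,0,0,0,0,0]]])

```text
clock: 6.6
tool_pos: [0.4992, -0.0267, 0.0298]
ee_rot: [0.004, 0.383, 0.924, -0.001]
force: [-0.4, -0.2, -1.6]
grip_width: 0.0093
```

```bash
python3 -c "
from plan import *
s=arm.snapshot('side');o,m,p=st();P=np.array(o['tool_pos']);
print(P,o['grip_width'],o['force'])
crop(s,(330,190),60,60,10,'a5.png')
"
```

```text
[ 0.49918102 -0.02668006  0.0298333 ] 0.009661992453309069 [ 0.66577088  0.50356778 -1.69933773]
a5.png x0,y0 300 160
```

View pics/a5.png

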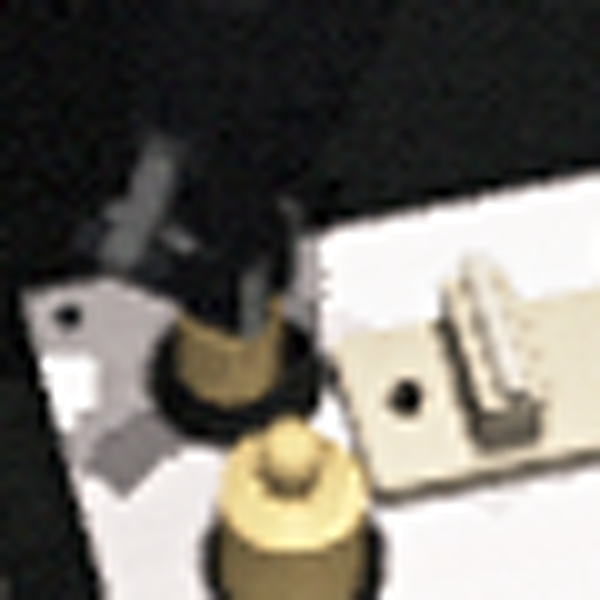

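```bash
python3 -c "
from plan import *
plan([.499,-.027,.125],45,3)
plan([.365,-.283,.1],45,8)
" | grep -v j6
```

```text
at [ 0.4992 -0.0267  0.0298] phi 44.97 tilt [ 0.03  0.44 -0.  ] d [-0.0002 -0.0003  0.0952] dphi 0.03 n 3 clock 6.65 w 0.0097 F [ 0.7  0.5 -1.7]
[-0.0, -0.0001, -0.0317, 0.0, 0.0, -0.0085]
[-0.0, -0.0001, -0.0317, 0.0, 0.0, -0.0085]
[-0.0, -0.0001, -0.0317, 0.0, 0.0, -0.0085]
at [ 0.4992 -0.0267  0.0298] phi 44.97 tilt [ 0.03  0.44 -0.  ] d [-0.1342 -0.2563  0.0702] dphi 0.03 n 8 clock 6.65 w 0.0097 F [ 0.7  0.5 -1.7]
[-0.0108, -0.0345, -0.0088, 0.0, 0.0, -0.0032]
[-0.0108, -0.0345, -0.0088, 0.0, 0.0, -0.0032]
[-0.0108, -0.0345, -0.0088, 0.0, 0.0, -0.0032]
[-0.0108, -0.0345, -0.0088, 0.0, 0.0, -0.0032]
[-0.0108, -0.0345, -0.0088, 0.0, 0.0, -0.0032]
[-0.0108, -0.0345, -0.0088, 0.0, 0.0, -0.0032]
[-0.0108, -0.0345, -0.0088, 0.0, 0.0, -0.0032]
[-0.0108, -0.0345, -0.0088, 0.0, 0.0, -0.0032]
```

Request:
drive_tool(targets=[[[0.0,0,0,-0.015,0,0.2,0],[0.0,0,0,-0.03,0,0.2,0],[0.0,0,0,-0.03,0,0,0],[0.0,-0.004,-0.012,-0.015,0,0,0],[0.0,-0.008,-0.025,-0.005,0,0,0],[0.0,-0.012,-0.036,0,0,0,0],[0.0,-0.012,-0.036,0,0,0,0],[0.0,-0.012,-0.036,0,0,0,0],[0.0,-0.012,-0.036,0,0,0,0],[0.0,-0.008,-0.025,0,0,0,0]]], squeeze=50)

```text
clock: 7.65
tool_pos: [0.4008, -0.2241, 0.1288]
ee_rot: [0.002, 0.379, 0.925, 0.0]
force: [0.3, -0.3, -1.9]
grip_width: 0.0086
```

```bash
python3 -c "
from plan import *
plan([.365,-.283,.03],45,1)
"
```

```text
at [ 0.4008 -0.2241  0.1288] phi 45.47 tilt [ 0.08  0.17 -0.  ] d [-0.0358 -0.0589 -0.0988] dphi -0.47 n 1 clock 7.65 w 0.0086 F [ 0.3 -0.3 -1.9]
j6 at end ~ -82.78794113619448 per-row |d| 0.1204658649945724
[-0.0158, -0.0671, 0.0988, 0.0, 0.0, 0.4748]
```

Request:
drive_tool(targets=[[[0.0,-0.004,-0.018,0.005,0,0,0],[0.0,-0.004,-0.018,0.015,0,0,0],[0.0,-0.004,-0.016,0.02,0,0,0],[0.0,-0.003,-0.01,0.02,0,0,0],[0.0,0,-0.004,0.018,0,0,0],[0.0,0,0,0.012,0,0,0],[0.0,0,0,0.006,0,0,0],[0.0,0,0,0,0,0,0],[0.0,0,0,0,0,0,0],[0.0,0,0,0,0,0,0]]])

```text
clock: 8.65
tool_pos: [0.3633, -0.29, 0.0316]
ee_rot: [0.005, 0.382, 0.924, -0.001]
force: [-0.4, 0.2, -1.8]
grip_width: 0.009
```

```bash
python3 -c "
from plan import *
plan([.365,-.283,.03],45,1)
s=arm.snapshot('side');crop(s,(300,290),100,80,8,'a6.png')
"
```

```text
at [ 0.3633 -0.29    0.0316] phi 45.06 tilt [ 0.06  0.55 -0.  ] d [ 0.0017  0.007  -0.0016] dphi -0.06 n 1 clock 8.65 w 0.009 F [-0.4  0.2 -1.8]
j6 at end ~ -82.78794113619449 per-row |d| 0.00739860283341505
[0.0038, 0.0061, 0.0016, 0.0, 0.0, 0.0585]
a6.png x0,y0 250 250
```

View pics/a6.png

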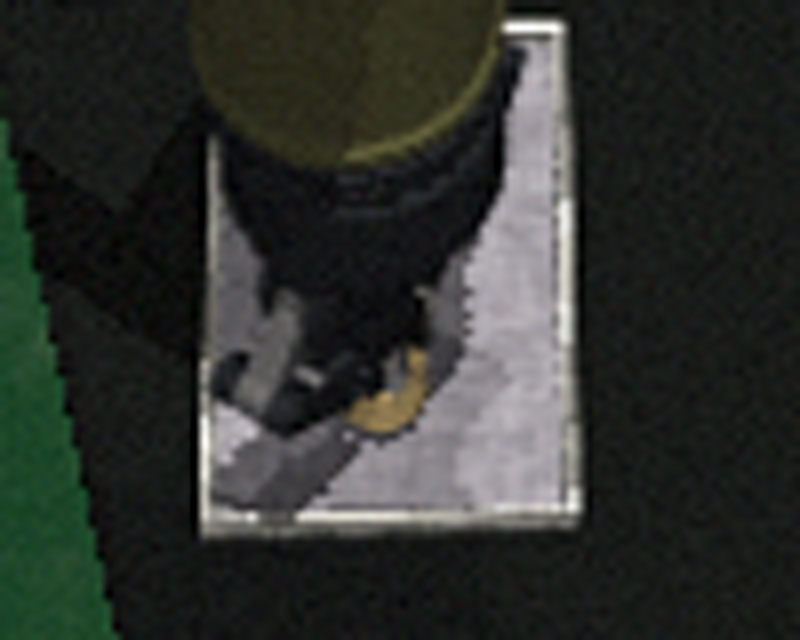

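The crop shows the held weight at about (298,302), well inside the tray and about 14 mm above the felt. Next I lower and release it.

Request:
drive_tool(targets=[[[0.0,0,0,0.004,0,0,0],[0.0,0,0,0.004,0,0,0],[0.0,0,0,0.003,0,0,0],[0.0,0,0,0.002,0,0,0],[0.0,0,0,0.0,0,0,0],[0.0,0,0,0,0,0,0],[0.015,0,0,0,0,0,0],[0.03,0,0,0,0,0,0],[0.05,0,0,0,0,0,0],[0.07,0,0,0,0,0,0]]])

```text
clock: 9.7
tool_pos: [0.3655, -0.2915, 0.0196]
ee_rot: [0.007, 0.382, 0.924, -0.002]
force: [-1.1, 0.5, 0.4]
grip_width: 0.0583
```

```bash
python3 -c "
from plan import *
plan([.365,-.283,.03],45,1)
s=arm.snapshot('side');crop(s,(300,290),100,80,8,'a7.png')
"
```

```text
at [ 0.3655 -0.2915  0.0196] phi 45.11 tilt [ 0.06  0.88 -0.  ] d [-0.0005  0.0085  0.0104] dphi -0.11 n 1 clock 9.7 w 0.0583 F [-1.1  0.5  0.4]
j6 at end ~ -82.78794113619449 per-row |d| 0.013390584269840923
[0.0063, 0.0057, -0.0104, 0.0, 0.0, 0.1121]
a7.png x0,y0 250 250
```

View pics/a7.png

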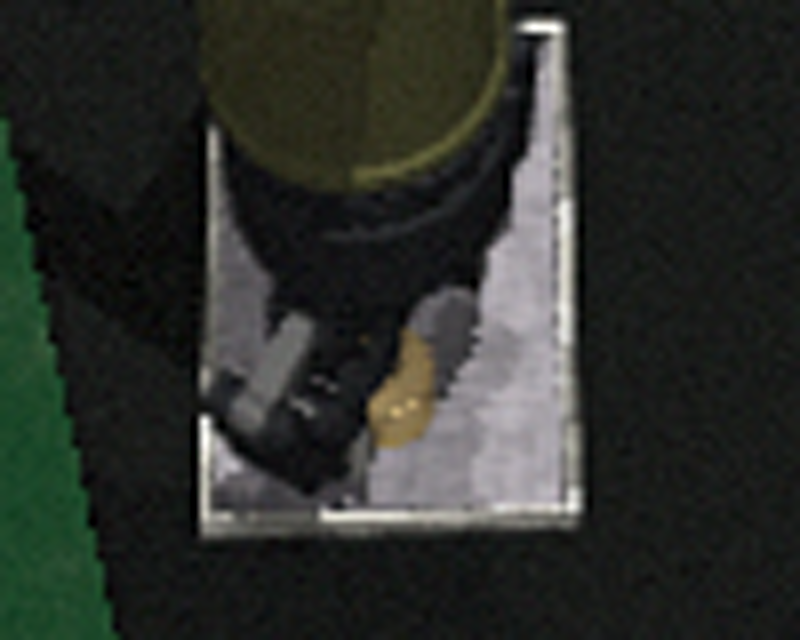

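```bash
python3 -c "
from plan import *
s=arm.snapshot('side');crop(s,(297,298),50,40,16,'a8.png')
t=arm.snapshot('top');crop(t,(385,245),80,60,9,'a8t.png')
print(arm.get_obs()['force'],arm.get_obs()['grip_width'])
"
```

```text
a8.png x0,y0 272 278
a8t.png x0,y0 345 215
[ 0.20607126  0.99700854 -1.14270863] 0.06962612594289284
```

View pics/a8.png

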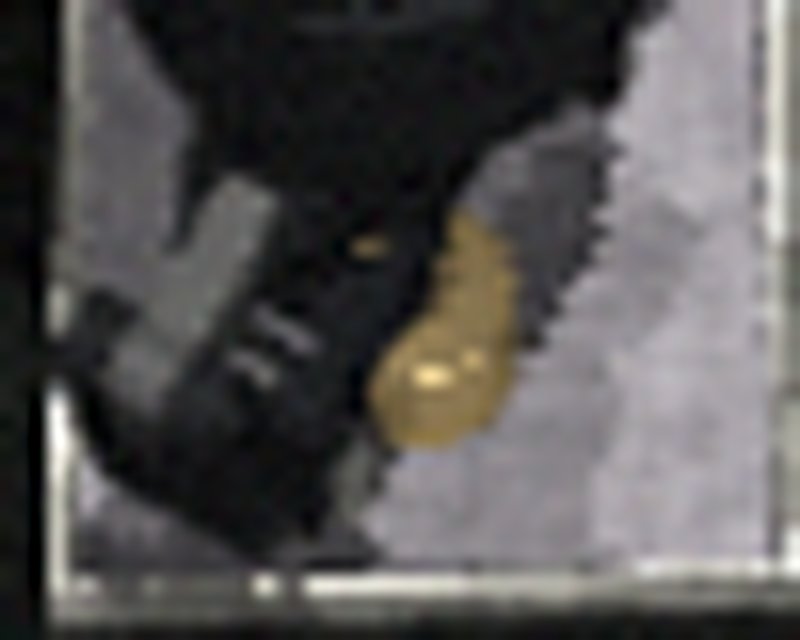

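View pics/a8t.png

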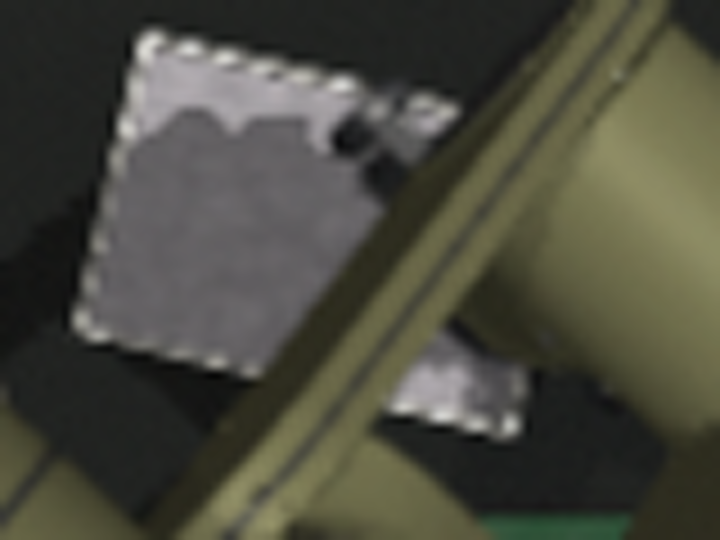

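```bash
python3 -c "
from plan import *
s=arm.snapshot('side')
print(p2w(s,[(298.4,301.8)],.005), w2p(s,[.3655,-.2915,.0196]))
# outline of upright weight model at TCP xy and at measured
th=np.linspace(0,2*np.pi,40)
def cyl(x,y):
  P=[]
  for r,z in((.014,.005),(.014,.037),(.006,.051)):
    P+= [[x+r*np.cos(a),y+r*np.sin(a),z] for a in th]
  return P
crop(s,(297,298),50,40,16,'a9.png',w2p(s,cyl(*p2w(s,[(298.4,301.8)],.005)[0][:2])))
"
```

```text
[[ 0.36205514 -0.29339696  0.005     ]] [[299.39790511 298.38365284]]
a9.png x0,y0 272 278
```

View pics/a9.png

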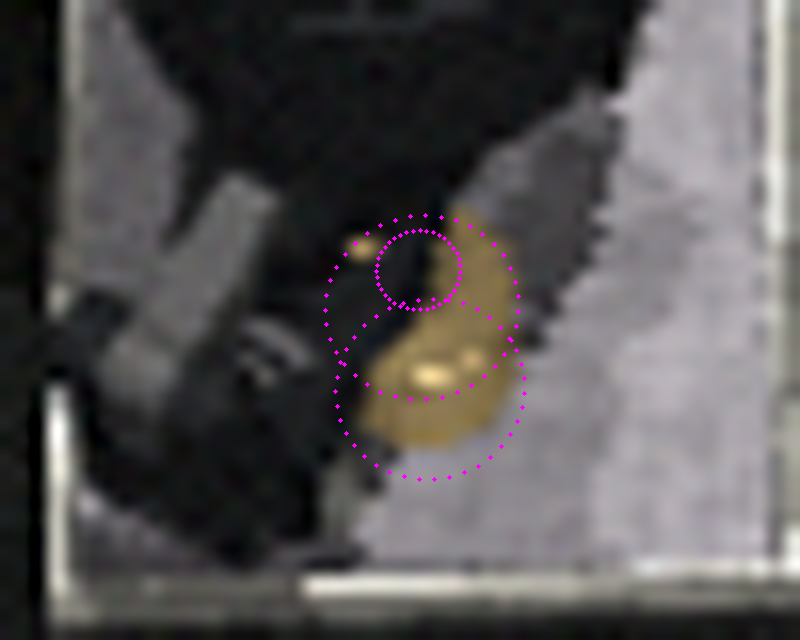

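Request:
drive_tool(targets=[[[0.08,0,0,0,0,0,0],[0.08,0,0,-0.005,0,0,0],[0.08,0,0,-0.015,0,0,0],[0.08,0,0,-0.025,0,0,0],[0.08,0,0,-0.03,0,0,0],[0.08,0,0,-0.025,0,0,0],[0.08,0.035,0.02,0,0,0,0],[0.08,0.035,0.02,0,0,0,0],[0.08,0.035,0.02,0,0,0,0],[0.08,0.02,0.02,0,0,0,0]]])

```text
clock: 10.9
tool_pos: [0.3335, -0.1463, 0.1245]
ee_rot: [0.01, 0.385, 0.923, -0.003]
force: [0.6, 0.1, 0.5]
grip_width: 0.0798
```

```bash
python3 -c "
from plan import *
plan([.365,-.283,.03],45,1)
s=arm.snapshot('side');crop(s,(300,290),100,80,8,'b1.png')
t=arm.snapshot('top');crop(t,(385,245),80,60,9,'b1t.png')
"
```

```text
at [ 0.3335 -0.1463  0.1245] phi 44.73 tilt [ 0.12  1.23 -0.  ] d [ 0.0315 -0.1367 -0.0945] dphi 0.27 n 1 clock 10.9 w 0.0798 F [0.6 0.1 0.5]
j6 at end ~ -82.78794113619448 per-row |d| 0.16911731865619178
[-0.1193, -0.0738, 0.0945, 0.0, 0.0, -0.2732]
b1.png x0,y0 250 250
b1t.png x0,y0 345 215
```

View pics/b1.png

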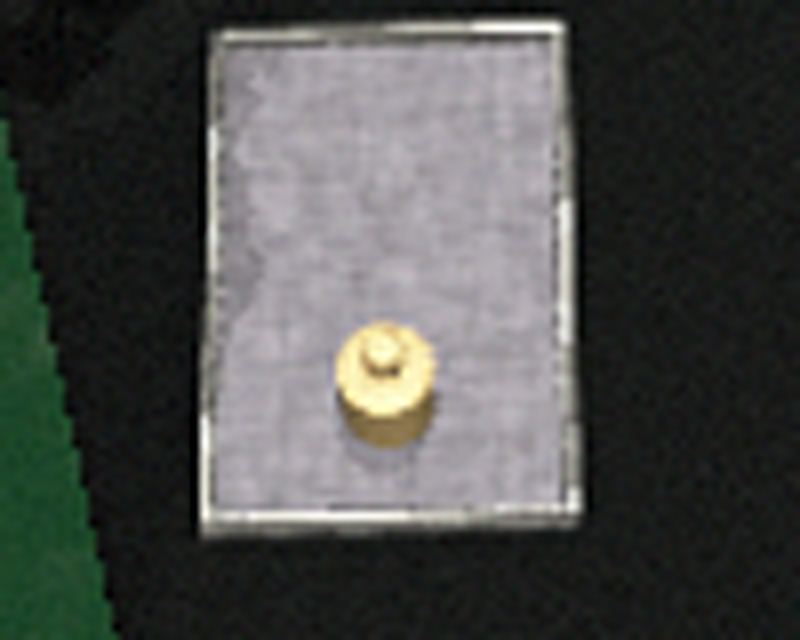

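View pics/b1t.png

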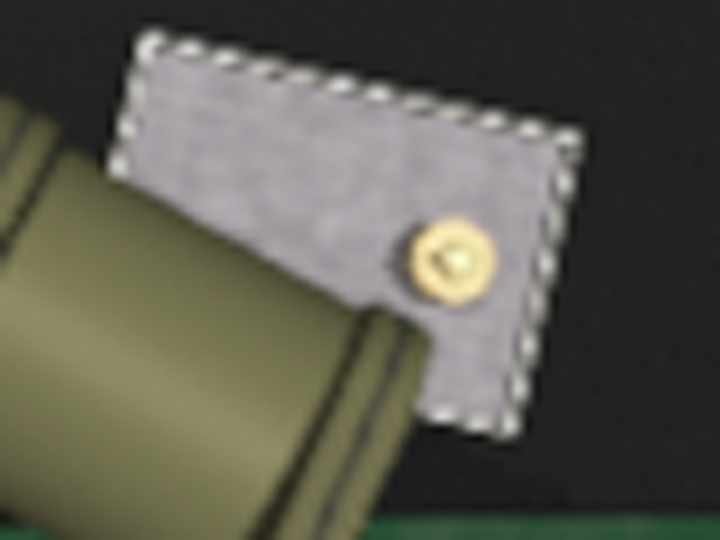

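The weight stands upright in the tray, at (298,295) in the side view and (395,243) from the top. The grip width doesn't match the nominal tip height, so I'll do a quick touch on free bench at (0.46,-0.17) to find the real tip height.

```bash
python3 -c "
from plan import *
plan([.46,-.17,.04],100,10)
"
```

```text
at [ 0.334  -0.1453  0.1245] phi 44.93 tilt [ 0.15  1.21 -0.  ] d [ 0.126  -0.0247 -0.0845] dphi 55.07 n 10 clock 11.0 w 0.0799 F [ 0.8 -0.9  0.1]
j6 at end ~ -120.28255908891663 per-row |d| 0.01537230829720026
[-0.0107, 0.0072, 0.0084, 0.0, 0.0, -5.507]
[-0.0113, 0.0061, 0.0084, 0.0, 0.0, -5.507]
[-0.0118, 0.005, 0.0084, 0.0, 0.0, -5.507]
[-0.0123, 0.0039, 0.0084, 0.0, 0.0, -5.507]
[-0.0126, 0.0027, 0.0084, 0.0, 0.0, -5.507]
[-0.0128, 0.0014, 0.0084, 0.0, 0.0, -5.507]
[-0.0128, 0.0002, 0.0084, 0.0, 0.0, -5.507]
[-0.0128, -0.001, 0.0084, 0.0, 0.0, -5.507]
[-0.0126, -0.0022, 0.0084, 0.0, 0.0, -5.507]
[-0.0124, -0.0035, 0.0084, 0.0, 0.0, -5.507]
```

Request:
drive_tool(targets=[[[0.0,-0.011,0.007,0.008,0,0.4,-5.5],[0.0,-0.011,0.006,0.008,0,0.4,-5.5],[0.0,-0.012,0.005,0.008,0,0.4,-5.5],[0.0,-0.012,0.004,0.008,0,0,-5.5],[0.0,-0.013,0.003,0.008,0,0,-5.5],[0.0,-0.013,0.001,0.008,0,0,-5.5],[0.0,-0.013,0.0,0.008,0,0,-5.5],[0.0,-0.013,-0.001,0.008,0,0,-5.5],[0.0,-0.013,-0.002,0.008,0,0,-5.5],[0.0,-0.012,-0.003,0.008,0,0,-5.5]]])

```text
clock: 12.0
tool_pos: [0.4713, -0.177, 0.0465]
ee_rot: [0.004, -0.107, 0.994, -0.005]
force: [-0.3, 0.6, -0.2]
grip_width: 0.0001
```

Request:
drive_tool(targets=[[[0.0,0,0,0.005,0,0,0],[0.0,0,0,0.004,0,0,0],[0.0,0,0,0.004,0,0,0],[0.0,0,0,0.003,0,0,0],[0.0,0,0,0.003,0,0,0],[0.0,0,0,0.002,0,0,0],[0.0,0,0,0.002,0,0,0],[0.0,0,0,0,0,0,0],[0.0,0,0,0,0,0,0],[0.0,0,0,0,0,0,0]]])

```text
clock: 13.0
tool_pos: [0.4712, -0.1792, 0.022]
ee_rot: [0.004, -0.104, 0.995, -0.005]
force: [-0.6, 0.3, 0.4]
grip_width: -0.0003
```

```bash
python3 -c "
from plan import *
plan([.46,-.17,.04],100,1)
s=arm.snapshot('side');crop(s,(330,240),100,80,8,'b2.png',w2p(s,[arm.get_obs()['tool_pos']]))
"
```

```text
at [ 0.4712 -0.1792  0.022 ] phi 101.92 tilt [-0.67  0.39  0.  ] d [-0.0112  0.0092  0.018 ] dphi -1.92 n 1 clock 13.0 w -0.0003 F [-0.6  0.3  0.4]
j6 at end ~ -120.2825590889166 per-row |d| 0.02307949391693515
[0.009, 0.0113, -0.018, 0.0, 0.0, 1.92]
b2.png x0,y0 280 200
```

View pics/b2.png

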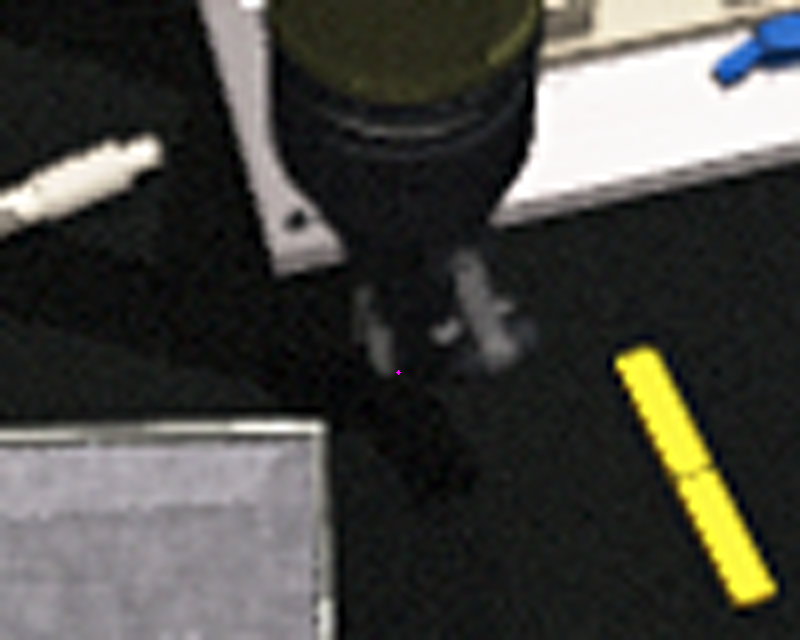

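Request:
drive_tool(targets=[[[0.0,0,0,0.004,0,0,0],[0.0,0,0,0.004,0,0,0],[0.0,0,0,0.004,0,0,0],[0.0,0,0,0.003,0,0,0],[0.0,0,0,0.002,0,0,0],[0.0,0,0,0.001,0,0,0],[0.0,0,0,0.001,0,0,0],[0.0,0,0,0.001,0,0,0],[0.0,0,0,0.001,0,0,0],[0.0,0,0,0.001,0,0,0]]])

```text
clock: 14.05
tool_pos: [0.4718, -0.1795, -0.0019]
ee_rot: [0.004, -0.104, 0.995, -0.006]
force: [-0.8, -0.6, 0.6]
grip_width: 0.0001
```

Request:
drive_tool(targets=[[[0.0,0,0,0.001,0,0,0],[0.0,0,0,0.001,0,0,0],[0.0,0,0,0.001,0,0,0],[0.0,0,0,0.001,0,0,0],[0.0,0,0,0.001,0,0,0],[0.0,0,0,0.001,0,0,0],[0.0,0,0,0,0,0,0],[0.0,0,0,0,0,0,0],[0.0,0,0,0,0,0,0],[0.0,0,0,0,0,0,0]]])

```text
clock: 15.05
tool_pos: [0.472, -0.1797, -0.0083]
ee_rot: [0.004, -0.104, 0.995, -0.006]
force: [-0.7, 0.7, 0.2]
grip_width: -0.0001
```

```bash
python3 -c "
from plan import *
plan([.46,-.17,.04],100,1)
s=arm.snapshot('side');crop(s,(330,240),60,50,13,'b3.png',w2p(s,[arm.get_obs()['tool_pos']]))
"
```

```text
at [ 0.472  -0.1797 -0.0083] phi 101.93 tilt [-0.7   0.43  0.  ] d [-0.012   0.0097  0.0483] dphi -1.93 n 1 clock 15.05 w -0.0001 F [-0.7  0.7  0.2]
j6 at end ~ -120.2825590889166 per-row |d| 0.05069069493085927
[0.0097, 0.0119, -0.0483, 0.0, 0.0, 1.9283]
b3.png x0,y0 300 215
```

View pics/b3.png

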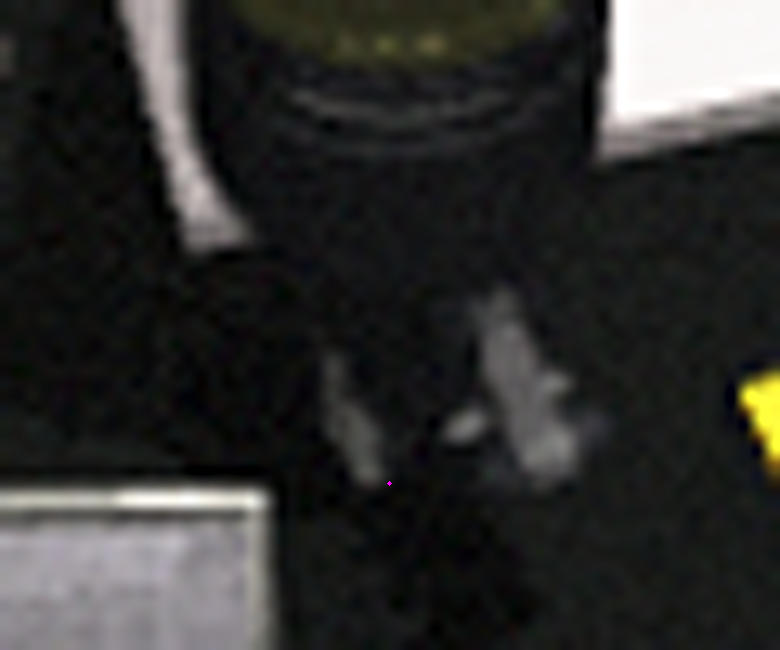

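Request:
drive_tool(targets=[[[0.0,0,0,0.001,0,0,0],[0.0,0,0,0.001,0,0,0],[0.0,0,0,0.001,0,0,0],[0.0,0,0,0.001,0,0,0],[0.0,0,0,0.001,0,0,0],[0.0,0,0,0.001,0,0,0],[0.0,0,0,0.001,0,0,0],[0.0,0,0,0.001,0,0,0],[0.0,0,0,0,0,0,0],[0.0,0,0,0,0,0,0]]])

```text
clock: 16.1
tool_pos: [0.472, -0.1797, -0.0171]
ee_rot: [0.004, -0.104, 0.995, -0.006]
force: [-0.2, -0.7, -0.2]
grip_width: 0.0002
```

Request:
drive_tool(targets=[[[0.0,0,0,0.001,0,0,0],[0.0,0,0,0.001,0,0,0],[0.0,0,0,0.001,0,0,0],[0.0,0,0,0.001,0,0,0],[0.0,0,0,0.001,0,0,0],[0.0,0,0,0,0,0,0],[0.0,0,0,0,0,0,0],[0.0,0,0,0,0,0,0],[0.0,0,0,0,0,0,0],[0.0,0,0,0,0,0,0]]])

```text
clock: 17.1
tool_pos: [0.4724, -0.1799, -0.0211]
ee_rot: [0.005, -0.104, 0.995, -0.006]
force: [-0.5, 0.4, -0.2]
grip_width: -0.0001
```

```bash
python3 -c "
from plan import *
plan([.46,-.17,.04],100,1)
s=arm.snapshot('side');crop(s,(330,240),60,50,13,'b4.png',w2p(s,[arm.get_obs()['tool_pos']]))
"
```

```text
at [ 0.4724 -0.1799 -0.0211] phi 101.93 tilt [-0.74  0.48  0.  ] d [-0.0124  0.0099  0.0611] dphi -1.93 n 1 clock 17.1 w -0.0001 F [-0.5  0.4 -0.2]
j6 at end ~ -120.2825590889166 per-row |d| 0.06315509826802092
[0.0101, 0.0123, -0.0611, 0.0, 0.0, 1.9312]
b4.png x0,y0 300 215
```

View pics/b4.png

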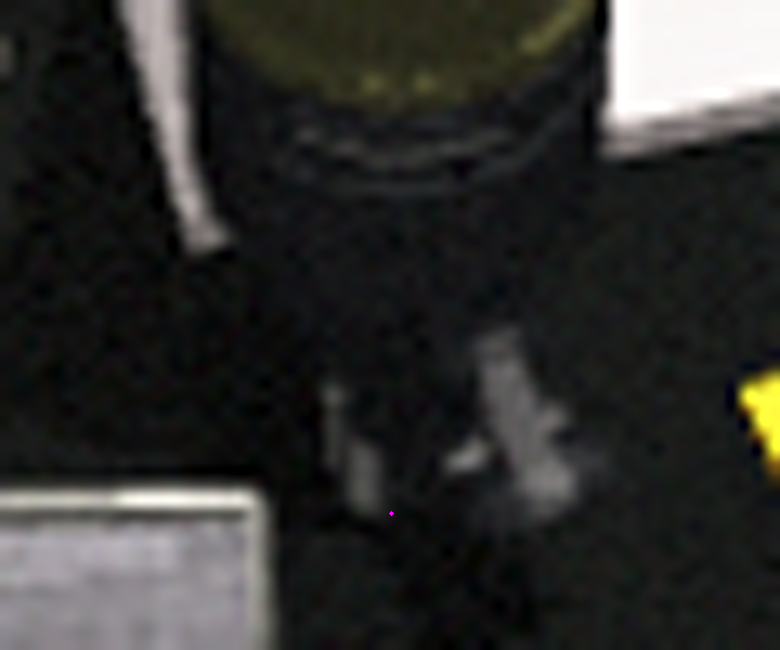

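Request:
drive_tool(targets=[[[0.0,0,0,0.001,0,0,0],[0.0,0,0,0.001,0,0,0],[0.0,0,0,0.001,0,0,0],[0.0,0,0,0.001,0,0,0],[0.0,0,0,0.001,0,0,0],[0.0,0,0,0,0,0,0],[0.0,0,0,0,0,0,0],[0.0,0,0,0,0,0,0],[0.0,0,0,0,0,0,0],[0.0,0,0,0,0,0,0]]])

```text
clock: 18.15
tool_pos: [0.4726, -0.18, -0.0212]
ee_rot: [0.006, -0.104, 0.995, -0.007]
force: [-0.0, 1.1, 3.0]
grip_width: -0.0004
```

Contact comes at a reading of z = -0.021, so the true tip height is the reading plus 21 mm. That explains the knob grip, and I'll use this correction from here on. The large weight is next.

```bash
python3 -c "
from plan import *
plan([.472,-.18,.08],110,3)
plan([.4968,-.0862,.08],110,7)
s=arm.snapshot('side')
print(p2w(s,[(297.5,293.8)],.051))
" | grep -v '^\[0'
```

```text
at [ 0.4726 -0.18   -0.0212] phi 101.95 tilt [-0.82  0.58  0.  ] d [-0.0006  0.      0.1012] dphi 8.05 n 3 clock 18.15 w -0.0004 F [-0.   1.1  3. ]
j6 at end ~ -130.87464682645003 per-row |d| 0.03372579773662906
at [ 0.4726 -0.18   -0.0212] phi 101.95 tilt [-0.82  0.58  0.  ] d [0.0242 0.0938 0.1012] dphi 8.05 n 7 clock 18.15 w -0.0004 F [-0.   1.1  3. ]
j6 at end ~ -119.84341665387478 per-row |d| 0.020011398772770143
[-0.0062, 0.0124, -0.0145, 0.0, 0.0, -1.1504]
[-0.0064, 0.0123, -0.0145, 0.0, 0.0, -1.1504]
[-0.0066, 0.0121, -0.0145, 0.0, 0.0, -1.1504]
[-0.0069, 0.012, -0.0145, 0.0, 0.0, -1.1504]
[-0.0071, 0.0119, -0.0145, 0.0, 0.0, -1.1504]
[-0.0074, 0.0117, -0.0145, 0.0, 0.0, -1.1504]
[-0.0076, 0.0116, -0.0145, 0.0, 0.0, -1.1504]
[[ 0.36204325 -0.29190603  0.051     ]]
```

Request:
drive_tool(targets=[[[0.07,0,0,-0.015,-0.4,0.3,-2],[0.07,0,0,-0.03,-0.4,0.3,-2],[0.07,0,0,-0.035,0,0,-2],[0.07,-0.006,0.012,-0.02,0,0,-2],[0.07,-0.01,0.018,0,0,0,0],[0.07,-0.012,0.02,0,0,0,0],[0.07,-0.012,0.02,0,0,0,0],[0.07,-0.008,0.01,0,0,0,0],[0.07,0,0,0,0,0,0],[0.07,0,0,0,0,0,0]]])

```text
clock: 19.2
tool_pos: [0.4904, -0.086, 0.0815]
ee_rot: [-0.002, -0.176, 0.984, 0.0]
force: [0.2, 0.1, -0.6]
grip_width: 0.0699
```

```bash
python3 -c "
from plan import *
plan([.4968,-.0862,.001],110,1)
s=arm.snapshot('side');crop(s,(330,200),100,80,8,'c1.png')
"
```

```text
at [ 0.4904 -0.086   0.0815] phi 110.23 tilt [ 0.08 -0.18  0.  ] d [ 0.0064 -0.0002 -0.0805] dphi -0.23 n 1 clock 19.2 w 0.0699 F [ 0.2  0.1 -0.6]
j6 at end ~ -119.84341665387478 per-row |d| 0.08070963834663764
[-0.0059, -0.0024, 0.0805, 0.0, 0.0, 0.2302]
c1.png x0,y0 280 160
```

View pics/c1.png

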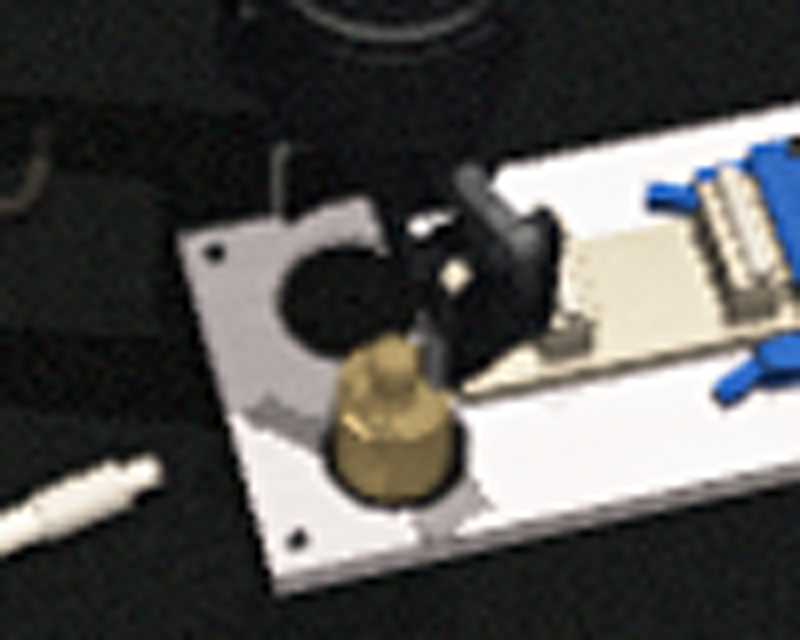

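The picture shows the gripper above and behind the large weight (knob at (329,204)), with the other pocket empty. Next I descend and grip.

Request:
drive_tool(targets=[[[0.07,-0.006,-0.002,0.005,0,0,0],[0.07,0,0,0.015,0,0,0],[0.07,0,0,0.02,0,0,0],[0.07,0,0,0.018,0,0,0],[0.07,0,0,0.012,0,0,0],[0.07,0,0,0.006,0,0,0],[0.07,0,0,0,0,0,0],[0.0,0,0,0,0,0,0],[0.0,0,0,0,0,0,0],[0.0,0,0,0,0,0,0]]], squeeze=60)

```text
clock: 20.25
tool_pos: [0.4993, -0.0914, 0.0017]
ee_rot: [-0.001, -0.171, 0.985, 0.001]
force: [-0.2, 0.1, -3.9]
grip_width: 0.0357
```

Request:
drive_tool(targets=[[[0.0,0,0,0,0,0,0],[0.0,0,0,0,0,0,0],[0.0,0,0,0,0,0,0],[0.0,0,0,-0.004,0,0,0],[0.0,0,0,-0.01,0,0,0],[0.0,0,0,-0.015,0,0,0],[0.0,0,0,-0.01,0,0,0],[0.0,0,0,0,0,0,0],[0.0,0,0,0,0,0,0],[0.0,0,0,0,0,0,0]]])

```text
clock: 21.25
tool_pos: [0.4991, -0.0919, 0.044]
ee_rot: [-0.001, -0.171, 0.985, 0.0]
force: [-0.7, 0.5, -5.3]
grip_width: 0.0359
```

```bash
python3 -c "
from plan import *
plan([.382,-.215,.05],110,4)
s=arm.snapshot('side');crop(s,(330,200),100,80,8,'c2.png')
"
```

```text
at [ 0.4991 -0.0919  0.044 ] phi 109.7 tilt [ 0.02 -0.1   0.  ] d [-0.1171 -0.1231  0.006 ] dphi 0.3 n 4 clock 21.25 w 0.0359 F [-0.7  0.5 -5.3]
j6 at end ~ -139.37199382571245 per-row |d| 0.04250200803206215
[0.0379, -0.0191, -0.0015, 0.0, 0.0, -0.0744]
[0.038, -0.0191, -0.0015, 0.0, 0.0, -0.0744]
[0.038, -0.019, -0.0015, 0.0, 0.0, -0.0744]
[0.038, -0.019, -0.0015, 0.0, 0.0, -0.0744]
c2.png x0,y0 280 160
```

View pics/c2.png

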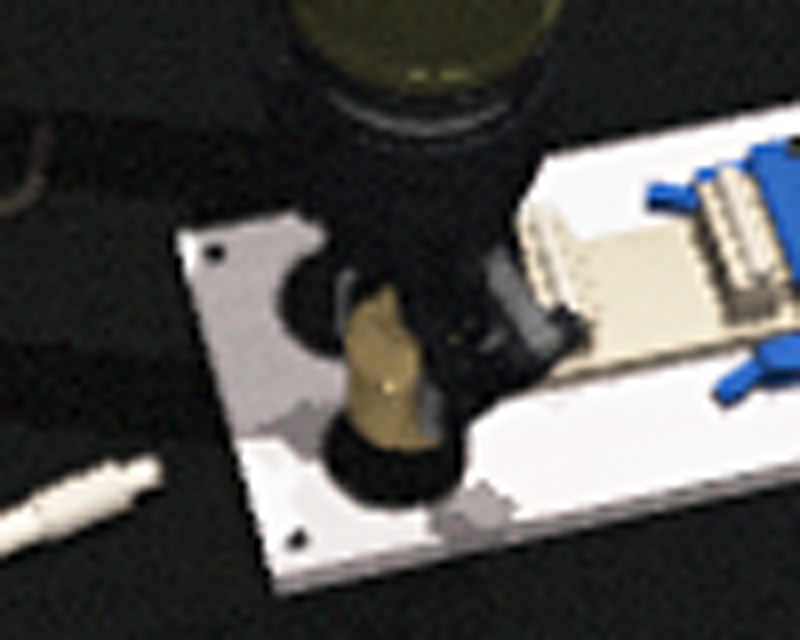

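Request:
drive_tool(targets=[[[0.0,0.012,-0.006,-0.005,0,0,0],[0.0,0.025,-0.012,0,0,0,0],[0.0,0.03,-0.016,0,0,0,0],[0.0,0.03,-0.016,0,0,0,0],[0.0,0.025,-0.014,0,0,0,0],[0.0,0.018,-0.008,0,0,0,0],[0.0,0.008,-0.003,0.004,0,0,0],[0.0,0,0,0.01,0,0,0],[0.0,0,0,0.01,0,0,0],[0.0,0,0,0,0,0,0]]])

```text
clock: 22.3
tool_pos: [0.377, -0.2171, 0.0223]
ee_rot: [-0.003, -0.172, 0.985, 0.001]
force: [0.3, -0.1, -5.1]
grip_width: 0.0357
```

```bash
python3 -c "
from plan import *
plan([.382,-.215,-.001],110,1)
s=arm.snapshot('side');crop(s,(300,280),100,80,8,'c3.png')
"
```

```text
at [ 0.377  -0.2171  0.0223] phi 109.8 tilt [ 0.18 -0.3   0.  ] d [ 0.005   0.0021 -0.0233] dphi 0.2 n 1 clock 22.3 w 0.0357 F [ 0.3 -0.1 -5.1]
j6 at end ~ -139.37199382571245 per-row |d| 0.023931088476980892
[-0.0054, 0.0003, 0.0233, 0.0, 0.0, -0.1983]
c3.png x0,y0 250 240
```

View pics/c3.png

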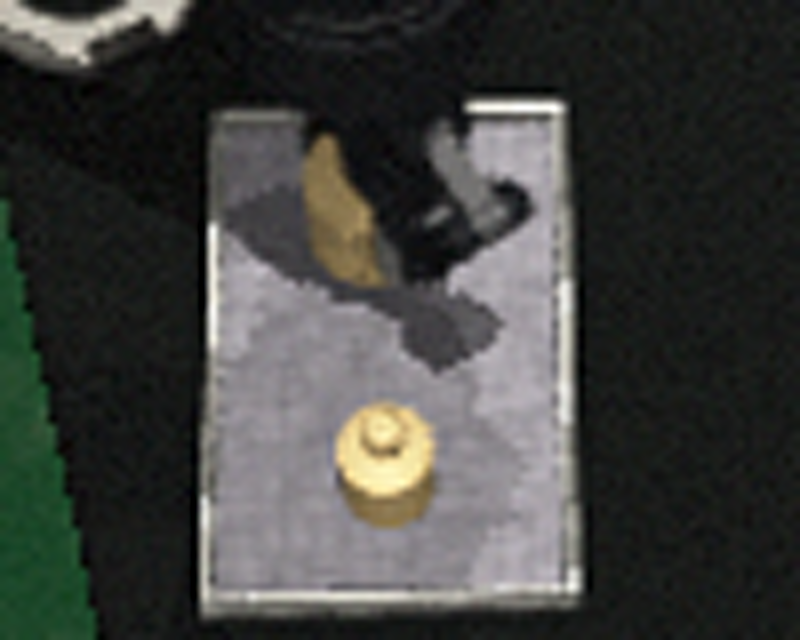

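The held large weight at about (294,266) is inside the tray, with the small one upright at (298,296). Next I lower and release it.

Request:
drive_tool(targets=[[[0.0,0,0,0.008,0,0,0],[0.0,0,0,0.008,0,0,0],[0.0,0,0,0.005,0,0,0],[0.0,0,0,0.002,0,0,0],[0.0,0,0,0.001,0,0,0],[0.0,0,0,0,0,0,0],[0.04,0,0,0,0,0,0],[0.05,0,0,0,0,0,0],[0.06,0,0,0,0,0,0],[0.065,0,0,0,0,0,0]]])

```text
clock: 23.35
tool_pos: [0.3818, -0.2178, -0.0009]
ee_rot: [-0.0, -0.174, 0.985, -0.001]
force: [-0.7, -0.7, 0.7]
grip_width: 0.0649
```

Request:
drive_tool(targets=[[[0.065,0,0,0,0,0,0],[0.065,0,0,-0.004,0,0,0],[0.065,0,0,-0.015,0,0,0],[0.065,0,0,-0.03,0,0,0],[0.065,0,0,-0.04,0,0,0],[0.065,0,0,-0.02,0,0,0],[0.08,-0.015,0.02,0,0,0,0],[0.08,-0.03,0.03,0,0,0,0],[0.08,-0.03,0.03,0,0,0,0],[0.08,-0.03,0.03,0,0,0,0]]])

```text
clock: 24.35
tool_pos: [0.4448, -0.0794, 0.1152]
ee_rot: [0.002, -0.169, 0.986, -0.003]
force: [1.4, -1.2, 0.4]
grip_width: 0.0801
```

```bash
python3 -c "
from plan import *
# support grasp centre: board (.5654,-.0575) yaw -1.1, x=+26mm
plan([.5914,-.058,.08],89,10)
s=arm.snapshot('side');crop(s,(300,280),100,80,8,'c4.png')
t=arm.snapshot('top');crop(t,(330,185),80,80,8,'c4t.png')
crop(s,(350,200),110,80,7,'c4b.png')
for q in(t,s):
  for d in arm.look_for('support_mid',q): print(d['confidence'],c2w(q,d['xyz']).round(4))
"
```

```text
at [ 0.4448 -0.0794  0.1152] phi 109.42 tilt [-0.39  0.12  0.  ] d [ 0.1466  0.0214 -0.0352] dphi -20.42 n 10 clock 24.35 w 0.0801 F [ 1.4 -1.2  0.4]
j6 at end ~ -94.6012208848071 per-row |d| 0.015231586807366974
[-0.0145, -0.0029, 0.0035, 0.0, 0.0, 2.0421]
[-0.0146, -0.0023, 0.0035, 0.0, 0.0, 2.0421]
[-0.0147, -0.0018, 0.0035, 0.0, 0.0, 2.0421]
[-0.0148, -0.0013, 0.0035, 0.0, 0.0, 2.0421]
[-0.0148, -0.0008, 0.0035, 0.0, 0.0, 2.0421]
[-0.0148, -0.0002, 0.0035, 0.0, 0.0, 2.0421]
[-0.0148, 0.0003, 0.0035, 0.0, 0.0, 2.0421]
[-0.0148, 0.0008, 0.0035, 0.0, 0.0, 2.0421]
[-0.0148, 0.0013, 0.0035, 0.0, 0.0, 2.0421]
[-0.0147, 0.0019, 0.0035, 0.0, 0.0, 2.0421]
c4.png x0,y0 250 240
c4t.png x0,y0 290 145
c4b.png x0,y0 295 160
0.79 [ 0.6039 -0.0598  0.0255]
0.17 [ 0.3628 -0.2808  0.0349]
0.66 [ 0.5747 -0.0625  0.0215]
```

View pics/c4.png

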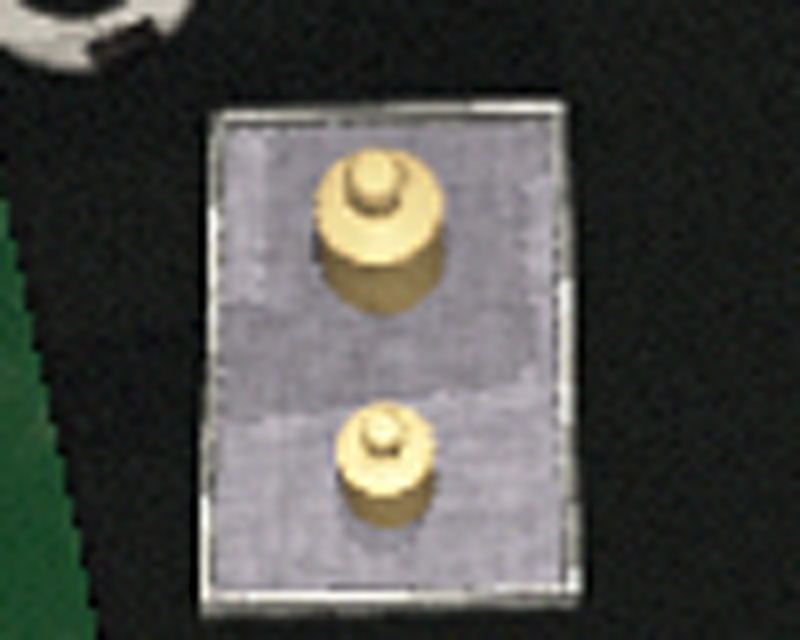

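View pics/c4t.png

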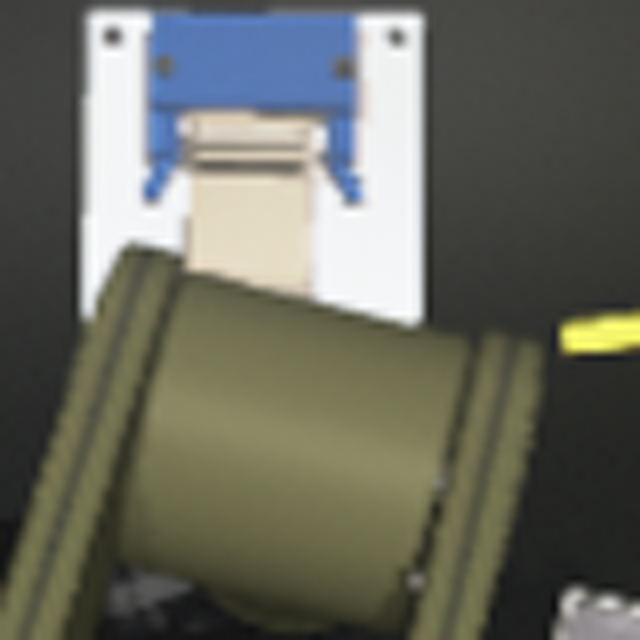

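View pics/c4b.png

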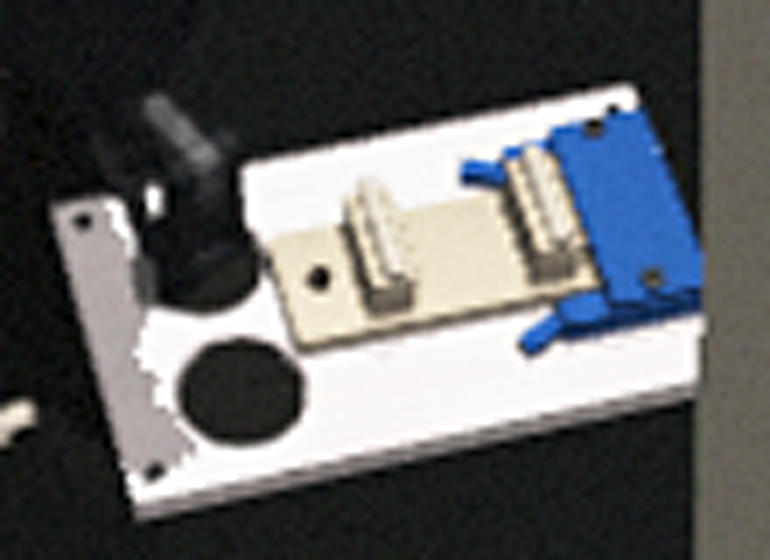

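```bash
python3 -c "
from fit import *
t=arm.snapshot('top');s=arm.snapshot('side')
print('rollers',p2w(t,cp([(238,266),(241,147)],6,281,137),.055).round(4))
print('end',p2w(t,cp([(238,349)],6,281,137),.026).round(4))
print('side end corners',p2w(s,cp([(267,245),(303,350)],7,295,160),.026).round(4))
print('side rollers',p2w(s,cp([(378,232),(540,195)],7,295,160),.055).round(4))
print('pocket500',p2w(s,cp([(243,391)],7,295,160),.014).round(4))
"
```

```text
rollers [[ 0.5622 -0.0542  0.055 ]
 [ 0.6258 -0.0565  0.055 ]]
end [[ 0.5221 -0.0533  0.026 ]]
side end corners [[ 0.5223 -0.0351  0.026 ]
 [ 0.5219 -0.084   0.026 ]]
side rollers [[ 0.5576 -0.0589  0.055 ]
 [ 0.6212 -0.0592  0.055 ]]
pocket500 [[ 0.4976 -0.0883  0.014 ]]
```

Both weights stand upright in the tray, large at (297,268) and small at (298,296), and the pockets are empty. The support hasn't moved; its middle is at about (0.592,-0.057). I'll grip about 6 mm toward the robot from there to stay clear of the keeper's flared guides.

```bash
python3 -c "
from plan import *
plan([.586,-.057,.06],89,10)
" | tail -11
```

```text
j6 at end ~ -94.55566154415281 per-row |d| 0.015427584862325996
[-0.0142, -0.0025, 0.0055, 0.0, 0.0, 2.0501]
[-0.0143, -0.002, 0.0055, 0.0, 0.0, 2.0501]
[-0.0144, -0.0015, 0.0055, 0.0, 0.0, 2.0501]
[-0.0144, -0.001, 0.0055, 0.0, 0.0, 2.0501]
[-0.0144, -0.0004, 0.0055, 0.0, 0.0, 2.0501]
[-0.0144, 0.0001, 0.0055, 0.0, 0.0, 2.0501]
[-0.0144, 0.0006, 0.0055, 0.0, 0.0, 2.0501]
[-0.0144, 0.0011, 0.0055, 0.0, 0.0, 2.0501]
[-0.0143, 0.0016, 0.0055, 0.0, 0.0, 2.0501]
[-0.0143, 0.0021, 0.0055, 0.0, 0.0, 2.0501]
```

Request:
drive_tool(targets=[[[0.066,-0.014,-0.002,0.005,-0.2,0.1,2.5],[0.066,-0.016,-0.002,0.005,-0.2,0,2.5],[0.066,-0.02,-0.002,0.005,0,0,3],[0.066,-0.02,-0.001,0.005,0,0,3],[0.066,-0.02,0,0.005,0,0,3],[0.066,-0.02,0.001,0.005,0,0,3],[0.066,-0.016,0.002,0.005,0,0,3],[0.066,-0.01,0.001,0.005,0,0,0],[0.066,-0.006,0,0.005,0,0,0],[0.066,0,0,0,0,0,0]]])

```text
clock: 25.65
tool_pos: [0.5813, -0.0779, 0.0655]
ee_rot: [-0.005, 0.023, 1.0, -0.0]
force: [0.0, 0.1, -1.0]
grip_width: 0.066
```

```bash
python3 -c "
from plan import *
plan([.586,-.057,.02],89,1)
"
```

```text
at [ 0.5813 -0.0779  0.0655] phi 87.37 tilt [-0.06 -0.53 -0.  ] d [ 0.0047  0.0209 -0.0455] dphi 1.63 n 1 clock 25.65 w 0.066 F [ 0.   0.1 -1. ]
j6 at end ~ -94.55566154415281 per-row |d| 0.050291249130388495
[-0.0037, 0.0211, 0.0455, 0.0, 0.0, -1.6304]
```

Request:
drive_tool(targets=[[[0.066,-0.002,0.01,0,0,-0.2,-0.8],[0.066,-0.002,0.01,0,0,-0.2,-0.8],[0.066,0,0.001,0.01,0,0,0],[0.066,0,0,0.015,0,0,0],[0.066,0,0,0.012,0,0,0],[0.066,0,0,0.006,0,0,0],[0.066,0,0,0.003,0,0,0],[0.066,0,0,0,0,0,0],[0.066,0,0,0,0,0,0],[0.066,0,0,0,0,0,0]]])

```text
clock: 26.65
tool_pos: [0.5828, -0.0542, 0.0174]
ee_rot: [-0.002, 0.006, 1.0, -0.0]
force: [-0.1, 0.1, 0.2]
grip_width: 0.0661
```

```bash
python3 -c "
from plan import *
plan([.586,-.057,.0],89,1)
s=arm.snapshot('side');crop(s,(355,195),80,60,10,'d1.png')
"
```

```text
at [ 0.5828 -0.0542  0.0174] phi 89.28 tilt [-0.04 -0.2  -0.  ] d [ 0.0032 -0.0028 -0.0174] dphi -0.28 n 1 clock 26.65 w 0.0661 F [-0.1  0.1  0.2]
j6 at end ~ -94.55566154415281 per-row |d| 0.017909714611138786
[-0.0032, -0.0028, 0.0174, 0.0, 0.0, 0.2827]
d1.png x0,y0 315 165
```

View pics/d1.png

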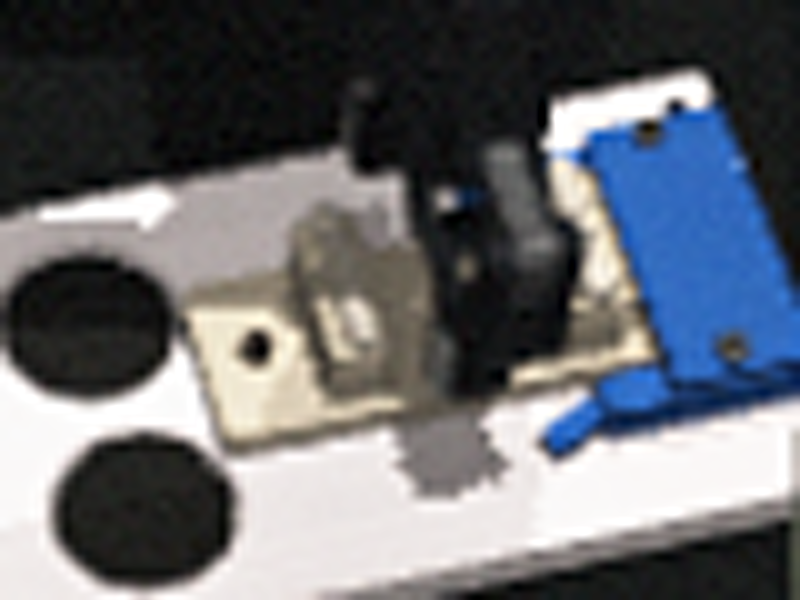

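Request:
drive_tool(targets=[[[0.066,-0.002,-0.003,0.004,0,0,0],[0.066,0,0,0.005,0,0,0],[0.066,0,0,0.004,0,0,0],[0.066,0,0,0.003,0,0,0],[0.066,0,0,0.002,0,0,0],[0.066,0,0,0.002,0,0,0],[0.066,0,0,0.001,0,0,0],[0.066,0,0,0.001,0,0,0],[0.066,0,0,0,0,0,0],[0.066,0,0,0,0,0,0]]])

```text
clock: 27.7
tool_pos: [0.5858, -0.0579, -0.0058]
ee_rot: [-0.001, 0.006, 1.0, -0.0]
force: [0.0, -1.0, 0.3]
grip_width: 0.0661
```

Request:
drive_tool(targets=[[[0.066,0,0,0.001,0,0,0],[0.066,0,0,0.001,0,0,0],[0.066,0,0,0.001,0,0,0],[0.066,0,0,0.001,0,0,0],[0.066,0,0,0.001,0,0,0],[0.066,0,0,0,0,0,0],[0.066,0,0,0,0,0,0],[0.066,0,0,0,0,0,0],[0.066,0,0,0,0,0,0],[0.066,0,0,0,0,0,0]]])

```text
clock: 28.7
tool_pos: [0.5861, -0.0579, -0.0108]
ee_rot: [-0.0, 0.006, 1.0, -0.001]
force: [0.3, -0.3, -0.2]
grip_width: 0.066
```

Request:
drive_tool(targets=[[[0.066,0,0,0.001,0,0,0],[0.066,0,0,0.001,0,0,0],[0.066,0,0,0.001,0,0,0],[0.066,0,0,0.001,0,0,0],[0.066,0,0,0.001,0,0,0],[0.066,0,0,0.001,0,0,0],[0.066,0,0,0,0,0,0],[0.066,0,0,0,0,0,0],[0.066,0,0,0,0,0,0],[0.066,0,0,0,0,0,0]]])

```text
clock: 29.7
tool_pos: [0.5865, -0.058, -0.0137]
ee_rot: [0.001, 0.006, 1.0, -0.001]
force: [-0.2, -0.6, -0.3]
grip_width: 0.0661
```

The fingertips touch the board at a reading of -0.0137. I'll raise 5 mm and close on the base.

Request:
drive_tool(targets=[[[0.066,0,0,-0.003,0,0,0],[0.066,0,0,-0.002,0,0,0],[0.066,0,0,0,0,0,0],[0.03,0,0,0,0,0,0],[0.03,0,0,0,0,0,0],[0.03,0,0,0,0,0,0],[0.03,0,0,0,0,0,0],[0.03,0,0,0,0,0,0],[0.03,0,0,0,0,0,0],[0.03,0,0,0,0,0,0]]], squeeze=80)

```text
clock: 30.7
tool_pos: [0.5864, -0.0572, -0.008]
ee_rot: [0.0, 0.007, 1.0, 0.0]
force: [0.4, 0.2, 0.8]
grip_width: 0.0478
```

```bash
python3 -c "
from plan import *
plan([.556,-.0575,-.008],89,1)
s=arm.snapshot('side');crop(s,(355,195),80,60,10,'d2.png')
"
```

```text
at [ 0.5864 -0.0572 -0.008 ] phi 89.2 tilt [ 0.01  0.04 -0.  ] d [-0.0304 -0.0003  0.    ] dphi -0.2 n 1 clock 30.7 w 0.0478 F [0.4 0.2 0.8]
j6 at end ~ -94.90438319705541 per-row |d| 0.030424755904100095
[0.0304, -0.0007, -0.0, 0.0, 0.0, 0.2039]
d2.png x0,y0 315 165
```

View pics/d2.png

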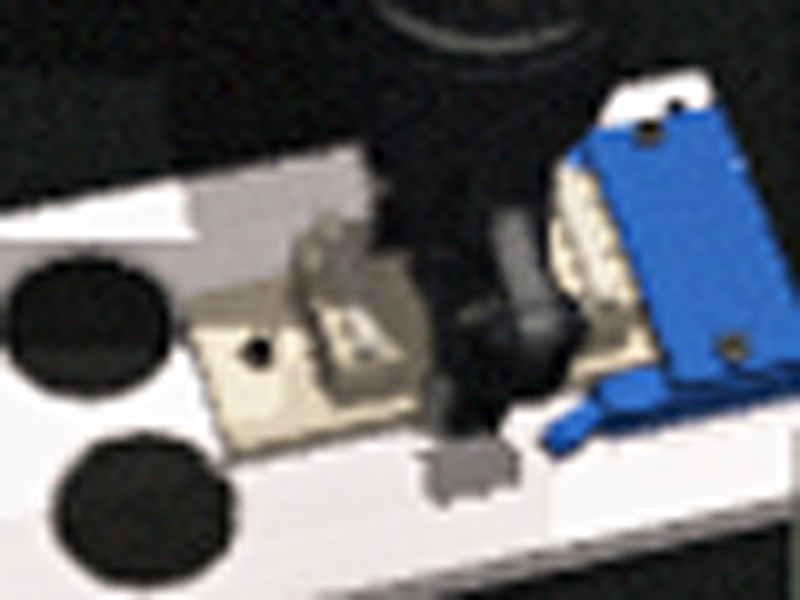

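The fingers hold the base between the blocks (near finger at (361,206)), with a width reading of 47.8 mm, about 2 mm low as with the weights. Next I draw it 36 mm toward the robot.

Request:
drive_tool(targets=[[[0.03,0,0,-0.001,0,0,0],[0.03,0.003,0,0,0,0,0],[0.03,0.005,0,0,0,0,0],[0.03,0.006,0,0,0,0,0],[0.03,0.006,0,0,0,0,0],[0.03,0.006,0,0,0,0,0],[0.03,0.006,0,0,0,0,0],[0.03,0.004,0,0,0,0,0],[0.03,0,0,0,0,0,0],[0.03,0,0,0,0,0,0]]])

```text
clock: 31.75
tool_pos: [0.5477, -0.0569, -0.008]
ee_rot: [0.001, 0.007, 1.0, -0.0]
force: [1.6, -0.2, -3.3]
grip_width: 0.0476
```

```bash
python3 -c "
from plan import *
plan([.55,-.0565,-.008],89,1)
s=arm.snapshot('side');crop(s,(355,195),80,60,10,'d3.png')
"
```

```text
at [ 0.5477 -0.0569 -0.008 ] phi 89.18 tilt [-0.    0.12  0.  ] d [ 0.0023  0.0004 -0.    ] dphi -0.18 n 1 clock 31.75 w 0.0476 F [ 1.6 -0.2 -3.3]
j6 at end ~ -94.86526507216789 per-row |d| 0.0023761959921712135
[-0.0023, 0.0005, 0.0, 0.0, 0.0, 0.1819]
d3.png x0,y0 315 165
```

View pics/d3.png

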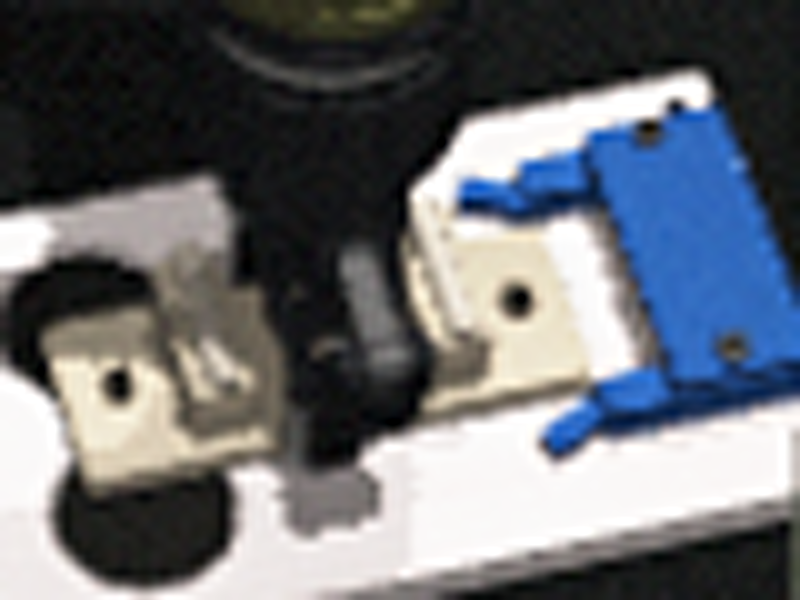

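The side picture shows the support's far end clear of the keeper bar, with a white gap at (375,193). Next I lift and carry it, turning on the way.

Request:
drive_tool(targets=[[[0.03,0,0,-0.003,0,0,0],[0.03,0,0,-0.008,0,0,0],[0.03,0,0,-0.015,0,0,0],[0.03,0,0,-0.02,0,0,0],[0.03,0,0,-0.02,0,0,0],[0.03,0.005,0,-0.015,0,0,0],[0.03,0.01,0,-0.005,0,0,0],[0.03,0.015,0,0,0,0,0],[0.03,0.02,0,0,0,0,0],[0.03,0.02,0,0,0,0,0]]])

```text
clock: 32.8
tool_pos: [0.4678, -0.0548, 0.0794]
ee_rot: [-0.007, 0.006, 1.0, 0.001]
force: [-0.6, -0.1, -6.2]
grip_width: 0.0476
```

```bash
python3 -c "
from plan import *
plan([.41,-.02,.08],176,12)
s=arm.snapshot('side');crop(s,(330,195),100,80,8,'d4.png')
"
```

```text
at [ 0.4678 -0.0548  0.0794] phi 89.31 tilt [ 0.1 -0.8  0. ] d [-0.0578  0.0348  0.0006] dphi 86.69 n 12 clock 32.8 w 0.0476 F [-0.6 -0.1 -6.2]
j6 at end ~ -178.7927023657133 per-row |d| 0.00561992817191364
[0.0049, 0.0028, -0.0, 0.0, 0.0, -7.2244]
[0.0045, 0.0034, -0.0, 0.0, 0.0, -7.2244]
[0.004, 0.004, -0.0, 0.0, 0.0, -7.2244]
[0.0035, 0.0044, -0.0, 0.0, 0.0, -7.2244]
[0.0029, 0.0048, -0.0, 0.0, 0.0, -7.2244]
[0.0022, 0.0052, -0.0, 0.0, 0.0, -7.2244]
[0.0016, 0.0054, -0.0, 0.0, 0.0, -7.2244]
[0.0009, 0.0055, -0.0, 0.0, 0.0, -7.2244]
[0.0002, 0.0056, -0.0, 0.0, 0.0, -7.2244]
[-0.0005, 0.0056, -0.0, 0.0, 0.0, -7.2244]
[-0.0012, 0.0055, -0.0, 0.0, 0.0, -7.2244]
[-0.0019, 0.0053, -0.0, 0.0, 0.0, -7.2244]
d4.png x0,y0 280 155
```

View pics/d4.png

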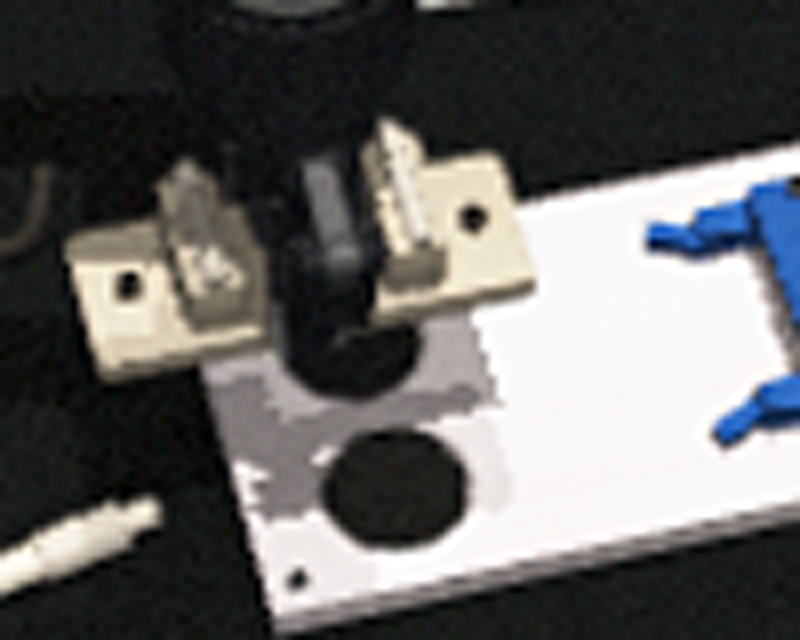

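The support is held level and clear of everything. I'll turn it clockwise, since that way stays within joint 6's range.

```bash
python3 -c "
from plan import *
import plan as p
o,m,ph=st()
def M(f): f=np.radians(f); c,s=np.cos(f),np.sin(f); return np.array([[-s,c,0],[c,s,0],[0,0,-1.]])
d=np.array([.42,.02,.085])-o['tool_pos']
for i in range(11):
  print((M(ph-8.4*i-4).T@d/11).round(4))
"
```

```text
[ 0.0043  0.0064 -0.0006]
[ 0.0052  0.0057 -0.0006]
[ 0.006   0.0049 -0.0006]
[ 0.0066  0.0039 -0.0006]
[ 0.0071  0.0029 -0.0006]
[ 0.0075  0.0019 -0.0006]
[ 0.0077  0.0008 -0.0006]
[ 0.0077 -0.0004 -0.0006]
[ 0.0075 -0.0015 -0.0006]
[ 0.0073 -0.0026 -0.0006]
[ 0.0068 -0.0036 -0.0006]
```

Request:
drive_tool(targets=[[[0.03,0.004,0.006,-0.001,0,-0.4,4],[0.03,0.005,0.006,-0.001,0,-0.4,7],[0.03,0.006,0.005,-0.001,0,0,8.4],[0.03,0.007,0.004,0,0,0,8.4],[0.03,0.007,0.003,0,0,0,8.4],[0.03,0.008,0.002,0,0,0,8.4],[0.03,0.008,0.001,0,0,0,8.4],[0.03,0.008,0,0,0,0,8.4],[0.03,0.008,-0.002,0,0,0,8.4],[0.03,0.007,-0.003,0,0,0,8.4]]])

```text
clock: 33.85
tool_pos: [0.3855, 0.0122, 0.0756]
ee_rot: [-0.016, 0.649, 0.761, -0.01]
force: [0.5, 0.2, -6.7]
grip_width: 0.0478
```

```bash
python3 -c "
from plan import *
plan([.3675,.3084,.06],-3.6,10)
"
```

```text
at [0.3855 0.0122 0.0756] phi 9.11 tilt [-2.08 -0.63 -0.01] d [-0.018   0.2962 -0.0156] dphi -12.71 n 10 clock 33.85 w 0.0478 F [ 0.5  0.2 -6.7]
j6 at end ~ 43.602825598697876 per-row |d| 0.0297125310020595
[0.0295, 0.0029, 0.0016, 0.0, 0.0, 1.2713]
[0.0296, 0.0023, 0.0016, 0.0, 0.0, 1.2713]
[0.0296, 0.0016, 0.0016, 0.0, 0.0, 1.2713]
[0.0297, 0.0009, 0.0016, 0.0, 0.0, 1.2713]
[0.0297, 0.0003, 0.0016, 0.0, 0.0, 1.2713]
[0.0297, -0.0004, 0.0016, 0.0, 0.0, 1.2713]
[0.0297, -0.001, 0.0016, 0.0, 0.0, 1.2713]
[0.0296, -0.0017, 0.0016, 0.0, 0.0, 1.2713]
[0.0296, -0.0023, 0.0016, 0.0, 0.0, 1.2713]
[0.0295, -0.003, 0.0016, 0.0, 0.0, 1.2713]
```

Request:
drive_tool(targets=[[[0.03,0.012,0.003,0,-0.7,-0.2,1.3],[0.03,0.022,0.003,0,-0.7,-0.2,1.3],[0.03,0.03,0.002,0,-0.7,-0.2,1.3],[0.03,0.032,0.001,0,0,0,1.3],[0.03,0.032,0,0,0,0,1.3],[0.03,0.032,0,0,0,0,1.3],[0.03,0.032,-0.001,0,0,0,1.3],[0.03,0.03,-0.001,0,0,0,1.3],[0.03,0.025,-0.001,0,0,0,1.3],[0.03,0.015,0,0,0,0,1]]])

```text
clock: 34.85
tool_pos: [0.3572, 0.2766, 0.0686]
ee_rot: [-0.004, 0.735, 0.678, -0.011]
force: [0.4, -0.1, -6.6]
grip_width: 0.0475
```

```bash
python3 -c "
from plan import *
plan([.3675,.3084,.03],-3.6,1)
s=arm.snapshot('side');crop(s,(255,125),100,80,8,'e1.png')
t=arm.snapshot('top');crop(t,(217,240),100,70,8,'e1t.png')
"
```

```text
at [0.3572 0.2766 0.0686] phi -4.6 tilt [-1.21  0.58  0.01] d [ 0.0103  0.0318 -0.0386] dphi 1.0 n 1 clock 34.85 w 0.0475 F [ 0.4 -0.1 -6.6]
j6 at end ~ 43.602825598697876 per-row |d| 0.05106741677145759
[0.0325, 0.0077, 0.0386, 0.0, 0.0, -0.9995]
e1.png x0,y0 205 85
e1t.png x0,y0 167 205
```

View pics/e1.png

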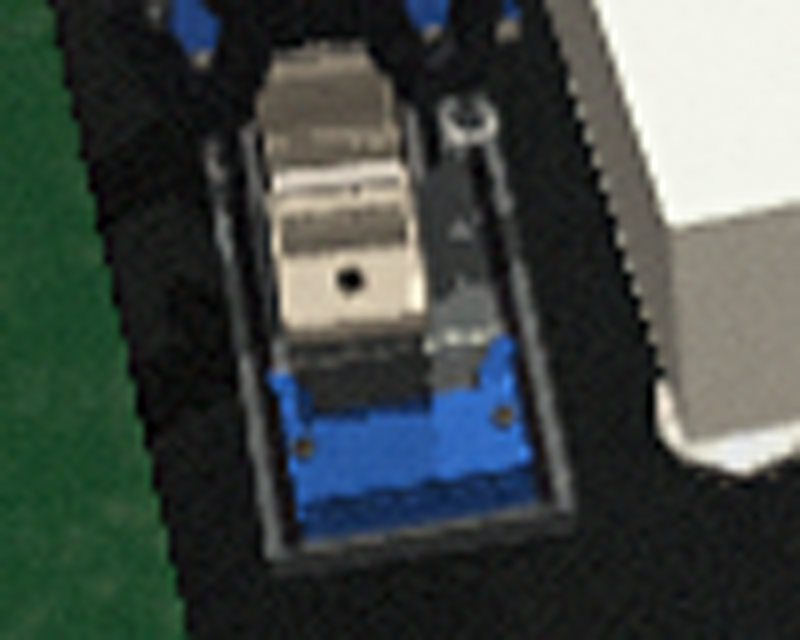

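View pics/e1t.png

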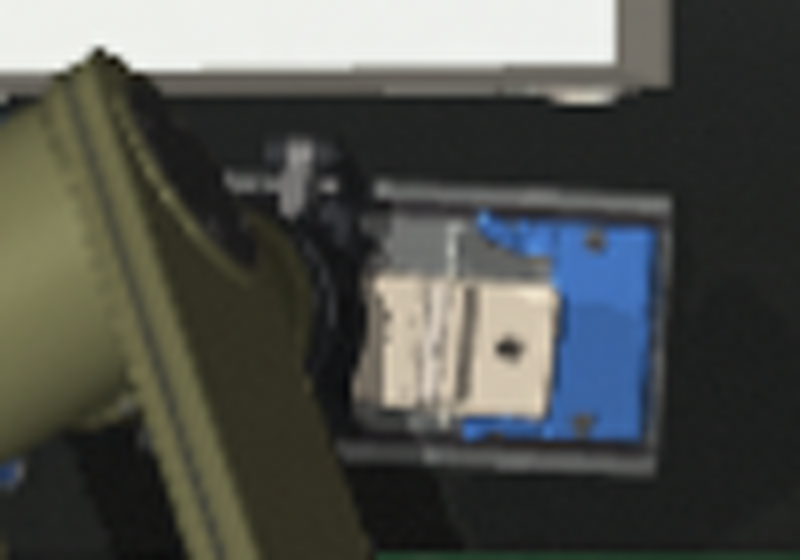

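Request:
drive_tool(targets=[[[0.03,0.008,0.004,0,-0.6,0.3,-0.5],[0.03,0.01,0.004,0,-0.6,0.3,-0.5],[0.03,0.008,0,0,0,0,0],[0.03,0.004,0,0.005,0,0,0],[0.03,0,0,0.01,0,0,0],[0.03,0,0,0.01,0,0,0],[0.03,0,0,0.01,0,0,0],[0.03,0,0,0.005,0,0,0],[0.03,0,0,0,0,0,0],[0.03,0,0,0,0,0,0]]])

```text
clock: 35.95
tool_pos: [0.3644, 0.3025, 0.0221]
ee_rot: [-0.0, 0.728, 0.685, -0.004]
force: [-0.2, 0.3, -5.9]
grip_width: 0.0479
```

```bash
python3 -c "
from plan import *
plan([.3675,.3084,-.006],-3.6,1)
s=arm.snapshot('side');crop(s,(255,125),100,80,8,'e2.png')
t=arm.snapshot('top');crop(t,(217,240),100,70,8,'e2t.png')
"
```

```text
at [0.3644 0.3025 0.0221] phi -3.51 tilt [-0.3   0.28  0.  ] d [ 0.0031  0.0059 -0.0281] dphi -0.09 n 1 clock 35.95 w 0.0479 F [-0.2  0.3 -5.9]
j6 at end ~ 43.60282559869788 per-row |d| 0.02884237162074487
[0.006, 0.0027, 0.0281, 0.0, 0.0, 0.0862]
e2.png x0,y0 205 85
e2t.png x0,y0 167 205
```

View pics/e2.png

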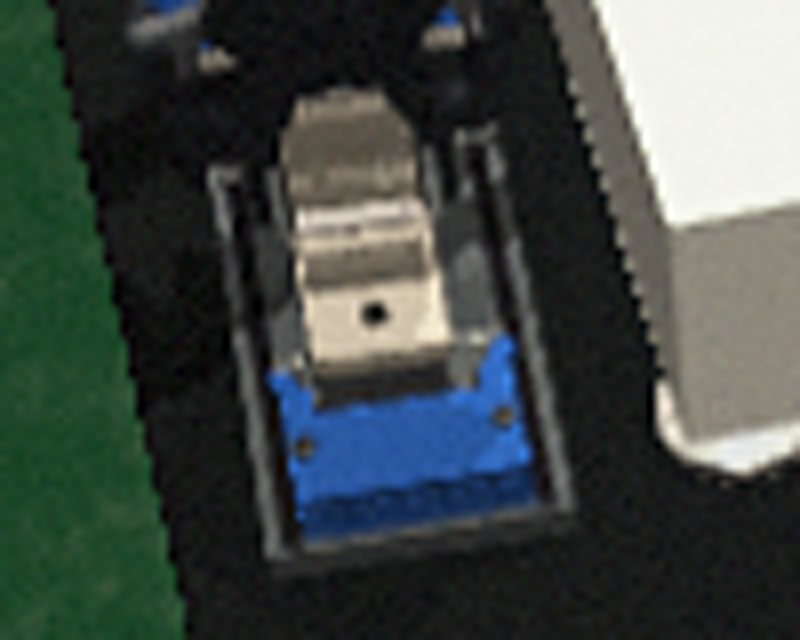

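View pics/e2t.png

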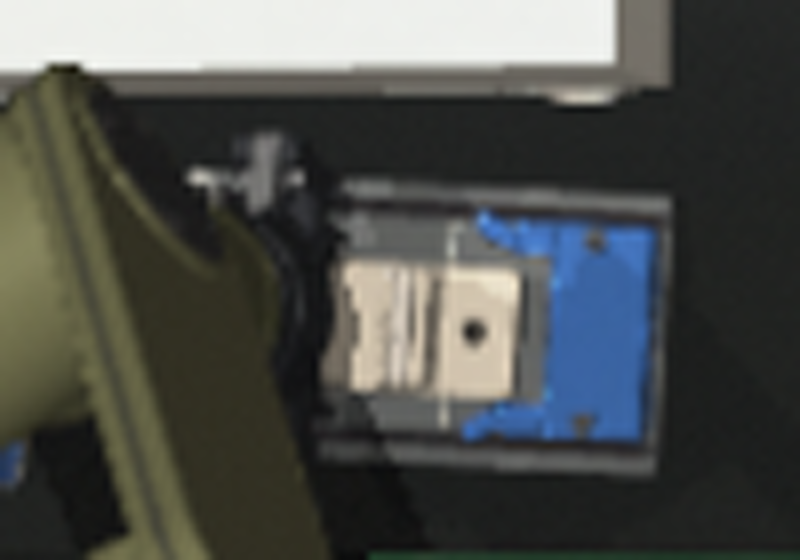

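The support is centred on the bed: lateral middle at row 246 in the top view, the same as the keeper's. Its end is just short of the bar. I'll back it off 6 mm and lower it onto the plate.

Request:
drive_tool(targets=[[[0.03,0.003,0.001,0.005,-0.2,0.2,0],[0.03,0.003,0,0.007,-0.1,0,0],[0.03,0,0,0.006,0,0,0],[0.03,0,0,0.004,0,0,0],[0.03,0,0,0.002,0,0,0],[0.03,0,0,0.001,0,0,0],[0.03,0,0,0.001,0,0,0],[0.03,0,0,0,0,0,0],[0.03,0,0,0,0,0,0],[0.03,0,0,0,0,0,0]]])

```text
clock: 37.05
tool_pos: [0.3674, 0.3101, -0.0048]
ee_rot: [0.001, 0.728, 0.685, 0.002]
force: [0.2, 1.2, -6.6]
grip_width: 0.0477
```

```bash
python3 -c "
from plan import *
plan([.3675,.3084,-.006],-3.6,1)
"
```

```text
at [ 0.3674  0.3101 -0.0048] phi -3.51 tilt [ 0.21 -0.08  0.  ] d [ 0.0001 -0.0017 -0.0012] dphi -0.09 n 1 clock 37.05 w 0.0477 F [ 0.2  1.2 -6.6]
j6 at end ~ 43.60282559869787 per-row |d| 0.002113497605408923
[-0.0017, 0.0002, 0.0012, 0.0, 0.0, 0.0948]
```

Still carrying the full weight. I'll ease it down until it lands.

Request:
drive_tool(targets=[[[0.03,0,0,0.001,0,0,0],[0.03,0,0,0.001,0,0,0],[0.03,0,0,0.001,0,0,0],[0.03,0,0,0,0,0,0],[0.03,0,0,0,0,0,0],[0.03,0,0,0,0,0,0],[0.03,0,0,0,0,0,0],[0.03,0,0,0,0,0,0],[0.03,0,0,0,0,0,0],[0.03,0,0,0,0,0,0]]])

```text
clock: 38.05
tool_pos: [0.3678, 0.3104, -0.0059]
ee_rot: [0.001, 0.728, 0.685, 0.003]
force: [-0.5, 0.3, -3.7]
grip_width: 0.0475
```

```bash
python3 -c "
from plan import *
plan([.3649,.2665,-.007],-3.6,1)
s=arm.snapshot('side');crop(s,(255,125),100,80,8,'e3.png')
t=arm.snapshot('top');crop(t,(217,240),100,70,8,'e3t.png')
"
```

```text
at [ 0.3678  0.3104 -0.0059] phi -3.51 tilt [ 0.28 -0.15  0.  ] d [-0.0029 -0.0439 -0.0011] dphi -0.09 n 1 clock 38.05 w 0.0475 F [-0.5  0.3 -3.7]
j6 at end ~ 39.74204123637165 per-row |d| 0.04405215707202616
[-0.044, -0.0002, 0.0011, 0.0, 0.0, 0.0863]
e3.png x0,y0 205 85
e3t.png x0,y0 167 205
```

View pics/e3.png

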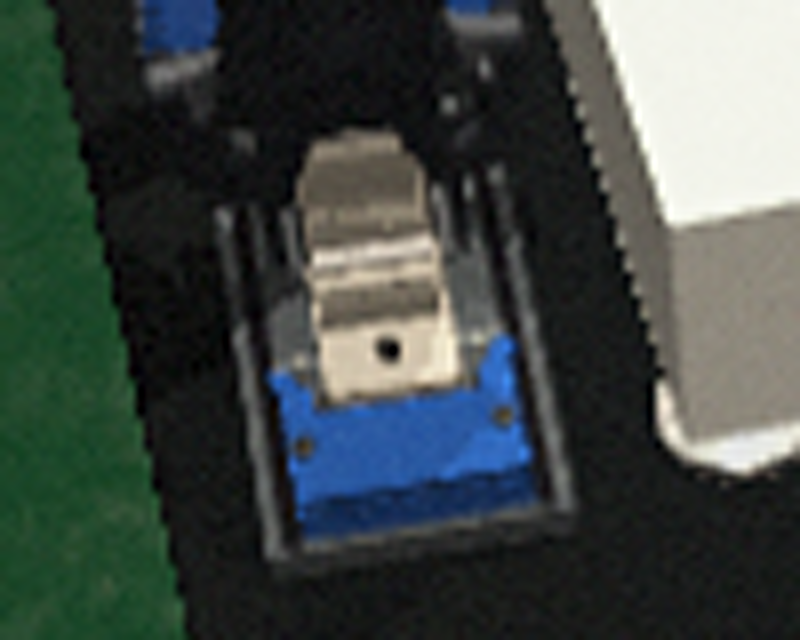

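View pics/e3t.png

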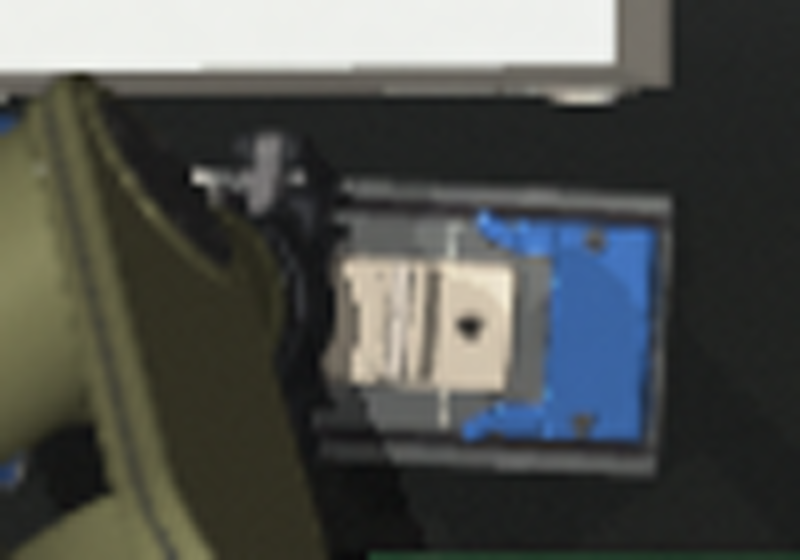

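The support rests on the plate, aligned with the guides. Next I slide it toward the stop.

Request:
drive_tool(targets=[[[0.03,-0.003,0,0,0,0,0],[0.03,-0.005,0,0,0,0,0],[0.03,-0.005,0,0,0,0,0],[0.03,-0.005,0,0,0,0,0],[0.03,-0.005,0,0,0,0,0],[0.03,-0.005,0,0,0,0,0],[0.03,-0.004,0,0,0,0,0],[0.03,-0.002,0,0,0,0,0],[0.03,0,0,0,0,0,0],[0.03,0,0,0,0,0,0]]])

```text
clock: 39.15
tool_pos: [0.3664, 0.2737, -0.0058]
ee_rot: [0.001, 0.729, 0.685, 0.004]
force: [-0.7, 1.6, -4.2]
grip_width: 0.0476
```

```bash
python3 -c "
from plan import *
plan([.3649,.2665,-.007],-3.6,1)
s=arm.snapshot('side');crop(s,(255,125),100,80,8,'e4.png')
t=arm.snapshot('top');crop(t,(217,240),100,70,8,'e4t.png')
"
```

```text
at [ 0.3664  0.2737 -0.0058] phi -3.59 tilt [ 0.37 -0.24  0.  ] d [-0.0015 -0.0072 -0.0012] dphi -0.01 n 1 clock 39.15 w 0.0476 F [-0.7  1.6 -4.2]
j6 at end ~ 39.74204123637165 per-row |d| 0.007499592006286854
[-0.0073, -0.0011, 0.0012, 0.0, 0.0, 0.0149]
e4.png x0,y0 205 85
e4t.png x0,y0 167 205
```

View pics/e4.png

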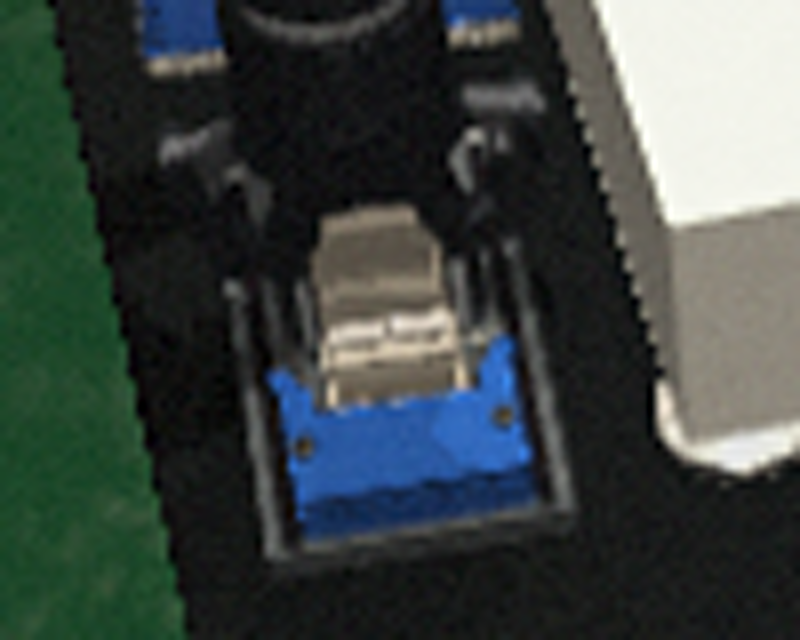

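View pics/e4t.png

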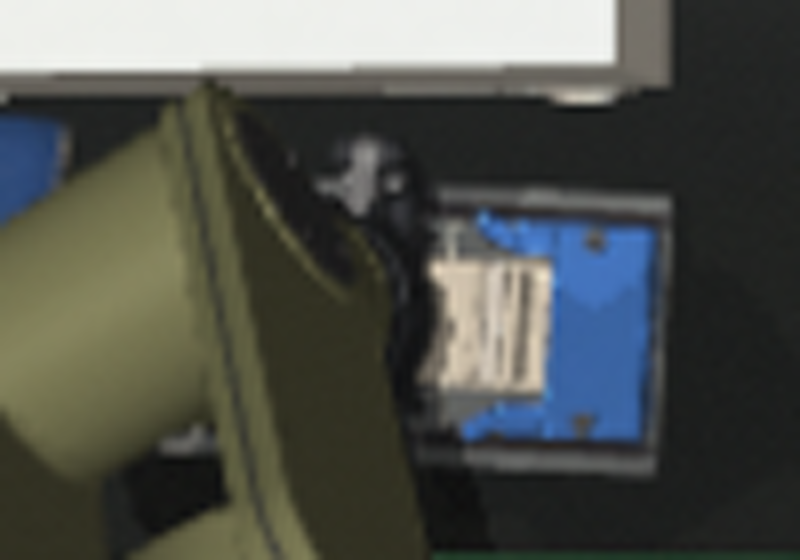

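The end is under the keeper bar, with about 7 mm left to the stop. I'll push on gently until it stalls.

Request:
drive_tool(targets=[[[0.03,-0.002,0,0,0,0,0],[0.03,-0.002,0,0,0,0,0],[0.03,-0.0015,0,0,0,0,0],[0.03,-0.0015,0,0,0,0,0],[0.03,-0.0015,0,0,0,0,0],[0.03,-0.0015,0,0,0,0,0],[0.03,-0.0015,0,0,0,0,0],[0.03,-0.0015,0,0,0,0,0],[0.03,0,0,0,0,0,0],[0.03,0,0,0,0,0,0]]])

```text
clock: 40.25
tool_pos: [0.3669, 0.2689, -0.0048]
ee_rot: [-0.003, 0.731, 0.683, 0.01]
force: [0.0, 0.9, -4.7]
grip_width: 0.0477
```

```bash
python3 -c "
from plan import *
plan([.3649,.2665,-.007],-3.6,1)
s=arm.snapshot('side');crop(s,(255,125),100,80,8,'e5.png')
"
```

```text
at [ 0.3669  0.2689 -0.0048] phi -3.91 tilt [ 0.52 -1.07  0.  ] d [-0.002  -0.0024 -0.0022] dphi 0.31 n 1 clock 40.25 w 0.0477 F [ 0.   0.9 -4.7]
j6 at end ~ 39.742041236371655 per-row |d| 0.0038334530372677077
[-0.0025, -0.0018, 0.0022, 0.0, 0.0, -0.3114]
e5.png x0,y0 205 85
```

View pics/e5.png

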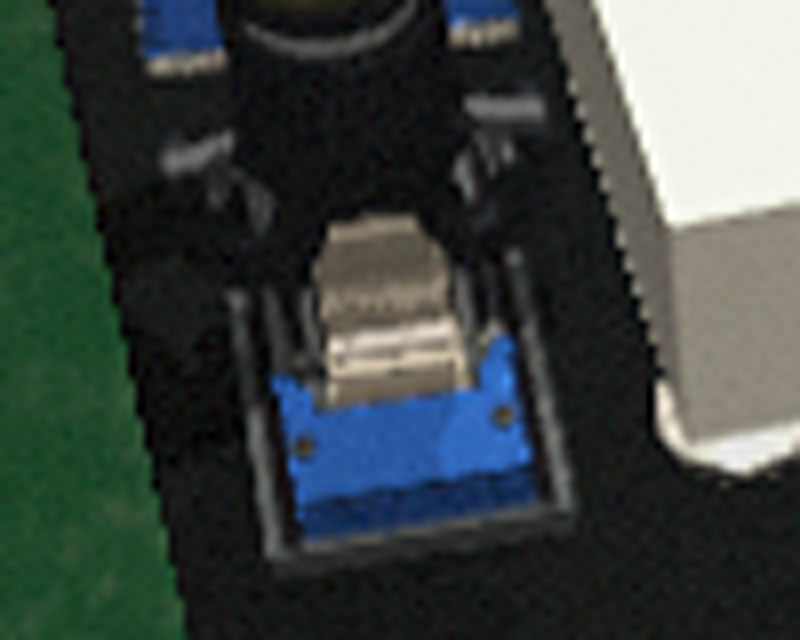

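Request:
drive_tool(targets=[[[0.03,0,0,0.0005,0.2,-0.5,0],[0.03,0,0,0.0005,0.2,-0.4,0],[0.03,-0.0015,0,0,0,0,0],[0.03,-0.0015,0,0,0,0,0],[0.03,0,0,0,0,0,0],[0.055,0,0,0,0,0,0],[0.062,0,0,0,0,0,0],[0.066,0,0,0,0,0,0],[0.066,0,0,0,0,0,0],[0.066,0,0,0,0,0,0]]])

```text
clock: 41.3
tool_pos: [0.3686, 0.2683, -0.0048]
ee_rot: [-0.001, 0.732, 0.682, 0.004]
force: [0.2, -0.3, 0.2]
grip_width: 0.0662
```

Request:
drive_tool(targets=[[[0.066,0,0,-0.005,0,0,0],[0.066,0,0,-0.015,0,0,0],[0.066,0,0,-0.025,0,0,0],[0.066,0,0,-0.03,0,0,0],[0.066,0,0,-0.03,0,0,0],[0.066,0.02,0,-0.02,0,0,0],[0.066,0.03,0,0,0,0,0],[0.066,0.03,0,0,0,0,0],[0.066,0.02,0,0,0,0,0],[0.066,0,0,0,0,0,0]]])

```text
clock: 42.3
tool_pos: [0.375, 0.3693, 0.1301]
ee_rot: [-0.001, 0.733, 0.681, 0.005]
force: [-0.5, 0.1, -0.4]
grip_width: 0.0662
```

```bash
python3 -c "
from plan import *
plan([.3649,.2665,-.007],-3.6,1)
s=arm.snapshot('side');crop(s,(255,125),80,60,10,'e6.png')
t=arm.snapshot('top');crop(t,(217,240),80,60,10,'e6t.png')
"
```

```text
at [0.375  0.3693 0.1301] phi -4.23 tilt [ 0.32 -0.45  0.  ] d [-0.0101 -0.1028 -0.1371] dphi 0.63 n 1 clock 42.3 w 0.0662 F [-0.5  0.1 -0.4]
j6 at end ~ 39.74204123637166 per-row |d| 0.17167098624251836
[-0.1033, -0.0024, 0.1371, 0.0, 0.0, -0.6337]
e6.png x0,y0 215 95
e6t.png x0,y0 177 210
```

View pics/e6.png

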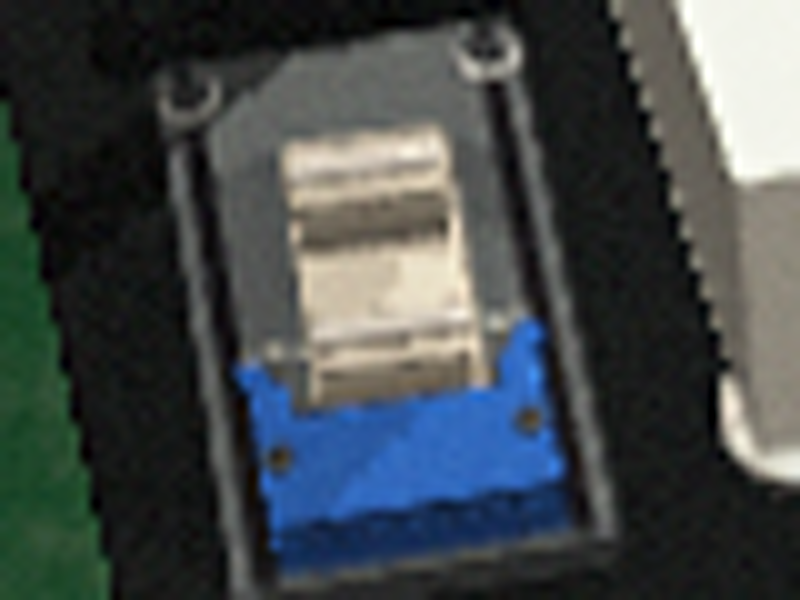

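View pics/e6t.png

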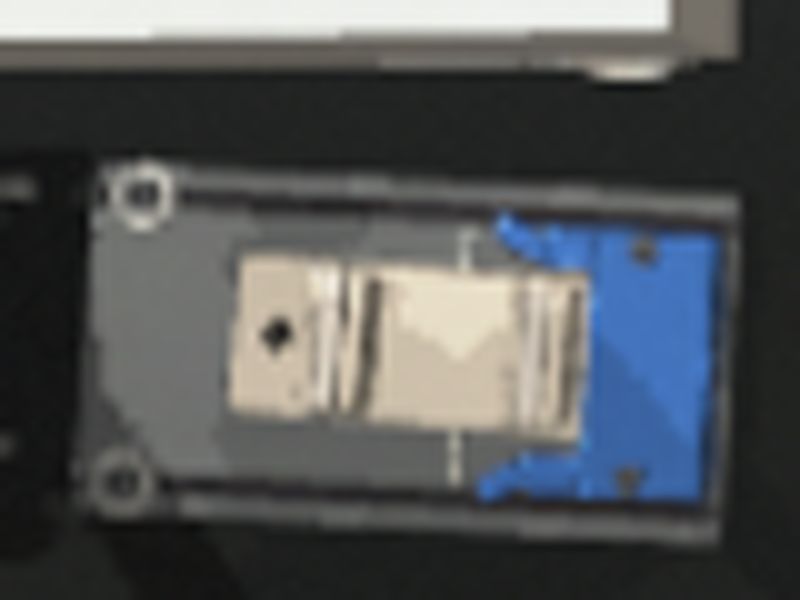

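```bash
python3 -c "
from fit import *
t=arm.snapshot('top');s=arm.snapshot('side')
r=p2w(t,cp([(326,340),(535,353)],10,177,210),.059);l=p2w(t,cp([(467,250),(455,458)],10,177,210),.016)
print('top rollers',r.round(4),'mid',r.mean(0).round(4),'line',l.round(4),l.mean(0).round(4))
e=p2w(t,cp([(240,250),(230,412)],10,177,210),.028);print('end',e.round(4))
r2=p2w(s,cp([(368,163),(393,330)],10,215,95),.059);l2=p2w(s,cp([(272,350),(495,320)],10,215,95),.016)
print('side rollers',r2.round(4),r2.mean(0).round(4),'line',l2.round(4),l2.mean(0).round(4))
"
```

```text
top rollers [[0.3688 0.2944 0.059 ]
 [0.3641 0.2286 0.059 ]] mid [0.3664 0.2615 0.059 ] line [[0.3983 0.2602 0.016 ]
 [0.3317 0.2635 0.016 ]] [0.365  0.2619 0.016 ]
end [[0.3985 0.3307 0.028 ]
 [0.3469 0.3332 0.028 ]]
side rollers [[0.3696 0.2878 0.059 ]
 [0.364  0.2231 0.059 ]] [0.3668 0.2555 0.059 ] line [[0.3309 0.2636 0.016 ]
 [0.3965 0.2578 0.016 ]] [0.3637 0.2607 0.016 ]
```

The pictures show the support lying flat on the bed with its far end under the keeper. Its roller midpoint is at y 0.2615 and the white line at 0.262, so it's home. Next I bring the weights back.

```bash
python3 -c "
from plan import *
plan([.44,.06,.12],-35,10)
"
```

```text
at [0.3735 0.3654 0.1291] phi -4.35 tilt [ 0.16 -0.23  0.  ] d [ 0.0665 -0.3054 -0.0091] dphi -30.65 n 10 clock 42.5 w 0.0663 F [ 0.1 -0.  -0.7]
j6 at end ~ 42.76516601842533 per-row |d| 0.03127191992493284
[-0.03, 0.0089, 0.0009, 0.0, 0.0, 3.0652]
[-0.0294, 0.0105, 0.0009, 0.0, 0.0, 3.0652]
[-0.0288, 0.0121, 0.0009, 0.0, 0.0, 3.0652]
[-0.0281, 0.0136, 0.0009, 0.0, 0.0, 3.0652]
[-0.0274, 0.0151, 0.0009, 0.0, 0.0, 3.0652]
[-0.0265, 0.0165, 0.0009, 0.0, 0.0, 3.0652]
[-0.0256, 0.0179, 0.0009, 0.0, 0.0, 3.0652]
[-0.0246, 0.0193, 0.0009, 0.0, 0.0, 3.0652]
[-0.0235, 0.0206, 0.0009, 0.0, 0.0, 3.0652]
[-0.0224, 0.0218, 0.0009, 0.0, 0.0, 3.0652]
```

Request:
drive_tool(targets=[[[0.066,-0.035,0.003,0,0,0,3],[0.066,-0.035,0.0045,0,0,0,3],[0.066,-0.034,0.006,0,0,0,3],[0.066,-0.034,0.008,0,0,0,3],[0.066,-0.034,0.01,0,0,0,3],[0.066,-0.033,0.011,0,0,0,3],[0.066,-0.032,0.013,0,0,0,3],[0.066,-0.009,0.028,0,0,0,3],[0.066,-0.007,0.029,0,0,0,3],[0.066,-0.006,0.029,0,0,0,3]]])

```text
clock: 43.5
tool_pos: [0.4236, 0.0409, 0.1262]
ee_rot: [-0.002, 0.89, 0.456, -0.003]
force: [1.2, -0.2, -0.5]
grip_width: 0.0659
```

```bash
python3 -c "
from plan import *
plan([.382,-.218,.09],110,10)
"
```

```text
at [0.4236 0.0409 0.1262] phi -35.8 tilt [-0.34  0.23  0.  ] d [-0.0416 -0.2589 -0.0362] dphi -34.2 n 10 clock 43.5 w 0.0659 F [ 1.2 -0.2 -0.5]
j6 at end ~ 40.287434424116746 per-row |d| 0.026467756152425116
[-0.0234, 0.0118, 0.0036, 0.0, 0.0, 3.42]
[-0.0227, 0.0131, 0.0036, 0.0, 0.0, 3.42]
[-0.0219, 0.0145, 0.0036, 0.0, 0.0, 3.42]
[-0.021, 0.0158, 0.0036, 0.0, 0.0, 3.42]
[-0.02, 0.017, 0.0036, 0.0, 0.0, 3.42]
[-0.0189, 0.0181, 0.0036, 0.0, 0.0, 3.42]
[-0.0178, 0.0192, 0.0036, 0.0, 0.0, 3.42]
[-0.0166, 0.0203, 0.0036, 0.0, 0.0, 3.42]
[-0.0154, 0.0212, 0.0036, 0.0, 0.0, 3.42]
[-0.0141, 0.0221, 0.0036, 0.0, 0.0, 3.42]
```

Request:
drive_tool(targets=[[[0.066,-0.023,0.012,0.002,-0.2,0.1,3.4],[0.066,-0.023,0.013,0.002,-0.1,0.1,3.4],[0.066,-0.022,0.0145,0.003,0,0,3.4],[0.066,-0.021,0.016,0.003,0,0,3.4],[0.066,-0.02,0.017,0.003,0,0,3.4],[0.066,-0.019,0.018,0.003,0,0,3.4],[0.066,-0.018,0.019,0.003,0,0,3.4],[0.066,-0.017,0.02,0.003,0,0,3.4],[0.066,-0.014,0.02,0.003,0,0,3.4],[0.066,-0.01,0.015,0,0,0,3.4]]])

```text
clock: 44.5
tool_pos: [0.3683, -0.2224, 0.1002]
ee_rot: [-0.0, 0.988, 0.156, -0.002]
force: [0.4, -0.5, 0.5]
grip_width: 0.0661
```

```bash
python3 -c "
from plan import *
plan([.3818,-.2178,-.001],110,1)
s=arm.snapshot('side');crop(s,(300,270),100,80,8,'f1.png')
"
```

```text
at [ 0.3683 -0.2224  0.1002] phi -72.02 tilt [-0.09  0.24  0.  ] d [ 0.0135  0.0046 -0.1012] dphi 2.02 n 1 clock 44.5 w 0.0661 F [ 0.4 -0.5  0.5]
j6 at end ~ 40.29715521753517 per-row |d| 0.10221145491091234
[0.0142, -0.0002, 0.1012, 0.0, 0.0, -2.018]
f1.png x0,y0 250 230
```

View pics/f1.png

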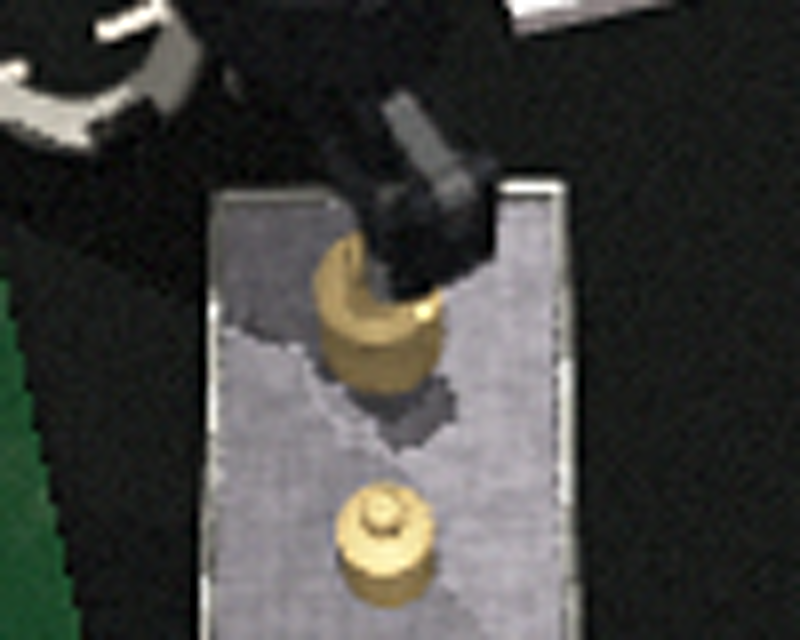

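Both weights are still upright, with the gripper above the large one. I'll centre and descend.

Request:
drive_tool(targets=[[[0.066,0.007,0,0,0,0,-1],[0.066,0.006,0,0.01,0,0,-1],[0.066,0,0,0.015,0,0,0],[0.066,0,0,0.015,0,0,0],[0.066,0,0,0.012,0,0,0],[0.066,0,0,0.005,0,0,0],[0.066,0,0,0,0,0,0],[0.066,0,0,0,0,0,0],[0.066,0,0,0,0,0,0],[0.066,0,0,0,0,0,0]]])

```text
clock: 45.55
tool_pos: [0.3807, -0.2147, 0.0399]
ee_rot: [-0.001, 0.984, 0.179, -0.002]
force: [0.4, -0.2, 0.2]
grip_width: 0.0658
```

```bash
python3 -c "
from plan import *
plan([.3818,-.2178,-.001],110,1)
"
```

```text
at [ 0.3807 -0.2147  0.0399] phi -69.4 tilt [-0.14  0.26  0.  ] d [ 0.0011 -0.0031 -0.0409] dphi -0.6 n 1 clock 45.55 w 0.0658 F [ 0.4 -0.2  0.2]
j6 at end ~ 40.2971552175352 per-row |d| 0.04106940145899713
[-0.0001, 0.0033, 0.0409, 0.0, 0.0, 0.6029]
```

Request:
drive_tool(targets=[[[0.066,0,0.003,0.008,0,0,0.6],[0.066,0,0,0.012,0,0,0],[0.066,0,0,0.012,0,0,0],[0.066,0,0,0.006,0,0,0],[0.066,0,0,0.002,0,0,0],[0.066,0,0,0,0,0,0],[0.0,0,0,0,0,0,0],[0.0,0,0,0,0,0,0],[0.0,0,0,0,0,0,0],[0.0,0,0,0,0,0,0]]], squeeze=60)

```text
clock: 46.55
tool_pos: [0.3827, -0.2188, -0.0]
ee_rot: [0.0, 0.985, 0.172, -0.001]
force: [-0.1, -0.8, -5.1]
grip_width: 0.0352
```

Request:
drive_tool(targets=[[[0.0,0,0,0,0,0,0],[0.0,0,0,0,0,0,0],[0.0,0,0,-0.005,0,0,0],[0.0,0,0,-0.012,0,0,0],[0.0,0,0,-0.02,0,0,0],[0.0,0,0,-0.015,0,0,0],[0.0,0,0,-0.005,0,0,0],[0.0,0,0,0,0,0,0],[0.0,0,0,0,0,0,0],[0.0,0,0,0,0,0,0]]])

```text
clock: 47.55
tool_pos: [0.3802, -0.2172, 0.0575]
ee_rot: [-0.002, 0.985, 0.172, -0.003]
force: [-0.1, 1.1, -5.2]
grip_width: 0.0355
```

```bash
python3 -c "
from plan import *
plan([.498,-.088,.056],110,7)
"
```

```text
at [ 0.3802 -0.2172  0.0575] phi -70.23 tilt [-0.26  0.31  0.  ] d [ 0.1178  0.1292 -0.0015] dphi 0.23 n 7 clock 47.55 w 0.0355 F [-0.1  1.1 -5.2]
j6 at end ~ 59.97889401791474 per-row |d| 0.02496892629611862
[0.0221, -0.0117, 0.0002, 0.0, 0.0, -0.0323]
[0.0221, -0.0117, 0.0002, 0.0, 0.0, -0.0323]
[0.0221, -0.0116, 0.0002, 0.0, 0.0, -0.0323]
[0.0221, -0.0116, 0.0002, 0.0, 0.0, -0.0323]
[0.0221, -0.0116, 0.0002, 0.0, 0.0, -0.0323]
[0.0221, -0.0116, 0.0002, 0.0, 0.0, -0.0323]
[0.0221, -0.0116, 0.0002, 0.0, 0.0, -0.0323]
```

Request:
drive_tool(targets=[[[0.0,0.01,-0.005,0,-0.1,0.1,0],[0.0,0.02,-0.01,0,-0.1,0.1,0],[0.0,0.026,-0.014,0,0,0,0],[0.0,0.026,-0.014,0,0,0,0],[0.0,0.026,-0.014,0,0,0,0],[0.0,0.022,-0.012,0,0,0,0],[0.0,0.014,-0.008,0,0,0,0],[0.0,0.006,-0.003,0,0,0,0],[0.0,0,0,0,0,0,0],[0.0,0,0,0,0,0,0]]])

```text
clock: 48.55
tool_pos: [0.4978, -0.0803, 0.0506]
ee_rot: [-0.004, 0.985, 0.171, -0.005]
force: [-0.1, -0.5, -4.9]
grip_width: 0.0354
```

```bash
python3 -c "
from plan import *
plan([.498,-.088,.03],110,1)
s=arm.snapshot('side');crop(s,(335,200),80,60,10,'f2.png')
"
```

```text
at [ 0.4978 -0.0803  0.0506] phi -70.35 tilt [-0.55  0.5   0.  ] d [ 0.0002 -0.0077 -0.0206] dphi 0.35 n 1 clock 48.55 w 0.0354 F [-0.1 -0.5 -4.9]
j6 at end ~ 59.97889401791477 per-row |d| 0.02199998308157178
[-0.0024, 0.0074, 0.0206, 0.0, 0.0, -0.3538]
f2.png x0,y0 295 170
```

View pics/f2.png

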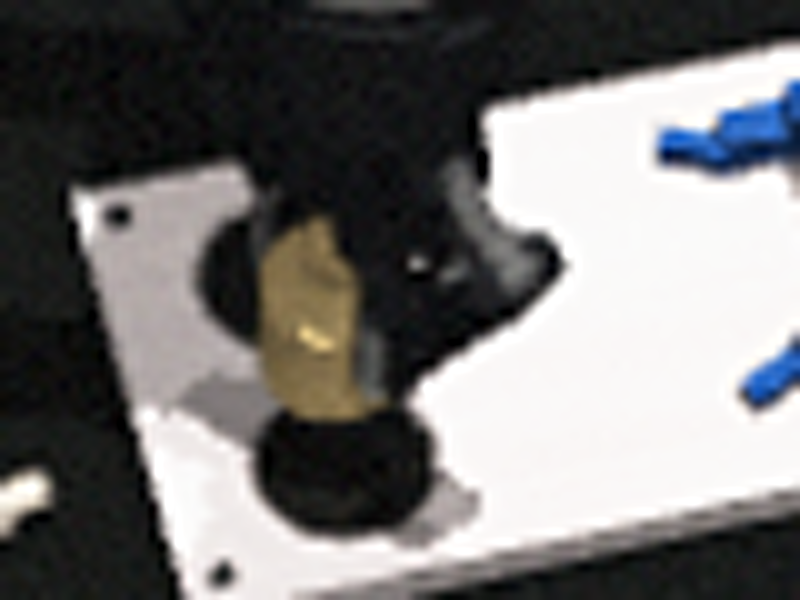

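Request:
drive_tool(targets=[[[0.0,-0.001,0.004,0,-0.3,0.3,0],[0.0,-0.001,0.003,0.004,-0.2,0.2,0],[0.0,0,0,0.008,0,0,0],[0.0,0,0,0.01,0,0,0],[0.0,0,0,0.008,0,0,0],[0.0,0,0,0.005,0,0,0],[0.0,0,0,0,0,0,0],[0.0,0,0,0,0,0,0],[0.0,0,0,0,0,0,0],[0.0,0,0,0,0,0,0]]])

```text
clock: 49.6
tool_pos: [0.4954, -0.0908, 0.0118]
ee_rot: [-0.001, 0.986, 0.168, -0.001]
force: [-0.7, -0.3, -4.6]
grip_width: 0.0357
```

```bash
python3 -c "
from plan import *
plan([.498,-.088,.005],110,1)
s=arm.snapshot('side');crop(s,(335,200),80,60,10,'f3.png')
"
```

```text
at [ 0.4954 -0.0908  0.0118] phi -70.65 tilt [-0.08  0.11  0.  ] d [ 0.0026  0.0028 -0.0068] dphi 0.65 n 1 clock 49.6 w 0.0357 F [-0.7 -0.3 -4.6]
j6 at end ~ 59.978894017914754 per-row |d| 0.007757521114605827
[0.0034, -0.0017, 0.0068, 0.0, 0.0, -0.6498]
f3.png x0,y0 295 170
```

View pics/f3.png

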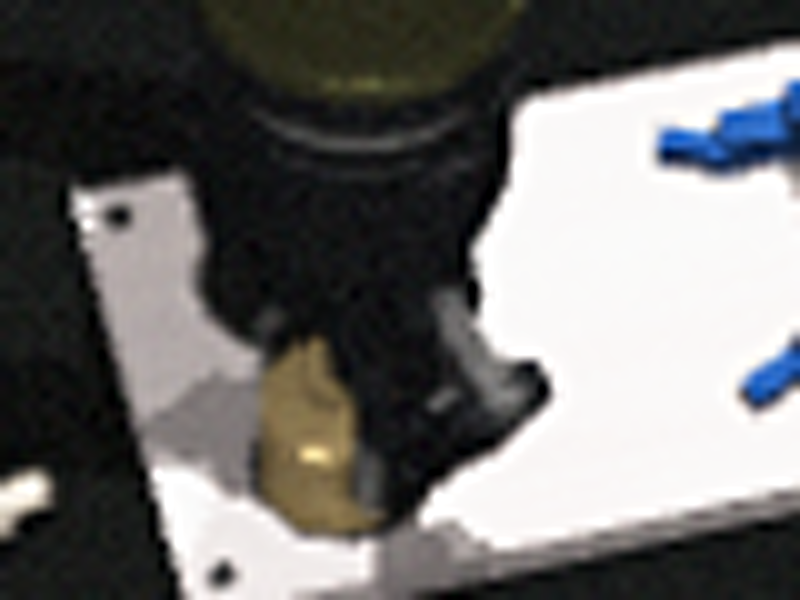

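The weight hangs about 2.5 mm too far left and several mm too near the camera relative to where it stood. I'll shift it before lowering.

Request:
drive_tool(targets=[[[0.0,0.002,-0.002,0,0,0,-0.3],[0.0,0.002,-0.002,0,0,0,-0.3],[0.0,0,0,0,0,0,0],[0.0,0,0,0,0,0,0],[0.0,0,0,0.001,0,0,0],[0.0,0,0,0.001,0,0,0],[0.0,0,0,0.001,0,0,0],[0.0,0,0,0,0,0,0],[0.0,0,0,0,0,0,0],[0.0,0,0,0,0,0,0]]])

```text
clock: 50.65
tool_pos: [0.4987, -0.0852, 0.0093]
ee_rot: [-0.0, 0.985, 0.174, -0.0]
force: [0.0, 0.5, -4.7]
grip_width: 0.0352
```

```bash
python3 -c "
from plan import *
plan([.498,-.088,.005],110,1)
s=arm.snapshot('side');crop(s,(335,200),80,60,10,'f4.png')
"
```

```text
at [ 0.4987 -0.0852  0.0093] phi -69.98 tilt [-0.02  0.02  0.  ] d [-0.0007 -0.0028 -0.0043] dphi -0.02 n 1 clock 50.65 w 0.0352 F [ 0.   0.5 -4.7]
j6 at end ~ 59.97889401791474 per-row |d| 0.005186995132956419
[-0.0016, 0.0024, 0.0043, 0.0, 0.0, 0.022]
f4.png x0,y0 295 170
```

View pics/f4.png

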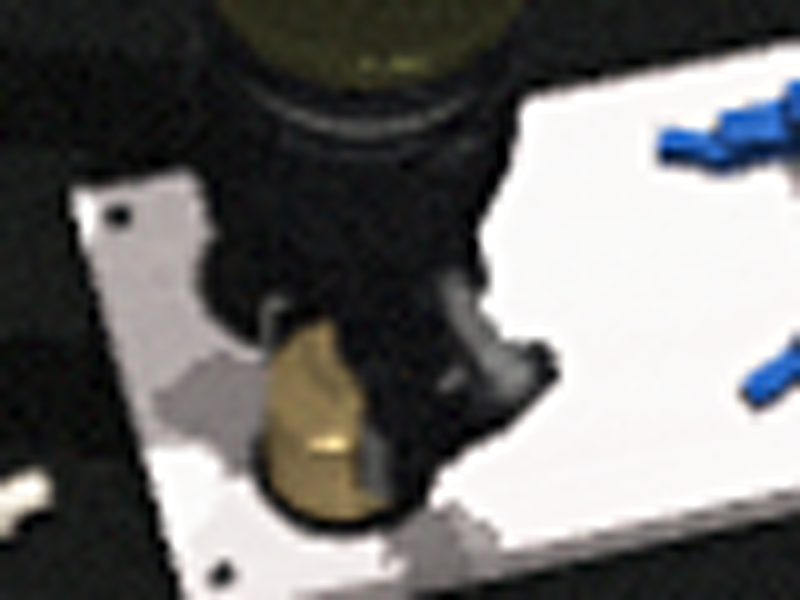

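It now lines up with its first position (left edge 321.6 against 321.9). I'll lower it straight down and release.

Request:
drive_tool(targets=[[[0.0,0,0,0.002,0,0,0],[0.0,0,0,0.002,0,0,0],[0.0,0,0,0.001,0,0,0],[0.0,0,0,0.001,0,0,0],[0.0,0,0,0,0,0,0],[0.0,0,0,0,0,0,0],[0.04,0,0,0,0,0,0],[0.05,0,0,0,0,0,0],[0.06,0,0,0,0,0,0],[0.066,0,0,0,0,0,0]]])

```text
clock: 51.7
tool_pos: [0.5012, -0.0858, 0.005]
ee_rot: [0.001, 0.985, 0.174, 0.002]
force: [-0.1, -0.8, -0.5]
grip_width: 0.0663
```

Request:
drive_tool(targets=[[[0.066,0,0,0,0,0,0],[0.066,0,0,-0.004,0,0,0],[0.066,0,0,-0.012,0,0,0],[0.066,0,0,-0.025,0,0,0],[0.066,0,0,-0.03,0,0,0],[0.066,0,0,-0.03,0,0,0],[0.066,-0.01,0.01,0,0,0,0],[0.066,-0.02,0.015,0,0,0,0],[0.066,-0.03,0.015,0,0,0,0],[0.066,-0.03,0.015,0,0,0,0]]])

```text
clock: 52.7
tool_pos: [0.4362, -0.1696, 0.1108]
ee_rot: [0.002, 0.984, 0.177, 0.004]
force: [-0.1, 0.8, -0.9]
grip_width: 0.066
```

```bash
python3 -c "
from plan import *
plan([.3655,-.2915,.06],45,10)
s=arm.snapshot('side');crop(s,(335,200),80,60,10,'f5.png')
"
```

```text
at [ 0.4362 -0.1696  0.1108] phi -69.58 tilt [ 0.29 -0.39  0.  ] d [-0.0707 -0.1219 -0.0508] dphi -65.42 n 10 clock 52.7 w 0.066 F [-0.1  0.8 -0.9]
j6 at end ~ 96.42632196591833 per-row |d| 0.014981781948761347
[-0.0109, 0.009, 0.0051, 0.0, 0.0, 6.5416]
[-0.0098, 0.0101, 0.0051, 0.0, 0.0, 6.5416]
[-0.0086, 0.0112, 0.0051, 0.0, 0.0, 6.5416]
[-0.0072, 0.0121, 0.0051, 0.0, 0.0, 6.5416]
[-0.0058, 0.0128, 0.0051, 0.0, 0.0, 6.5416]
[-0.0043, 0.0134, 0.0051, 0.0, 0.0, 6.5416]
[-0.0028, 0.0138, 0.0051, 0.0, 0.0, 6.5416]
[-0.0012, 0.014, 0.0051, 0.0, 0.0, 6.5416]
[0.0004, 0.0141, 0.0051, 0.0, 0.0, 6.5416]
[0.002, 0.0139, 0.0051, 0.0, 0.0, 6.5416]
f5.png x0,y0 295 170
```

View pics/f5.png

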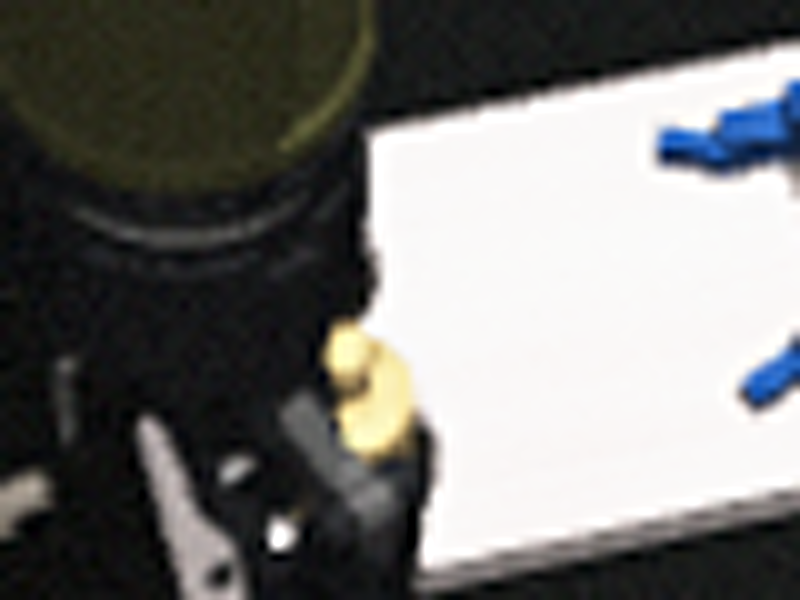

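The large weight stands upright in its pocket, knob at (329,204) as at the start. The small one is next.

```bash
python3 -c "
from plan import *
plan([.3655,-.2915,.06],-40,10)
s=arm.snapshot('side');crop(s,(300,290),80,60,10,'g0.png')
print(p2w(s,[(297.5,293.8)],.051))
" | tail -12
```

```text
[-0.0104, 0.0089, 0.005, 0.0, 0.0, -2.9629]
[-0.0108, 0.0083, 0.005, 0.0, 0.0, -2.9629]
[-0.0113, 0.0078, 0.005, 0.0, 0.0, -2.9629]
[-0.0116, 0.0072, 0.005, 0.0, 0.0, -2.9629]
[-0.012, 0.0066, 0.005, 0.0, 0.0, -2.9629]
[-0.0123, 0.0059, 0.005, 0.0, 0.0, -2.9629]
[-0.0126, 0.0053, 0.005, 0.0, 0.0, -2.9629]
[-0.0129, 0.0046, 0.005, 0.0, 0.0, -2.9629]
[-0.0131, 0.004, 0.005, 0.0, 0.0, -2.9629]
[-0.0133, 0.0033, 0.005, 0.0, 0.0, -2.9629]
g0.png x0,y0 260 260
[[ 0.36204325 -0.29190603  0.051     ]]
```

Request:
drive_tool(targets=[[[0.066,-0.01,0.009,0.004,0.2,-0.3,-3],[0.066,-0.011,0.008,0.005,0.1,-0.1,-3],[0.066,-0.012,0.008,0.005,0,0,-3],[0.066,-0.012,0.007,0.005,0,0,-3],[0.066,-0.013,0.007,0.005,0,0,-3],[0.066,-0.013,0.006,0.005,0,0,-3],[0.066,-0.013,0.005,0.005,0,0,-3],[0.066,-0.013,0.004,0.005,0,0,-3],[0.066,-0.01,0.003,0.005,0,0,-3],[0.066,-0.004,0,0,0,0,-2]]])

```text
clock: 53.8
tool_pos: [0.3677, -0.2815, 0.0609]
ee_rot: [-0.003, 0.906, 0.424, -0.001]
force: [0.1, 0.6, 0.3]
grip_width: 0.0655
```

```bash
python3 -c "
from plan import *
plan([.3655,-.2915,-.004],-40,1)
s=arm.snapshot('side');crop(s,(300,290),80,60,10,'g1.png')
"
```

```text
at [ 0.3677 -0.2815  0.0609] phi -39.82 tilt [-0.4  -0.05 -0.  ] d [-0.0022 -0.01   -0.0649] dphi -0.18 n 1 clock 53.8 w 0.0655 F [0.1 0.6 0.3]
j6 at end ~ 1.4263219659183335 per-row |d| 0.0656877919687639
[-0.0091, 0.0047, 0.0649, 0.0, 0.0, 0.1799]
g1.png x0,y0 260 260
```

View pics/g1.png

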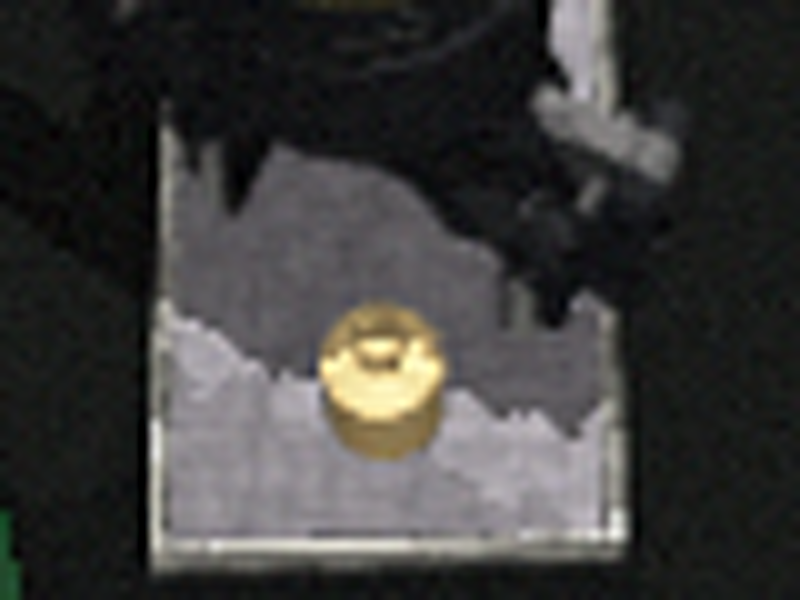

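Request:
drive_tool(targets=[[[0.066,-0.005,0.003,0.002,-0.2,0,0],[0.066,-0.005,0.002,0.006,-0.2,0,0],[0.066,0,0,0.012,0,0,0],[0.066,0,0,0.015,0,0,0],[0.066,0,0,0.015,0,0,0],[0.066,0,0,0.01,0,0,0],[0.066,0,0,0.005,0,0,0],[0.066,0,0,0,0,0,0],[0.066,0,0,0,0,0,0],[0.066,0,0,0,0,0,0]]])

```text
clock: 54.85
tool_pos: [0.3669, -0.2942, -0.0079]
ee_rot: [0.001, 0.906, 0.423, 0.001]
force: [0.4, 0.7, 0.5]
grip_width: 0.0665
```

```bash
python3 -c "
from plan import *
plan([.3655,-.2915,-.007],-40,1)
s=arm.snapshot('side');crop(s,(300,290),80,60,10,'g2.png')
"
```

```text
at [ 0.3669 -0.2942 -0.0079] phi -39.96 tilt [ 0.21 -0.06  0.  ] d [-0.0014  0.0027  0.0009] dphi -0.04 n 1 clock 54.85 w 0.0665 F [0.4 0.7 0.5]
j6 at end ~ 1.4263219659183193 per-row |d| 0.0031478471424396903
[0.0011, -0.0028, -0.0009, 0.0, 0.0, 0.0358]
g2.png x0,y0 260 260
```

View pics/g2.png

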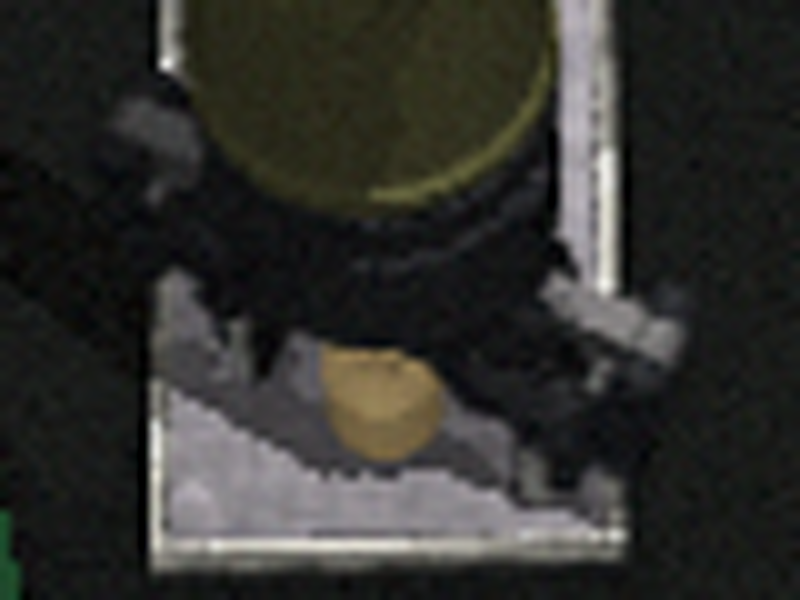

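The fingers straddle the small weight at (298,299). I'll close and lift.

Request:
drive_tool(targets=[[[0.0,0.001,-0.002,0,0,0,0],[0.0,0,0,0,0,0,0],[0.0,0,0,0,0,0,0],[0.0,0,0,0,0,0,0],[0.0,0,0,0,0,0,0],[0.0,0,0,0,0,0,0],[0.0,0,0,-0.005,0,0,0],[0.0,0,0,-0.015,0,0,0],[0.0,0,0,-0.03,0,0,0],[0.0,0,0,-0.03,0,0,0]]], squeeze=40)

```text
clock: 55.9
tool_pos: [0.3628, -0.289, 0.0721]
ee_rot: [-0.003, 0.906, 0.423, -0.001]
force: [0.5, 0.1, -2.2]
grip_width: 0.0256
```

```bash
python3 -c "
from plan import *
plan([.498,-.0265,.09],-40,10)
"
```

```text
at [ 0.3628 -0.289   0.0721] phi -39.97 tilt [-0.35 -0.1  -0.  ] d [0.1352 0.2625 0.0179] dphi -0.03 n 10 clock 55.9 w 0.0256 F [ 0.5  0.1 -2.2]
j6 at end ~ 36.95400105543847 per-row |d| 0.02958572261413327
[0.0288, -0.0065, -0.0018, 0.0, 0.0, 0.0033]
[0.0288, -0.0065, -0.0018, 0.0, 0.0, 0.0033]
[0.0288, -0.0065, -0.0018, 0.0, 0.0, 0.0033]
[0.0288, -0.0065, -0.0018, 0.0, 0.0, 0.0033]
[0.0288, -0.0065, -0.0018, 0.0, 0.0, 0.0033]
[0.0288, -0.0065, -0.0018, 0.0, 0.0, 0.0033]
[0.0288, -0.0065, -0.0018, 0.0, 0.0, 0.0033]
[0.0288, -0.0065, -0.0018, 0.0, 0.0, 0.0033]
[0.0288, -0.0065, -0.0018, 0.0, 0.0, 0.0033]
[0.0288, -0.0065, -0.0018, 0.0, 0.0, 0.0033]
```

Request:
drive_tool(targets=[[[0.0,0.008,-0.002,-0.01,-0.2,0,0],[0.0,0.018,-0.004,-0.01,-0.2,0,0],[0.0,0.03,-0.007,-0.004,0,0,0],[0.0,0.036,-0.008,0,0,0,0],[0.0,0.038,-0.009,0,0,0,0],[0.0,0.038,-0.009,0,0,0,0],[0.0,0.036,-0.008,0,0,0,0],[0.0,0.03,-0.007,0,0,0,0],[0.0,0.018,-0.004,0,0,0,0],[0.0,0.006,0,0,0,0,0]]])

```text
clock: 56.9
tool_pos: [0.4895, -0.0438, 0.0976]
ee_rot: [0.004, 0.907, 0.421, 0.003]
force: [-0.3, -0.7, -2.1]
grip_width: 0.0258
```

```bash
python3 -c "
from plan import *
plan([.498,-.0265,.09],-40,1)
"
```

```text
at [ 0.4895 -0.0438  0.0976] phi -40.27 tilt [ 0.51 -0.14  0.  ] d [ 0.0085  0.0173 -0.0076] dphi 0.27 n 1 clock 56.9 w 0.0258 F [-0.3 -0.7 -2.1]
j6 at end ~ 36.95400105543847 per-row |d| 0.02070906442894522
[0.0187, -0.0047, 0.0076, 0.0, 0.0, -0.2651]
```

Request:
drive_tool(targets=[[[0.0,0.006,-0.002,0,0.2,0,0],[0.0,0.006,-0.002,0,0.2,0,0],[0.0,0.002,0,0.005,0,0,0],[0.0,0,0,0.015,0,0,0],[0.0,0,0,0.02,0,0,0],[0.0,0,0,0.02,0,0,0],[0.0,0,0,0.008,0,0,0],[0.0,0,0,0,0,0,0],[0.0,0,0,0,0,0,0],[0.0,0,0,0,0,0,0]]])

```text
clock: 57.9
tool_pos: [0.4948, -0.0339, 0.0265]
ee_rot: [0.001, 0.908, 0.418, 0.001]
force: [-0.5, -0.3, -1.0]
grip_width: 0.0257
```

```bash
python3 -c "
from plan import *
plan([.498,-.0265,.0],-40,1)
s=arm.snapshot('side');crop(s,(335,200),80,60,10,'g3.png')
"
```

```text
at [ 0.4948 -0.0339  0.0265] phi -40.59 tilt [ 0.11 -0.04  0.  ] d [ 0.0032  0.0074 -0.0265] dphi 0.59 n 1 clock 57.9 w 0.0257 F [-0.5 -0.3 -1. ]
j6 at end ~ 36.954001055438475 per-row |d| 0.027729771033368756
[0.0077, -0.0024, 0.0265, 0.0, 0.0, -0.5881]
g3.png x0,y0 295 170
```

View pics/g3.png

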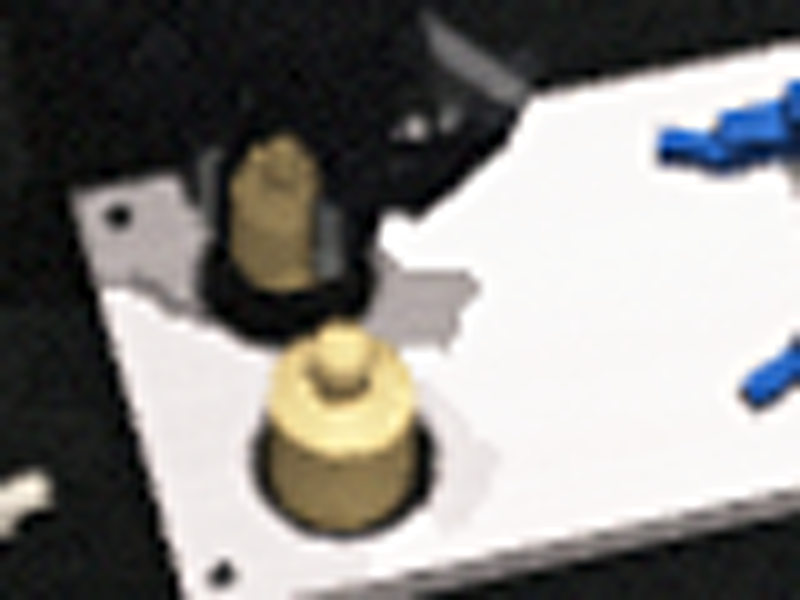

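Request:
drive_tool(targets=[[[0.0,0.004,-0.002,0,0,0,0],[0.0,0.004,-0.001,0,0,0,0],[0.0,0,0,0.005,0,0,0],[0.0,0,0,0.007,0,0,0],[0.0,0,0,0.004,0,0,0],[0.0,0,0,0,0,0,0],[0.0,0,0,0,0,0,0],[0.0,0,0,0,0,0,0],[0.0,0,0,0,0,0,0],[0.0,0,0,0,0,0,0]]])

```text
clock: 58.95
tool_pos: [0.4998, -0.0251, 0.0109]
ee_rot: [0.002, 0.908, 0.418, 0.002]
force: [0.4, -0.5, -1.5]
grip_width: 0.0259
```

```bash
python3 -c "
from plan import *
plan([.498,-.0265,-.004],-40,1)
s=arm.snapshot('side');crop(s,(335,200),80,60,10,'g4.png')
"
```

```text
at [ 0.4998 -0.0251  0.0109] phi -40.55 tilt [ 0.31 -0.17  0.  ] d [-0.0018 -0.0014 -0.0149] dphi 0.55 n 1 clock 58.95 w 0.0259 F [ 0.4 -0.5 -1.5]
j6 at end ~ 36.95400105543847 per-row |d| 0.015102262167258063
[-0.0023, -0.0004, 0.0149, 0.0, 0.0, -0.5498]
g4.png x0,y0 295 170
```

View pics/g4.png

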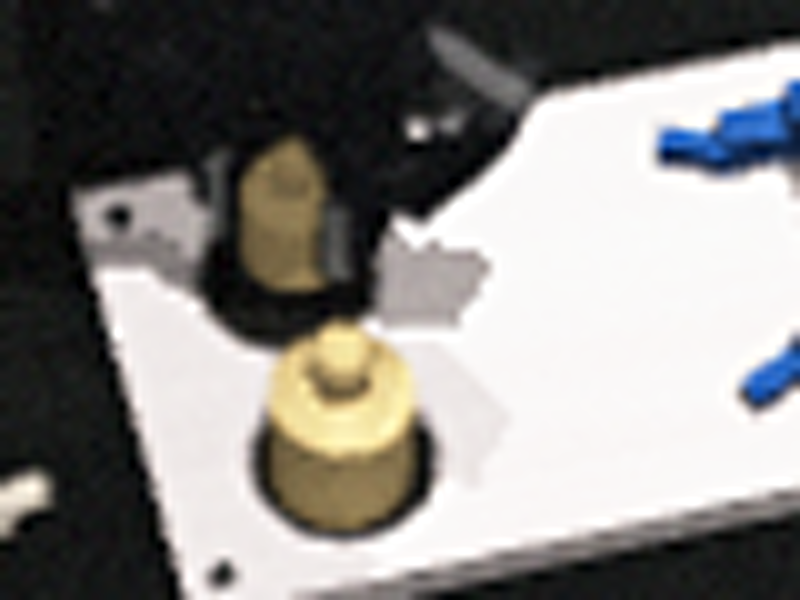

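Request:
drive_tool(targets=[[[0.0,-0.001,-0.002,0.004,0,0,0],[0.0,0,0,0.004,0,0,0],[0.0,0,0,0.003,0,0,0],[0.0,0,0,0.002,0,0,0],[0.0,0,0,0.001,0,0,0],[0.0,0,0,0.001,0,0,0],[0.0,0,0,0,0,0,0],[0.03,0,0,0,0,0,0],[0.04,0,0,0,0,0,0],[0.05,0,0,0,0,0,0]]])

```text
clock: 60.0
tool_pos: [0.4989, -0.0247, -0.0021]
ee_rot: [0.003, 0.908, 0.418, 0.004]
force: [0.2, -0.8, -0.3]
grip_width: 0.0503
```

```bash
python3 -c "
from plan import *
plan([.498,-.0265,-.004],-40,1)
s=arm.snapshot('side');crop(s,(335,200),80,60,10,'g5.png')
"
```

```text
at [ 0.4989 -0.0247 -0.0021] phi -40.55 tilt [ 0.5  -0.29  0.  ] d [-0.0009 -0.0018 -0.0019] dphi 0.55 n 1 clock 60.0 w 0.0503 F [ 0.2 -0.8 -0.3]
j6 at end ~ 36.95400105543847 per-row |d| 0.002757984694585628
[-0.002, 0.0004, 0.0019, 0.0, 0.0, -0.5505]
g5.png x0,y0 295 170
```

View pics/g5.png

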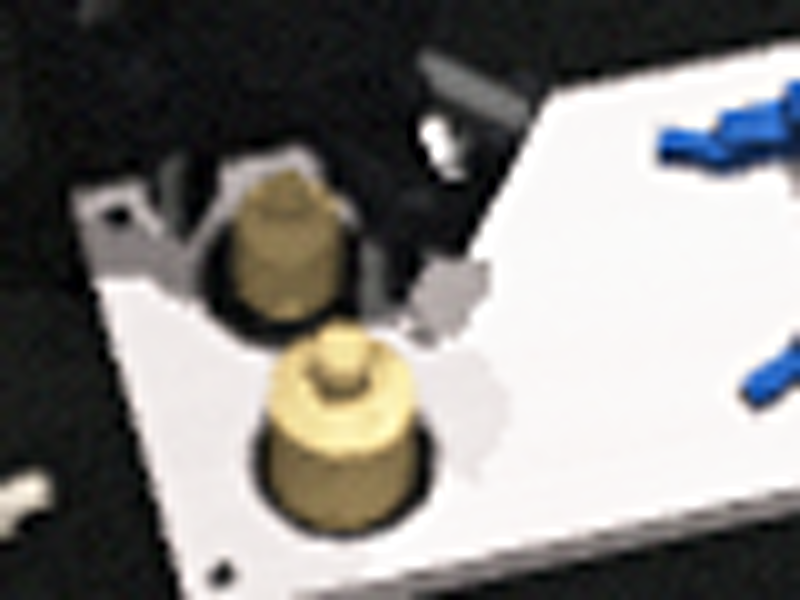

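The small weight stands in its pocket (325,195) with the fingers clear of it. I'll rise and go to the bar.

Request:
drive_tool(targets=[[[0.05,0,0,-0.005,0,0,0],[0.05,0,0,-0.015,0,0,0],[0.05,0,0,-0.03,0.2,-0.1,0],[0.05,0,0,-0.035,0.2,-0.1,0],[0.05,0,0,-0.02,0,0,0],[0.05,0,0,0,0,0,-4],[0.05,-0.01,0.01,0,0,0,-5],[0.05,-0.02,0.015,0,0,0,-5],[0.05,-0.025,0.015,0,0,0,-5],[0.05,-0.03,0.015,0,0,0,-5]]])

```text
clock: 61.05
tool_pos: [0.5082, -0.1245, 0.1097]
ee_rot: [-0.0, 0.795, 0.607, 0.001]
force: [-0.1, -0.4, 0.4]
grip_width: 0.0502
```

```bash
python3 -c "
from plan import *
plan([.5534,-.2296,.05],6.5,10)
s=arm.snapshot('side');crop(s,(335,210),100,80,8,'h1.png')
"
```

```text
at [ 0.5082 -0.1245  0.1097] phi -15.27 tilt [ 0.08 -0.12  0.  ] d [ 0.0452 -0.1051 -0.0597] dphi 21.77 n 10 clock 61.05 w 0.0502 F [-0.1 -0.4  0.4]
j6 at end ~ -29.03306214388597 per-row |d| 0.012902907334282912
[-0.0089, 0.0071, 0.006, 0.0, 0.0, -2.1768]
[-0.0092, 0.0068, 0.006, 0.0, 0.0, -2.1768]
[-0.0095, 0.0064, 0.006, 0.0, 0.0, -2.1768]
[-0.0097, 0.0061, 0.006, 0.0, 0.0, -2.1768]
[-0.0099, 0.0057, 0.006, 0.0, 0.0, -2.1768]
[-0.0101, 0.0053, 0.006, 0.0, 0.0, -2.1768]
[-0.0103, 0.0049, 0.006, 0.0, 0.0, -2.1768]
[-0.0105, 0.0045, 0.006, 0.0, 0.0, -2.1768]
[-0.0107, 0.0041, 0.006, 0.0, 0.0, -2.1768]
[-0.0108, 0.0037, 0.006, 0.0, 0.0, -2.1768]
h1.png x0,y0 285 170
```

View pics/h1.png

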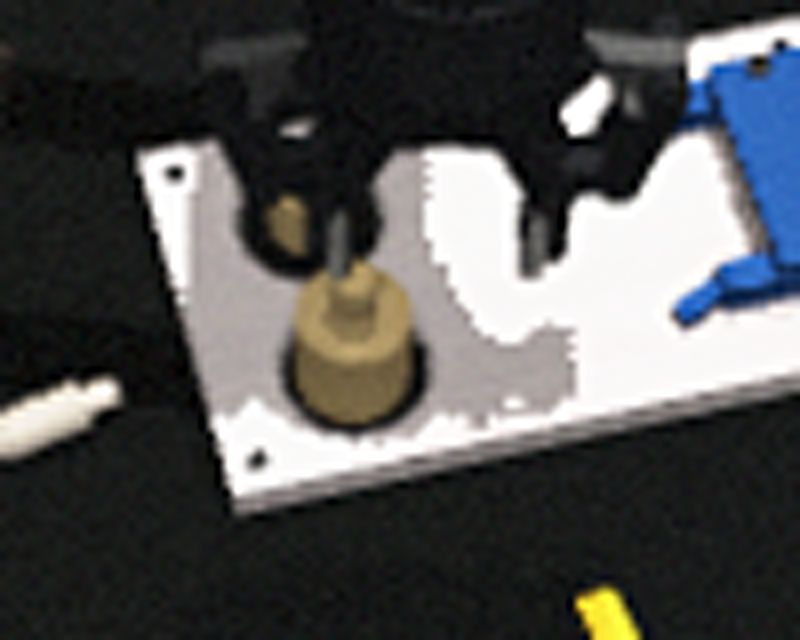

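Request:
drive_tool(targets=[[[0.04,-0.009,0.007,0.004,0,0,-2.2],[0.04,-0.009,0.007,0.005,0,0,-2.2],[0.04,-0.01,0.006,0.006,0,0,-2.2],[0.04,-0.01,0.006,0.006,0,0,-2.2],[0.04,-0.01,0.006,0.006,0,0,-2.2],[0.04,-0.01,0.005,0.006,0,0,-2.2],[0.04,-0.01,0.005,0.008,0,0,-2.2],[0.04,-0.01,0.004,0.008,0,0,-2.2],[0.04,-0.006,0.003,0.008,0,0,-2.2],[0.04,0,0,0,0,0,0]]])

```text
clock: 62.1
tool_pos: [0.5507, -0.2256, 0.0538]
ee_rot: [0.004, 0.676, 0.737, 0.001]
force: [0.3, 0.1, -0.1]
grip_width: 0.0399
```

```bash
python3 -c "
from plan import *
plan([.5534,-.2296,.0],6.5,1)
s=arm.snapshot('side');crop(s,(360,255),60,50,12,'h2.png')
for n in('top','side'):
  q=arm.snapshot(n)
  for d in arm.look_for('bar_mid',q): print(n,d['confidence'],c2w(q,d['xyz']).round(4))
"
```

```text
at [ 0.5507 -0.2256  0.0538] phi 4.95 tilt [ 0.32  0.27 -0.  ] d [ 0.0027 -0.004  -0.0538] dphi 1.55 n 1 clock 62.1 w 0.0399 F [ 0.3  0.1 -0.1]
j6 at end ~ -29.03306214388597 per-row |d| 0.05402070332558544
[-0.0042, 0.0024, 0.0538, 0.0, 0.0, -1.5537]
h2.png x0,y0 330 230
top 0.68 [ 0.4009 -0.4455  0.0038]
side 0.87 [ 0.4101 -0.4543  0.0069]
side 0.73 [ 0.5527 -0.2344  0.0044]
```

View pics/h2.png

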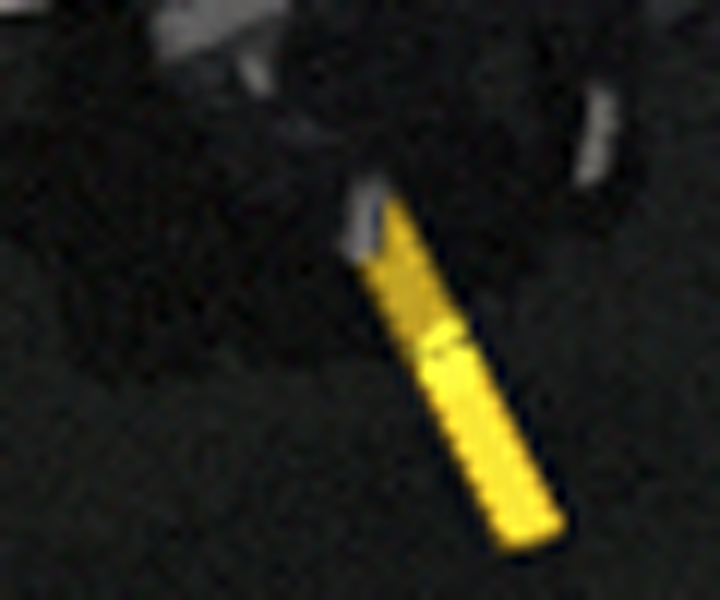

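Request:
drive_tool(targets=[[[0.04,-0.002,0.001,0.002,0.1,0.1,-0.8],[0.04,-0.002,0.001,0.01,0.1,0.1,-0.8],[0.04,0,0,0.015,0,0,0],[0.04,0,0,0.013,0,0,0],[0.04,0,0,0.008,0,0,0],[0.04,0,0,0.004,0,0,0],[0.04,0,0,0,0,0,0],[0.04,0,0,0,0,0,0],[0.04,0,0,0,0,0,0],[0.04,0,0,0,0,0,0]]])

```text
clock: 63.35
tool_pos: [0.5548, -0.2287, 0.0011]
ee_rot: [0.003, 0.664, 0.748, 0.001]
force: [-0.3, 0.5, -0.1]
grip_width: 0.0399
```

```bash
python3 -c "
from plan import *
plan([.5534,-.2296,-.018],6.5,1)
s=arm.snapshot('side');crop(s,(360,255),60,50,12,'h3.png')
"
```

```text
at [ 0.5548 -0.2287  0.0011] phi 6.84 tilt [ 0.32  0.18 -0.  ] d [-0.0014 -0.0009 -0.0191] dphi -0.34 n 1 clock 63.35 w 0.0399 F [-0.3  0.5 -0.1]
j6 at end ~ -29.03306214388597 per-row |d| 0.01919473841686273
[-0.0007, -0.0015, 0.0191, 0.0, 0.0, 0.335]
h3.png x0,y0 330 230
```

View pics/h3.png

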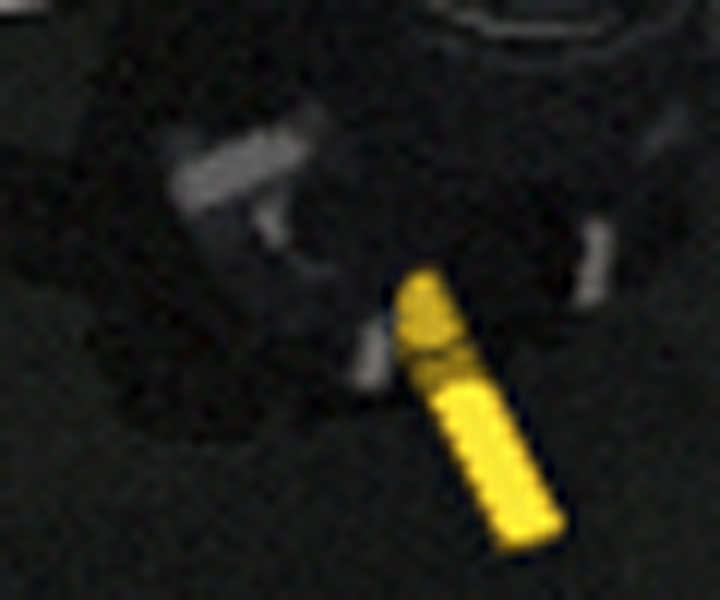

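Request:
drive_tool(targets=[[[0.04,0,-0.0015,0.006,0.2,0.1,0],[0.04,0,0,0.006,0,0,0],[0.04,0,0,0.004,0,0,0],[0.04,0,0,0.002,0,0,0],[0.04,0,0,0,0,0,0],[0.02,0,0,0,0,0,0],[0.0,0,0,0,0,0,0],[0.0,0,0,0,0,0,0],[0.0,0,0,0,0,0,0],[0.0,0,0,0,0,0,0]]], squeeze=30)

```text
clock: 64.4
tool_pos: [0.5539, -0.2293, -0.0177]
ee_rot: [0.002, 0.664, 0.748, 0.001]
force: [-0.4, 0.1, -0.7]
grip_width: 0.0104
```

```bash
python3 -c "
from plan import *
plan([.5534,-.2296,-.018],6.5,1)
s=arm.snapshot('side');crop(s,(360,255),60,50,12,'h4.png')
"
```

```text
at [ 0.5539 -0.2293 -0.0177] phi 6.84 tilt [ 0.19  0.12 -0.  ] d [-0.0005 -0.0003 -0.0003] dphi -0.34 n 1 clock 64.4 w 0.0104 F [-0.4  0.1 -0.7]
j6 at end ~ -29.03306214388598 per-row |d| 0.000679184348286308
[-0.0003, -0.0005, 0.0003, 0.0, 0.0, 0.3353]
h4.png x0,y0 330 230
```

View pics/h4.png

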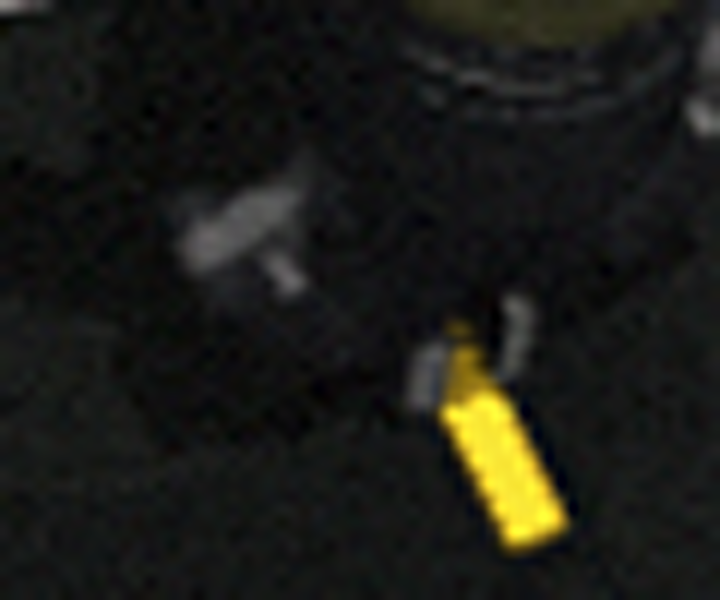

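The bar is held (10.4 mm reading for its 12 mm), gripped near its mark. I'll lift and carry it toward the bed.

Request:
drive_tool(targets=[[[0.0,0,0,-0.005,0,0,0],[0.0,0,0,-0.015,0,0,0],[0.0,0,0,-0.03,0,0,0],[0.0,0,0,-0.035,0,0,0],[0.0,0.01,-0.01,-0.03,0,0,0],[0.0,0.02,-0.018,-0.015,0,0,0.5],[0.0,0.025,-0.022,0,0,0,0.5],[0.0,0.03,-0.025,0,0,0,1],[0.0,0.03,-0.025,0,0,0,1],[0.0,0.03,-0.025,0,0,0,1]]], squeeze=40)

```text
clock: 65.45
tool_pos: [0.4178, -0.0978, 0.1199]
ee_rot: [0.007, 0.692, 0.722, 0.003]
force: [0.3, 0.4, 0.4]
grip_width: 0.0102
```

```bash
python3 -c "
from plan import *
plan([.385,.13,.12],-2,10)
"
```

```text
at [ 0.4178 -0.0978  0.1199] phi 2.44 tilt [ 0.8  0.4 -0. ] d [-3.280e-02  2.278e-01  1.000e-04] dphi -4.44 n 10 clock 65.45 w 0.0102 F [0.3 0.4 0.4]
j6 at end ~ 20.657888474119535 per-row |d| 0.023010720740115564
[0.0229, -0.0023, -0.0, 0.0, 0.0, 0.4439]
[0.0229, -0.0025, -0.0, 0.0, 0.0, 0.4439]
[0.0229, -0.0027, -0.0, 0.0, 0.0, 0.4439]
[0.0228, -0.0028, -0.0, 0.0, 0.0, 0.4439]
[0.0228, -0.003, -0.0, 0.0, 0.0, 0.4439]
[0.0228, -0.0032, -0.0, 0.0, 0.0, 0.4439]
[0.0228, -0.0034, -0.0, 0.0, 0.0, 0.4439]
[0.0227, -0.0035, -0.0, 0.0, 0.0, 0.4439]
[0.0227, -0.0037, -0.0, 0.0, 0.0, 0.4439]
[0.0227, -0.0039, -0.0, 0.0, 0.0, 0.4439]
```

Request:
drive_tool(targets=[[[0.0,0.02,0,0,0.2,0.1,0.5],[0.0,0.026,0,0,0.2,0.1,0.5],[0.0,0.03,0,0,0.2,0.1,0.5],[0.0,0.03,-0.002,0,0.2,0.1,0.5],[0.0,0.03,-0.004,0,0,0,0.5],[0.0,0.03,-0.006,0,0,0,0.5],[0.0,0.03,-0.006,0,0,0,0.5],[0.0,0.03,-0.006,0,0,0,0.5],[0.0,0.03,-0.006,0,0,0,0.5],[0.0,0.03,-0.006,0,0,0,0.5]]])

```text
clock: 66.45
tool_pos: [0.3745, 0.2006, 0.1248]
ee_rot: [0.001, 0.726, 0.688, 0.002]
force: [0.4, -0.3, -0.4]
grip_width: 0.0101
```

```bash
python3 -c "
from plan import *
plan([.3668,.2615,.08],-3.8,5)
"
```

```text
at [0.3745 0.2006 0.1248] phi -3.03 tilt [ 0.27 -0.14  0.  ] d [-0.0077  0.0609 -0.0448] dphi -0.77 n 5 clock 66.45 w 0.0101 F [ 0.4 -0.3 -0.4]
j6 at end ~ 39.28592811486533 per-row |d| 0.015204373063143073
[0.0121, -0.0022, 0.009, 0.0, 0.0, 0.1531]
[0.0121, -0.0022, 0.009, 0.0, 0.0, 0.1531]
[0.0121, -0.0022, 0.009, 0.0, 0.0, 0.1531]
[0.0121, -0.0023, 0.009, 0.0, 0.0, 0.1531]
[0.0121, -0.0023, 0.009, 0.0, 0.0, 0.1531]
```

Request:
drive_tool(targets=[[[0.0,0.014,-0.002,0,0,0,0.2],[0.0,0.014,-0.002,0.005,0,0,0.2],[0.0,0.012,-0.002,0.008,0,0,0.2],[0.0,0.008,-0.002,0.01,0,0,0.2],[0.0,0.003,-0.001,0.01,0,0,0],[0.0,0,0,0.006,0,0,0],[0.0,0,0,0.003,0,0,0],[0.0,0,0,0,0,0,0],[0.0,0,0,0,0,0,0],[0.0,0,0,0,0,0,0]]])

```text
clock: 67.45
tool_pos: [0.3678, 0.2568, 0.0829]
ee_rot: [0.001, 0.729, 0.685, 0.004]
force: [-0.1, -0.9, 0.1]
grip_width: 0.01
```

```bash
python3 -c "
from plan import *
plan([.3668,.2615,.05],-3.8,1)
s=arm.snapshot('side');crop(s,(255,120),80,60,10,'i1.png')
t=arm.snapshot('top');crop(t,(217,240),80,60,10,'i1t.png')
"
```

```text
at [0.3678 0.2568 0.0829] phi -3.6 tilt [ 0.46 -0.26  0.  ] d [-0.001   0.0047 -0.0329] dphi -0.2 n 1 clock 67.45 w 0.01 F [-0.1 -0.9  0.1]
j6 at end ~ 39.28592811486533 per-row |d| 0.033211113612035145
[0.0046, -0.0013, 0.0329, 0.0, 0.0, 0.2036]
i1.png x0,y0 215 90
i1t.png x0,y0 177 210
```

View pics/i1.png

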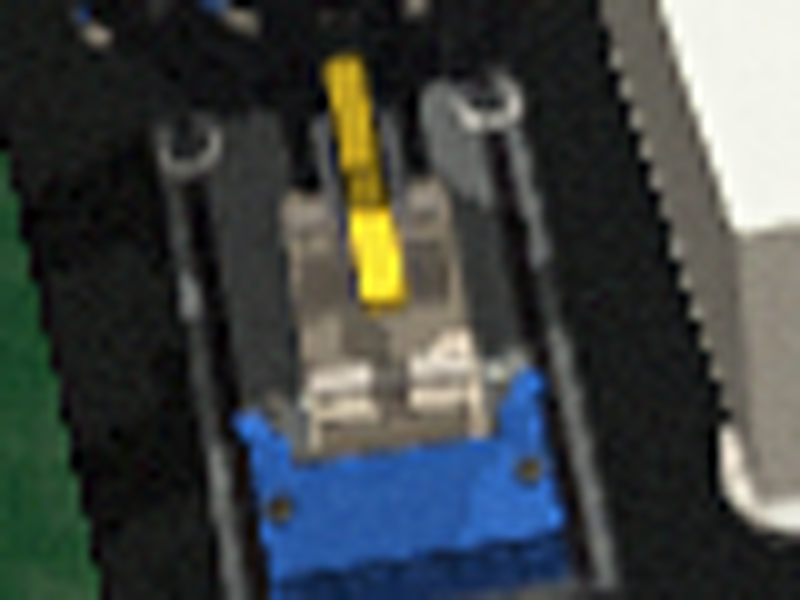

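View pics/i1t.png

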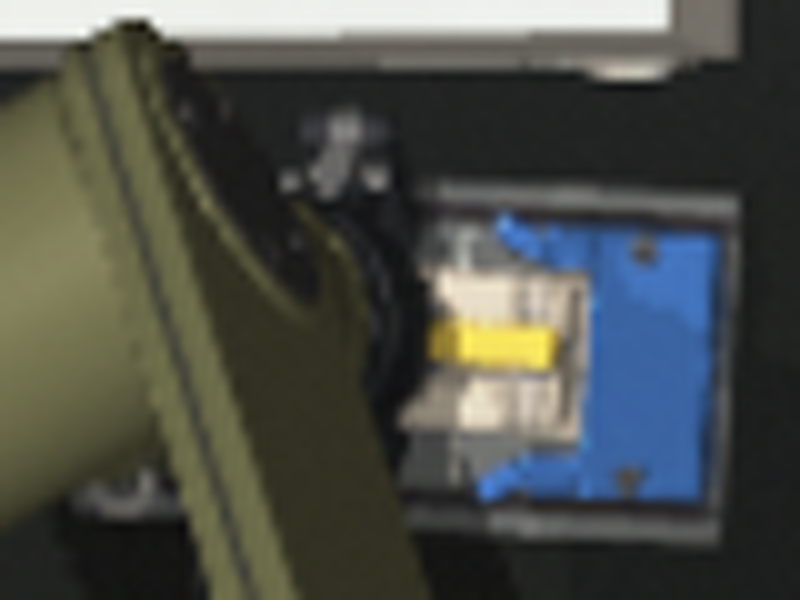

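```bash
python3 -c "
from fit import *
t=arm.snapshot('top');s=arm.snapshot('side')
z=.0829+.0177+.008
print('top bar end',p2w(t,cp([(555,346)],10,177,210),z).round(4), 'side bar ends',p2w(s,cp([(383,300),(343,60)],10,215,90),z).round(4))
print('bar corner wid',p2w(t,cp([(555,325),(555,369)],10,177,210),z).round(4))
r=p2w(t,cp([(535,353)],10,177,210),.059);print('top roller2',r.round(4))
r2=p2w(s,cp([(393,382)],10,215,90),.059);print('side roller2',r2.round(4))
"
```

```text
top bar end [[0.3651 0.2119 0.1086]] side bar ends [[0.3639 0.2074 0.1086]
 [0.3708 0.2993 0.1086]]
bar corner wid [[0.3714 0.212  0.1086]
 [0.3582 0.2119 0.1086]]
top roller2 [[0.3641 0.2286 0.059 ]]
side roller2 [[0.3638 0.2223 0.059 ]]
```

Request:
drive_tool(targets=[[[0.0,0.002,-0.001,0,0.2,-0.1,0],[0.0,0.002,-0.001,0,0.2,-0.1,0],[0.0,0,0,0.005,0,0,0],[0.0,0,0,0.01,0,0,0],[0.0,0,0,0.01,0,0,0],[0.0,0,0,0.006,0,0,0],[0.0,0,0,0.003,0,0,0],[0.0,0,0,0.001,0,0,0],[0.0,0,0,0,0,0,0],[0.0,0,0,0,0,0,0]]])

```text
clock: 68.65
tool_pos: [0.3656, 0.2615, 0.0443]
ee_rot: [-0.0, 0.729, 0.685, -0.0]
force: [0.7, -0.2, -0.5]
grip_width: 0.0103
```

```bash
python3 -c "
from plan import *
plan([.366,.261,.042],-3.8,1)
s=arm.snapshot('side');crop(s,(255,120),80,60,10,'i2.png')
t=arm.snapshot('top');crop(t,(217,240),80,60,10,'i2t.png')
"
```

```text
at [0.3656 0.2615 0.0443] phi -3.56 tilt [-0.02 -0.01 -0.  ] d [ 0.0004 -0.0005 -0.0023] dphi -0.24 n 1 clock 68.65 w 0.0103 F [ 0.7 -0.2 -0.5]
j6 at end ~ 39.29322801073433 per-row |d| 0.0023475564990824965
[-0.0005, 0.0004, 0.0023, 0.0, 0.0, 0.2412]
i2.png x0,y0 215 90
i2t.png x0,y0 177 210
```

View pics/i2.png

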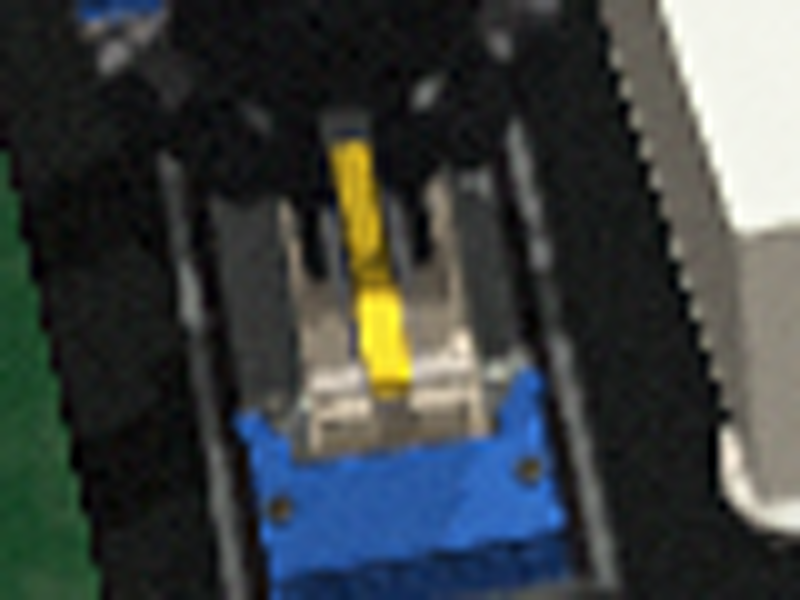

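View pics/i2t.png

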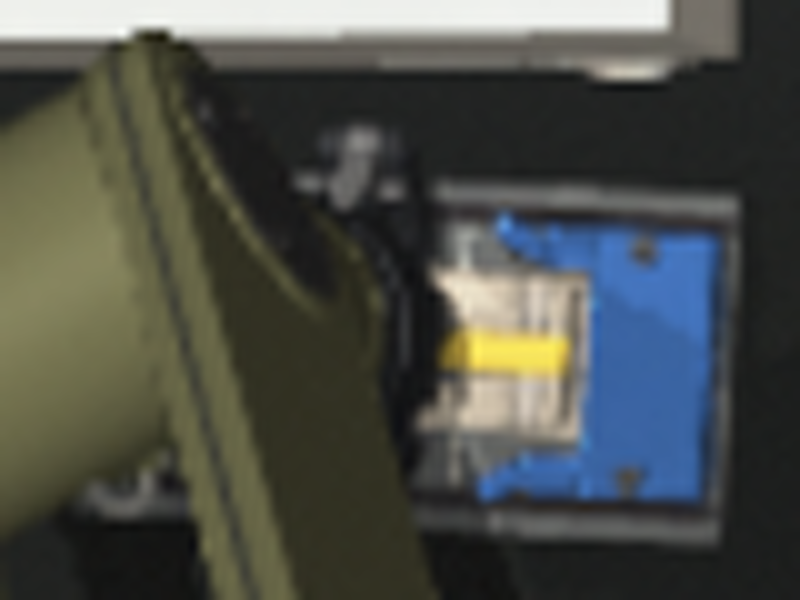

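The bar is centred: row 353 against 355 for the support, and its end reaches about 12 mm past the roller where 13 is nominal. I'll lower it onto the rollers and release.

Request:
drive_tool(targets=[[[0.0,0,0,0.001,0,0,0],[0.0,0,0,0.001,0,0,0],[0.0,0,0,0.001,0,0,0],[0.0,0,0,0.001,0,0,0],[0.0,0,0,0,0,0,0],[0.0,0,0,0,0,0,0],[0.0,0,0,0,0,0,0],[0.0,0,0,0,0,0,0],[0.0,0,0,0,0,0,0],[0.0,0,0,0,0,0,0]]])

```text
clock: 69.75
tool_pos: [0.3665, 0.2621, 0.0411]
ee_rot: [0.0, 0.729, 0.685, 0.001]
force: [-0.5, -0.6, 0.4]
grip_width: 0.0101
```

Request:
drive_tool(targets=[[[0.014,0,0,0,0,0,0],[0.018,0,0,0,0,0,0],[0.025,0,0,0,0,0,0],[0.03,0,0,0,0,0,0],[0.03,0,0,0,0,0,0],[0.03,0,0,-0.004,0,0,0],[0.03,0,0,-0.01,0,0,0],[0.03,0,0,-0.02,0,0,0],[0.03,0,0,-0.03,0,0,0],[0.03,0,0,-0.03,0,0,0]]])

```text
clock: 70.75
tool_pos: [0.3631, 0.26, 0.1363]
ee_rot: [-0.001, 0.729, 0.685, -0.004]
force: [0.1, 0.5, 0.5]
grip_width: 0.0302
```

Request:
drive_tool(targets=[[[0.03,0.02,0,-0.01,0,0,0],[0.03,0.03,0,0,0,0,0],[0.03,0.035,0,0,0,0,0],[0.03,0.035,0,0,0,0,0],[0.03,0.03,0,0,0,0,0],[0.03,0.02,0,0,0,0,0],[0.03,0,0,0,0,0,0],[0.03,0,0,0,0,0,0],[0.03,0,0,0,0,0,0],[0.03,0,0,0,0,0,0]]])

```text
clock: 71.75
tool_pos: [0.3766, 0.4355, 0.1607]
ee_rot: [0.001, 0.73, 0.684, 0.005]
force: [0.9, 0.2, 0.3]
grip_width: 0.0299
```

```bash
python3 -c "
from plan import *
s=arm.snapshot('side');crop(s,(255,120),80,60,10,'j1.png')
t=arm.snapshot('top');crop(t,(217,240),80,60,10,'j1t.png')
crop(t,(320,190),80,60,10,'j2t.png');crop(s,(335,205),80,60,10,'j2.png')
cv2.imwrite('pics/jtop.png',t['color'][:,:,::-1])
"
```

```text
j1.png x0,y0 215 90
j1t.png x0,y0 177 210
j2t.png x0,y0 280 160
j2.png x0,y0 295 175
```

View pics/j1.png

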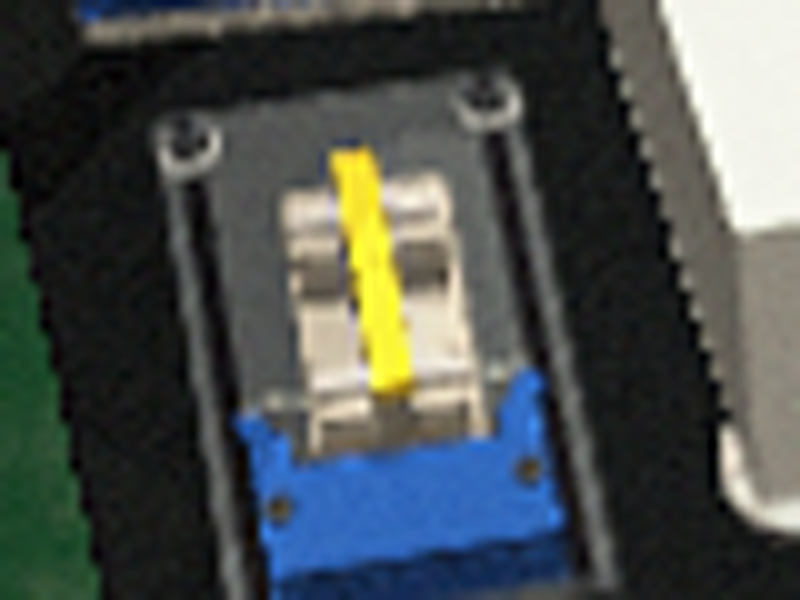

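View pics/j1t.png

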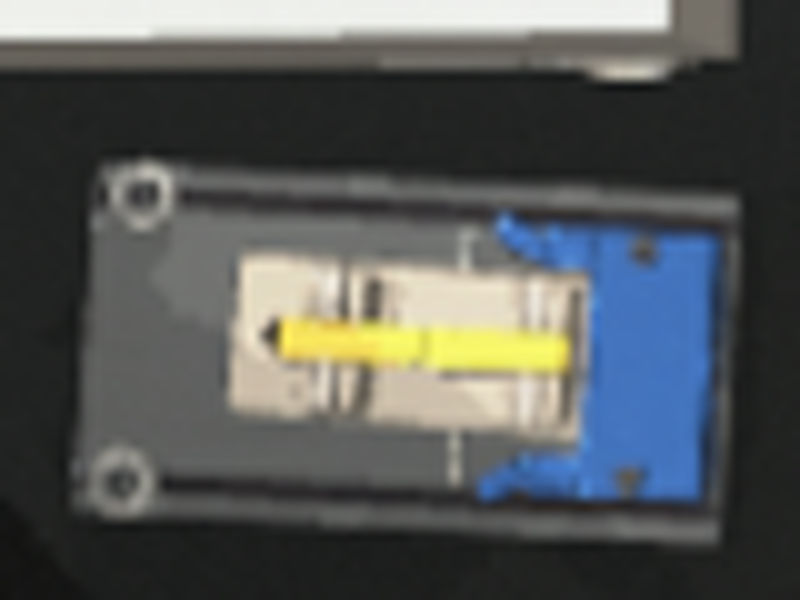

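View pics/j2t.png

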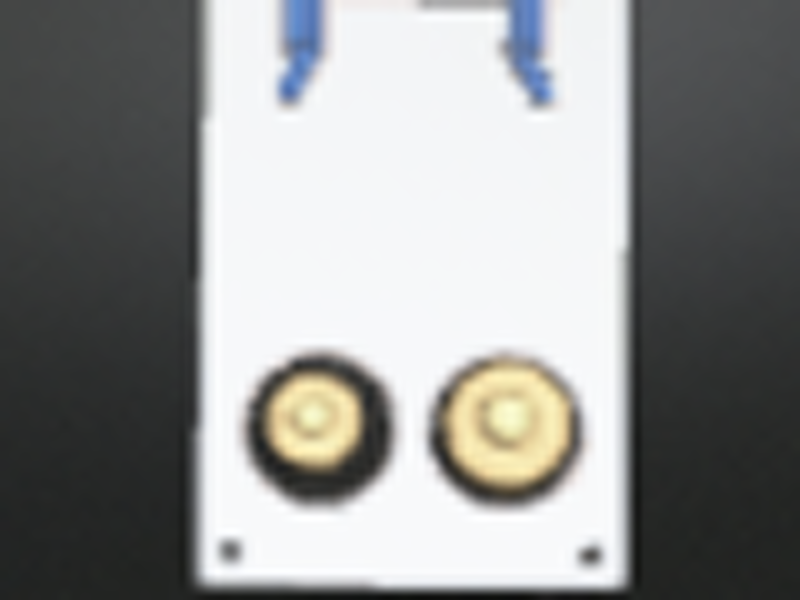

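View pics/j2.png

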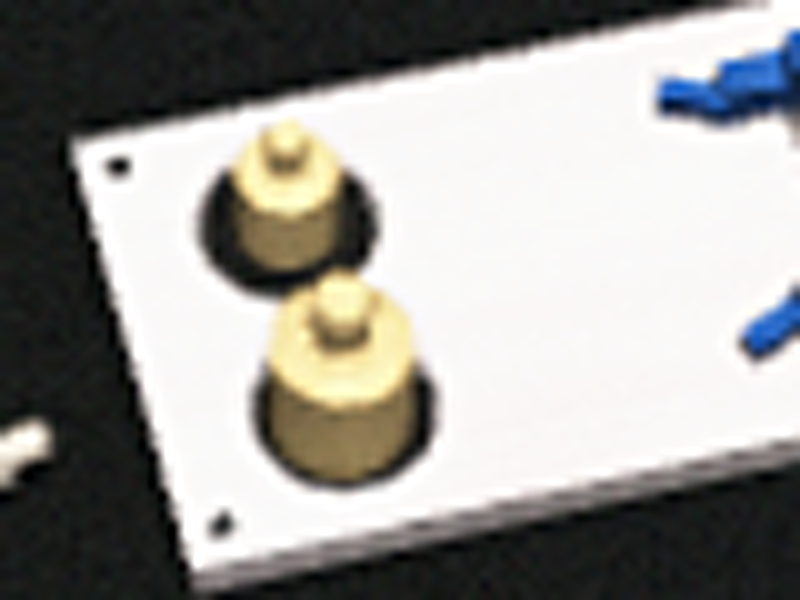

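View pics/jtop.png

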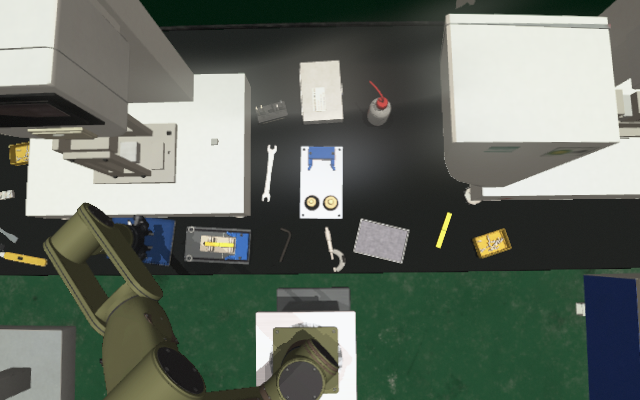

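The bar lies on both rollers, its mark at column 425 against the roller middle at 430, so about 1.5 mm off. Both weights are upright in their own pockets with knobs within about 1 px of the start, and the spanner and micrometer haven't moved. I'm handing it in.

```bash
python3 -c "
from cell import arm
o=arm.get_obs(); print(o['clock'],o['force'],o['dq'].round(3) if hasattr(o['dq'],'round') else o['dq'])
print(arm.finish_job())"
```

```text
71.85 [ 0.57922689  0.13897178 -0.24461129] [ 0.002  0.002 -0.004  0.002 -0.005 -0.   ]
the job is handed in; nothing more can be done
None
```

The bend test is set up and handed in at 71.9 s of the 128 s limit; no verdict was reported.

**What I did:**
- I stood both weights in the tray, then drew the support out of its keeper and carried it over to the bed.
- I slid it under the bed's keeper until it stalled.
- I put each weight back in its own pocket and laid the smaller (about 90 mm) bar on the rollers.

**Last checks, from the final pictures:**

| Item | Result |
|---|---|
| Support | Flat; middle within about 1 mm of the white line (top camera) and within about 1° of the bed's line |
| Bar | On both rollers; mark about 1.5 mm from their middle, and nearly parallel to the support |
| Weights | Both upright; knobs within about 1 px (3 mm) of where they started |
| Micrometer and spanner | Not visibly moved in the overall top picture; not measured |
| Arm | Clear of everything and at rest |

**What disagreed:**
- **Height reading:** a touch on the bench showed the fingertips 21 mm higher than the reported TCP height. My first grasp of the small weight therefore closed on its knob instead of its body. It still carried safely, and I corrected for the offset after that.
- **Camera mismatch:** the two cameras differ by a few mm in y. The side view alone put the support about 5 mm past its line, which the stop would not allow, so I trusted the top view.
- **Final push:** the support tilted about 1° as it stalled, and I levelled it before letting go.

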